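Weigh the sealed tins on the kitchen balance

TASK

The balance's steel goods tray has jammed diagonally in the open drawer with a corner under the shelf: turn it square to the drawer, lift it out, set it across the bare goods plate of the balance, and push the drawer shut. Then weigh the tins for me: put all of them in the tray and load brass weights on the round pan until the beam is level, keeping the weights you do not need in their wooden stand. Do not disturb the canister and mug, and leave the scoop and tamper in the drawer.

Things in the scene. Friction and masses are not known exactly. Their poses are not given: they have to be found in the camera images.
- shelf: Fixed low birch plywood shelf box, 240 deep (x) x 390 wide (y), with a 50 mm high back rail on top. Origin: middle of its front face's lower edge, on the table; +x goes into the box, z up. Its top board (underside 58, upper side 70 mm above the table) starts at its front face (x 0) and covers the rear of the open drawer, which stands in front of the box along -x.
- drawer (a joint): Sliding drawer of the shelf, in m: 0 = out at its stop (the start), grows as it is pushed in along the shelf's +x, 0.160 = shut. About 4 N moves it; it stays where it is left. A partition (y +57 to +67 in the shelf's frame) divides it: the tray's compartment is y -167 to +57, that of scoop and tamper y +67 to +167. Inner floor 16 mm above the table.
- drawer_front (a point): Middle of the outer face of the drawer's front panel (14 thick, 382 wide, top edge 56 mm above the table), 32 mm above the table; moves with the drawer; axes as the shelf. With the drawer open it lies at x -174 in the shelf's frame, and the inside goes from x -160 to +60 with side walls reaching 54 mm above the table, so 160 mm of the depth is uncovered.
- tray: The balance's goods tray: open steel trough, 70 wide (x) x 200 long (y) x 24 high, walls and floor 3 mm, 0.2 kg, no handle; can be taken across its 70 mm width. Starts flat on the drawer floor, its long axis turned 43 to 51 degrees counter-clockwise (seen from above) from the shelf's y, a far corner about 40 mm under the shelf's top board. Origin: centre of its underside.
- balance: Fixed two-pan kitchen balance: cream housing 96 (x) x 180 (y) x 50 mm high. Origin: centre of its underside, on the table. Its beam runs along y, pivot 64 mm up; the goods side is +y, the weight side -y, arms 120 mm. A flat index plate with a dark mark stands in the middle on the -x side of the pointer, up to 166 mm above the table.
- beam (a joint): Tilt of the beam in rad: 0 = level (pointer within the dark mark: +-0.03), positive = goods side down, stops at +-0.14. Trimmed level with the empty tray on; without it, it rests at -0.14. 50 g of difference tilts it 0.06, in proportion, up to the stops. Plate and pan stay horizontal, rising and falling up to 17 mm; where a load stands on them does not matter. Settles in 2 s.
- goods_plate (a point): Centre of the upper surface of the flat bare goods plate (150 along x, 70 along y, no rim), on the +y end of the beam, 102 mm above the table when level. Axes as the balance. The tray belongs centred on it, its long axis along the balance's x (across the beam).
- weight_pan (a point): Centre of the inner floor of the round steel weight pan (flat floor 130 mm across, sloping rim 9 mm high, 156 mm across), on the -y end of the beam, 102 mm above the table when level. Axes as the balance.
- tin_a: Sealed round aluminium tin, 54 diameter x 48 high, standing; weight not known. Two or three of the four tins are present; they start in a row on the table on the robot's side of the balance. Origin: centre of its underside.
- tin_b: Tin, 54 diameter x 55 high; weight not known. Origin: centre of its underside.
- tin_c: Tin, 54 diameter x 55 high; weight not known. Origin: centre of its underside.
- tin_d: Tin, 54 diameter x 62 high; weight not known. Origin: centre of its underside.
- stand: Fixed wooden stand for the weights: 80 (x) x 168 (y), floor 8 mm above the table, rim 6 mm wide and 6 mm above that floor. Origin: centre of its underside.
- w200: 200 g brass knob weight: cylinder 32 diameter x 30 high with a knob 19 diameter on top, 43 high in all. The weights start in a row along the stand's y, 36 mm apart, in any order. Origin: centre of its underside.
- w100a: 100 g brass knob weight: cylinder 26 diameter x 24 high, knob 16 diameter, 37 high in all. Origin: centre of its underside.
- w100b: Second 100 g brass knob weight, like the other. Origin: centre of its underside.
- w50: 50 g brass knob weight: cylinder 21 diameter x 20 high, knob 13 diameter, 33 high in all. Origin: centre of its underside.
- scoop: Bystander: aluminium scoop, 125 long, 25 high, lying in the drawer's side compartment.
- tamper: Bystander: double-ended wooden tamper, 98 long x 36 diameter, lying in the drawer's side compartment.
- canister: Bystander: cream ceramic canister with wooden lid, 100 diameter x 148 high, on the shelf. Origin: centre of its underside.
- mug: Bystander: glass mug, 80 diameter x 90 high, on the shelf. Origin: centre of its underside.
Mind the look-alikes: they are no part of the job. What is shaped like the w200 but blue or purple is not meant. Leave any purple look-alike of the w100b alone.

How it is judged (in metres and radians):
On the way, in this order (a step that is already met when the one before it is completed fails the run):
1. the tray has been turned square to the drawer while still down inside it (angle between the y axis of tray and the y axis of shelf, either way round below 0.17 rad and height (world z) of tray below 0.045 m and x of tray in the frame of shelf between -0.16 and 0.06 m).
2. the tray has been lifted out and set on the goods plate, across the beam, and let go (x of tray in the frame of goods_plate between -0.025 and 0.025 m and y of tray in the frame of goods_plate between -0.02 and 0.02 m and z of tray in the frame of goods_plate between -0.004 and 0.008 m and angle between the y axis of tray and the x axis of balance, either way round below 0.2 rad and contact force between the fingers and tray below 0.1 N), for 0.2 s.
At the end, for the whole second after the job is handed in: Tray on the goods plate (within 25 mm along, 20 mm across, 0.2 rad), every tin at rest in it, every weight on the round pan or in its stand, beam at rest within 0.03 rad of level, drawer shut to within 8 mm with scoop and tamper inside (x of tray in the frame of goods_plate between -0.025 and 0.025 m and y of tray in the frame of goods_plate between -0.02 and 0.02 m and z of tray in the frame of goods_plate between -0.004 and 0.008 m and angle between the y axis of tray and the x axis of balance, either way round below 0.2 rad and x of tin_a in the frame of tray between -0.034 and 0.034 m and y of tin_a in the frame of tray between -0.1 and 0.1 m and z of tin_a in the frame of tray between -0.002 and 0.04 m and linear speed of each of tin_a, tin_b, tin_c, tin_d below 0.03 m/s and x of tin_b in the frame of tray between -0.034 and 0.034 m and y of tin_b in the frame of tray between -0.1 and 0.1 m and z of tin_b in the frame of tray between -0.002 and 0.04 m and x of tin_c in the frame of tray between -0.034 and 0.034 m and y of tin_c in the frame of tray between -0.1 and 0.1 m and z of tin_c in the frame of tray between -0.002 and 0.04 m and x of tin_d in the frame of tray between -0.034 and 0.034 m and y of tin_d in the frame of tray between -0.1 and 0.1 m and z of tin_d in the frame of tray between -0.002 and 0.04 m and ((horizontal distance between w200 and weight_pan below 0.07 m and z of w200 in the frame of weight_pan between -0.004 and 0.03 m) or (x of w200 in the frame of stand between -0.04 and 0.04 m and y of w200 in the frame of stand between -0.084 and 0.084 m and z of w200 in the frame of stand between 0.004 and 0.035 m)) and ((horizontal distance between w100a and weight_pan below 0.07 m and z of w100a in the frame of weight_pan between -0.004 and 0.03 m) or (x of w100a in the frame of stand between -0.04 and 0.04 m and y of w100a in the frame of stand between -0.084 and 0.084 m and z of w100a in the frame of stand between 0.004 and 0.035 m)) and ((horizontal distance between w100b and weight_pan below 0.07 m and z of w100b in the frame of weight_pan between -0.004 and 0.03 m) or (x of w100b in the frame of stand between -0.04 and 0.04 m and y of w100b in the frame of stand between -0.084 and 0.084 m and z of w100b in the frame of stand between 0.004 and 0.035 m)) and ((horizontal distance between w50 and weight_pan below 0.07 m and z of w50 in the frame of weight_pan between -0.004 and 0.03 m) or (x of w50 in the frame of stand between -0.04 and 0.04 m and y of w50 in the frame of stand between -0.084 and 0.084 m and z of w50 in the frame of stand between 0.004 and 0.035 m)) and value of joint beam between -0.03 and 0.03 rad and velocity of joint beam between -0.05 and 0.05 rad/s and value of joint drawer above 0.152 m and height (world z) of each of scoop, tamper below 0.055 m and x of scoop in the frame of shelf between -0.02 and 0.24 m and y of scoop in the frame of shelf between -0.18 and 0.18 m and x of tamper in the frame of shelf between -0.02 and 0.24 m and y of tamper in the frame of shelf between -0.18 and 0.18 m); the robot touches nothing.
It fails at once if the canister or mug was knocked (moved more than 25 mm or tipped) (distance of any of canister, mug from where it was at the start of the episode above 0.025 m or angle between any of canister, mug's own z axis and vertical above 0.3 rad).
It fails at once if the scoop or tamper was taken out of the drawer (height (world z) of any of scoop, tamper above 0.1 m).
Of tin_a, tin_b, tin_c, tin_d only 2 to 3 are there at a start; the rules pass over those that are not, and their reading is None.
At some moment in a run one of tin_a, tin_b, tin_c, tin_d may be knocked a few centimetres aside while the robot is not near it.
It also fails if it takes over 210 s, if anything falls off the work surface, if the arm or the gripper's body presses on something with over 40 N, if the wrist force passes 120 N, or if a joint passes its speed limit or range.

ROBOT

A 6-joint arm with a two-finger parallel gripper is mounted at the origin on the work surface. World frame = base frame: x ahead of the robot, y to its left, z up, the work surface at z = 0. Lengths are in m, angles in degrees, forces in N, time in s.
With the tool pointing down it reaches from about 0.4 to 0.825 m from the base axis. Payload 7 kg.
Tool frame: the origin (TCP) lies on the centre line of the jaws, within the pads' length; the fingertips stand r.nose_length ahead of it and the grasp point (between the pads) lies 2 mm behind it (r.nose_length is the distance from the TCP to the fingertips, in m); z points along the fingers, y is the direction in which the jaws open and shut (so a half turn about z gives the same grasp; the last joint's range is limited). The gripper opens to 88 mm and grips with 3 to 60 N. Pads are 19 mm wide; open, the fingers measure 130 mm over their backs; the gripper's body (78 mm by 193 mm) begins 47 mm behind the grasp point.
Start: joints at [-55.056, 20.546, 0.682, 0, -70.136, -16.507], TCP at [0.213, -0.64, 0.244] pointing down, gripper open.
Joint ranges: [-176.03, 176.03], [-82.01, 121.73], [-58.28, 71.71], [-173.87, 95.51], [-174.79, -0.11], [-173.66, 173.66]. Speed limits (degrees/s): [136.94, 136.94, 172.46, 180, 180, 180].

INTERFACE

Orientations are given as [roll, pitch, yaw] about the fixed x, y, z axes, in that order (R = Rz(yaw) Ry(pitch) Rx(roll)).
In Python, from plant import r gives the robot as it stands.
- The arm moves only by the tool apply_moves, never from a script. Its argument "targets" is a list of rows, each a list of 3 entries, a list of its own where there are three numbers: the shift along the tool's x, y, z scaled (see below), then the turn, a rotation vector about the tool's x, y, z scaled (see below), then the finger opening in mm, from 0 to 87.6. A call has 1 to 5 rows; each row shifts and turns the pose as measured when the row begins, along the tool's axes as they then stand; what a row does not reach is not made up. The controller multiplies each number of a shift by 0.04 m and each number of a turn by 8 degrees. A row lasts 1/10 s, in which the tool goes at most 50 mm and 8.59 degrees, less where a joint would pass 70% of its speed; a pose out of reach is approached as far as the arm can. A call with a number of a shift or a turn outside -1 to 1 is refused whole. A call with a gripper value outside its range is refused whole. The fingers move at their own pace and stop on an object; "squeeze" is the grip in N (left out, the last holds). Time passes only in rows, so rows that do not move let the fingers close. It gives the time, the measured TCP pose, the force and the opening at its end, in the units of the state.
- r.get_state(): the state, without advancing time (a new reading comes with each control period).
- r.capture(name): name is "scene" or "top" or "wrist"; returns a dict with "img" (384x512x3 uint8, blue, green, red), "z_map" (384x512 float32, m along the optical axis (not along the pixel's ray), 0 where there is no reading), "fx", "fy", "cx", "cy" (pixels), "camera_from_world" (4x4, takes a point from world to camera coordinates); the wrist camera has in their place "mount" (4x4, takes a point from camera to tool coordinates, whose origin is the TCP and whose axes are the flange's). Camera axes: x right, y up, looking along -z (the intrinsics and any distortion apply to the point x, -y, -z); pixel columns grow to the right and rows downward; lengths in m; the calibration is good to about 2 mm. A picture is of the moment at which its call begins: read the wrist's pose just before it.
- r.close_job(): hands the job in, once; it reports no verdict.
The state is a dict: "time_s": time; "joints": joint angles; "qd": joint speeds; "joint_torque": joint torques, N m; "tcp_pos": TCP position; "eef_rot": TCP orientation; "contact_force": force on the tool from outside, world axes, zero at the start; "moment": the same for the moment, N m; "gripper_width": finger opening in m.
Only numpy, scipy, OpenCV 4.12 (cv2) and the standard library are available. Lean on these libraries where they do the work, as an engineer would, in place of code of your own. Each camera call takes 0.05 s, during which the arm holds its last target.

## Working session

There is one attempt and no reset: what is moved stays moved. The work goes in short steps, Python scripts to look and compute and a tool call to move; the robot and the scene stay as the last step left them, time stands still between calls to the robot, and variables do not carry over. Pictures are saved under pics/ and viewed, and the job is handed in when it is done.

Besides the shell and the picture viewer there is one more tool, called after "Emit:" in YAML: its name, and indented under it one key for each argument. apply_moves: Moves the arm, as the interface text tells. Its arguments: {"type":"object","properties":{"targets":{"type":"array","items":{"type":"array"}},"squeeze":{"type":"number"}},"required":["targets"]}

```bash
ls; mkdir -p pics; python3 - <<'E'
from plant import r
import cv2
print(r.get_state(), r.nose_length)
for n in ["scene","top","wrist"]:
    c=r.capture(n); cv2.imwrite(f"pics/{n}0.png",c["img"])
    print(n,{k:(v if k not in("img","z_map") else v.shape) for k,v in c.items()})
E
```

```text
pics
{'time_s': 0.0, 'joints': array([-5.50567060e+01,  2.05914743e+01,  6.33302669e-01, -2.10093545e-02,
       -7.01373956e+01, -1.65075485e+01]), 'qd': array([ 0.01709729, -0.04072167,  0.04930263, -0.02823132, -0.01327275,
       -0.03274379]), 'joint_torque': array([-4.81436982e-04, -5.82714915e+01,  2.93051952e+01,  6.99681357e+00,
        6.84410290e-03, -1.57301256e-04]), 'tcp_pos': array([ 0.21329595, -0.63990993,  0.24261587]), 'eef_rot': array([ 1.79902760e+02, -8.22134212e-03, -1.61571402e+02]), 'contact_force': array([-0.47951491, -0.77073546,  0.67123277]), 'moment': array([-0.06073536,  0.05195461, -0.0053721 ]), 'gripper_width': 0.08740000884281526} 0.017
scene {'img': (384, 512, 3), 'z_map': (384, 512), 'fx': 371.1586922638537, 'fy': 371.1586922638537, 'cx': 254.39011821733925, 'cy': 190.01033997105765, 'camera_from_world': array([[ 0.20609567,  0.97848757, -0.00930914, -0.08483312],
       [-0.70982513,  0.15604297,  0.68687617,  0.320879  ],
       [ 0.67355242, -0.13495434,  0.72671484, -1.43283473],
       [ 0.        ,  0.        ,  0.        ,  1.        ]])}
t
[... 218 characters left out ...]
-0.05193763],
       [ 0.99082684,  0.02721392,  0.13236912, -0.51908898],
       [-0.1325463 ,  0.00480547,  0.99116517, -1.36139386],
       [ 0.        ,  0.        ,  0.        ,  1.        ]])}
wrist {'img': (384, 512, 3), 'z_map': (384, 512), 'fx': 314.7501871586967, 'fy': 314.7501871586967, 'cx': 255.56838470006056, 'cy': 193.7747588793365, 'mount': array([[ 7.53181607e-04,  9.62724141e-01,  2.70484124e-01,
         7.21027381e-02],
       [ 9.99999653e-01, -8.21469647e-04,  1.39258875e-04,
         1.56283424e-03],
       [ 3.56262379e-04,  2.70483926e-01, -9.62724425e-01,
        -1.41713578e-01],
       [ 0.00000000e+00,  0.00000000e+00,  0.00000000e+00,
         1.00000000e+00]])}
```

View pics/scene0.png

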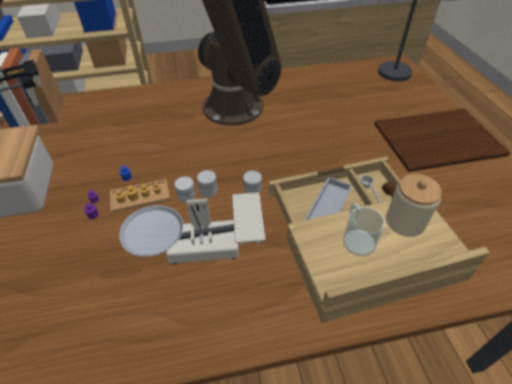

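View pics/top0.png

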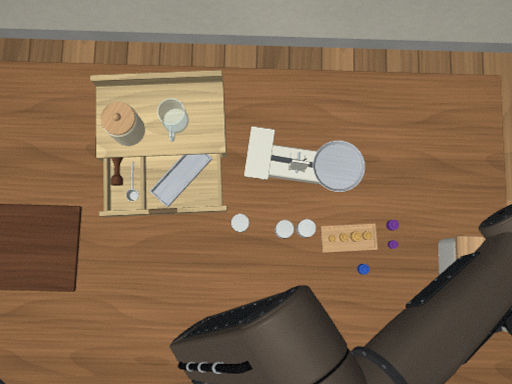

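View pics/wrist0.png

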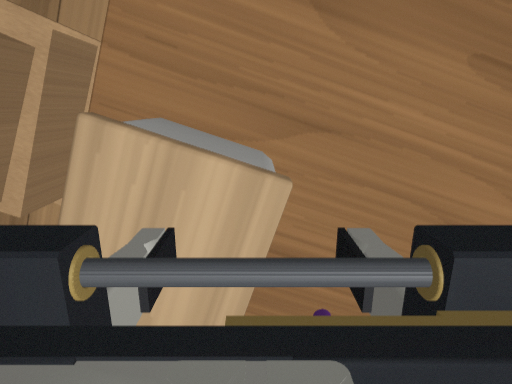

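```bash
cat > h.py <<'E'
import numpy as np, cv2
from plant import r
from scipy.spatial.transform import Rotation as Ro
def cam(n):
    s=r.get_state()
    c=r.capture(n)
    if n=="wrist":
        T=np.eye(4);T[:3,:3]=Ro.from_euler("xyz",s["eef_rot"],degrees=True).as_matrix();T[:3,3]=s["tcp_pos"]
        W=T@c["mount"]
    else: W=np.linalg.inv(c["camera_from_world"])
    c["W"]=W
    return c
def ray(c,uv):
    uv=np.atleast_2d(uv).astype(float)
    d=np.c_[(uv[:,0]-c["cx"])/c["fx"],-(uv[:,1]-c["cy"])/c["fy"],-np.ones(len(uv))]
    return c["W"][:3,3],d@c["W"][:3,:3].T
def plane(c,uv,z):
    o,d=ray(c,uv); t=(z-o[2])/d[:,2]
    return o+d*t[:,None]
def dep(c,uv):
    uv=np.atleast_2d(uv); o,d=ray(c,uv)
    z=c["z_map"][uv[:,1].astype(int),uv[:,0].astype(int)]
    return o+d*z[:,None]
def cloud(c):
    h,w=c["z_map"].shape
    u,v=np.meshgrid(np.arange(w),np.arange(h))
    p=dep(c,np.c_[u.ravel(),v.ravel()]).reshape(h,w,3)
    p[c["z_map"]==0]=np.nan
    return p
def proj(c,P):
    P=np.atleast_2d(P); M=np.linalg.inv(c["W"])
    q=P@M[:3,:3].T+M[:3,3]
    return np.c_[c["cx"]+c["fx"]*q[:,0]/-q[:,2], c["cy"]-c["fy"]*q[:,1]/-q[:,2]]
def crop(c,u0,v0,u1,v1,f,name):
    cv2.imwrite("pics/"+name+".png",cv2.resize(c["img"][v0:v1,u0:u1],None,fx=f,fy=f,interpolation=cv2.INTER_CUBIC))
def st():
    s=r.get_state(); print("t",round(s["time_s"],2),"tcp",s["tcp_pos"].round(4),"rot",s["eef_rot"].round(2),"F",s["contact_force"].round(1),"w",round(s["gripper_width"]*1000,1))
E
python3 - <<'E'
from h import *
c=cam("top"); np.savez("top0.npz",**c)
crop(c,85,60,265,225,4,"topL"); crop(c,220,110,410,290,4,"topR")
s=cam("scene"); np.savez("scene0.npz",**s)
P=cloud(c)
for u,v in [(100,190),(160,115),(180,180),(168,200),(300,300),(262,150),(340,165),(240,222),(285,229),(307,228),(300,175),(349,250),(332,238),(345,237),(356,237),(368,236),(364,269),(392,225),(392,244),(165,180)]:
    print(u,v,P[v,u].round(4))
E
```

```text
100 190 [0.5312 0.4271 0.0047]
160 115 [0.7433 0.2303 0.1166]
180 180 [0.5672 0.1769 0.0205]
168 200 [0.5038 0.2112 0.0193]
300 300 [ 0.2817 -0.1046  0.8092]
262 150 [ 0.6463 -0.0721  0.1173]
340 165 [ 0.6158 -0.3073  0.081 ]
240 222 [ 0.4397 -0.0131  0.0479]
285 229 [ 0.4216 -0.1478  0.06  ]
307 228 [ 0.4262 -0.213   0.0618]
300 175 [ 0.5873 -0.1914  0.0529]
349 250 [ 0.3655 -0.3482  0.0162]
332 238 [ 0.3996 -0.292   0.0382]
345 237 [ 0.4031 -0.3288  0.0496]
356 237 [ 0.4043 -0.363   0.0447]
368 236 [ 0.4085 -0.4005  0.0395]
364 269 [ 0.3098 -0.3869  0.0426]
392 225 [ 0.4439 -0.4743  0.0375]
392 244 [ 0.3866 -0.4747  0.0334]
165 180 [0.5665 0.224  0.0168]
```

View pics/topL.png

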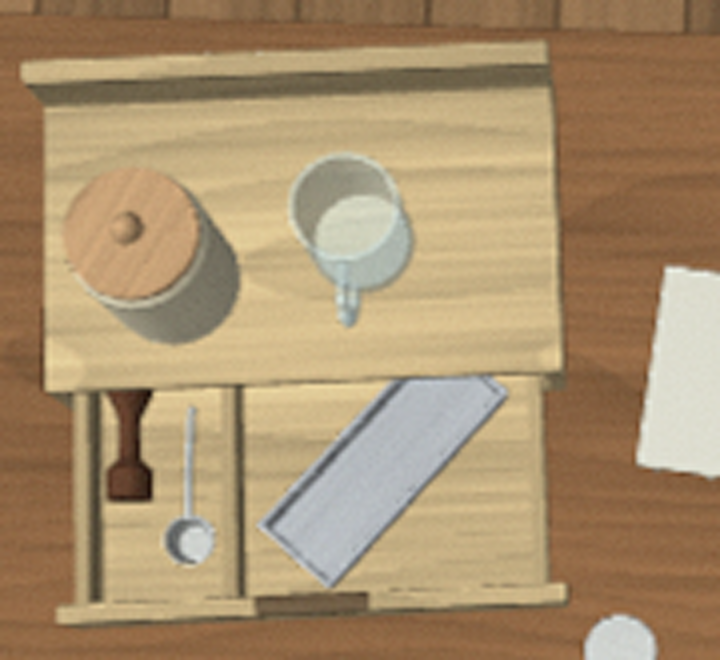

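View pics/topR.png

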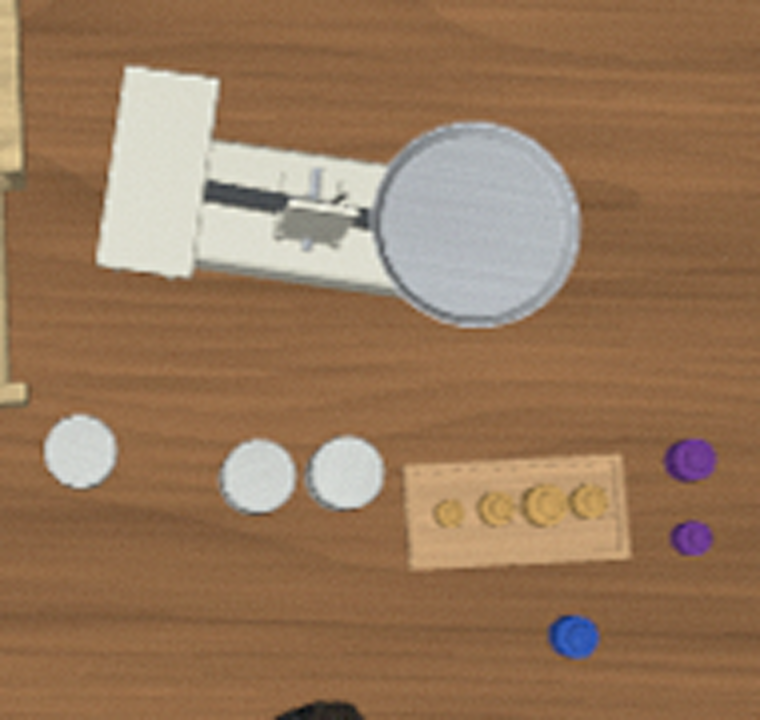

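```bash
python3 - <<'E'
from h import *
c=dict(np.load("top0.npz")); 
for k in("fx","fy","cx","cy"): c[k]=float(c[k])
P=cloud(c); img=c["img"]; hsv=cv2.cvtColor(img,cv2.COLOR_BGR2HSV).astype(int)
H,S,V=hsv[...,0],hsv[...,1],hsv[...,2]
X,Y,Z=P[...,0],P[...,1],P[...,2]
def rect(m,z,name):
    m=cv2.morphologyEx(m.astype(np.uint8),cv2.MORPH_OPEN,np.ones((3,3)))
    n,l,s,ce=cv2.connectedComponentsWithStats(m); i=1+np.argmax(s[1:,4])
    v,u=np.where(l==i); w=plane(c,np.c_[u,v],z)[:,:2]
    (ctr,wh,a)=cv2.minAreaRect((w*1000).astype(np.float32)); print(name,np.round(ctr,1),np.round(wh,1),round(a,2),len(u)); return l==i
# shelf top
m=(Z>0.06)&(Z<0.08)&(X>0.5)&(Y>0.05)
v,u=np.where(m&(Y<0.42)&(Y>0.08))
# front edge: per column lowest row
pts=[]
for uu in range(102,222):
    vv=v[u==uu]
    if len(vv): pts.append([uu,vv.max()+0.5])
pts=np.array(pts); w=plane(c,pts,0.07)
f=np.polyfit(w[:,1],w[:,0],1); res=w[:,0]-np.polyval(f,w[:,1]); k=abs(res)<0.004; f=np.polyfit(w[k,1],w[k,0],1)
print("shelf front x=%.4f*y+%.4f"%tuple(f),k.sum(),"angle deg",np.degrees(np.arctan(-f[0])))
# side edges at z .07
for sgn in(0,1):
    q=[]
    for vv in range(100,150):
        uu=u[v==vv]; 
        if len(uu): q.append([(uu.min()-.5) if sgn==0 else uu.max()+.5,vv])
    w=plane(c,np.array(q),0.07); g=np.polyfit(w[:,0],w[:,1],1); print("side y=%.4f*x+%.4f"%tuple(g), w[[0,-1]].round(4).tolist())
# drawer front: top edge z .056
m=(Z>0.045)&(Z<0.066)&(X>0.4)&(X<0.53)&(Y>0.03)
rect(m,0.056,"drawerfront")
mt=(S<60)&(Z>0.01)&(Z<0.05)&(X>0.44)&(X<0.66)&(Y>0.08)&(Y<0.27)
M=rect(mt,0.04,"tray")
v,u=np.where(M); print("tray extreme px",[ (u[i],v[i]) for i in (u.argmin(),u.argmax(),v.argmin(),v.argmax())])
d=img.copy(); d[M]=(0,0,255); cv2.imwrite("pics/m.png",cv2.resize(d[130:225,85:265],None,fx=4,fy=4))
rect((S<60)&(Z>0.1)&(Z<0.13)&(X>0.5)&(Y>-0.15)&(Y<-0.02),0.119,"plate")
mp=(Z>0.07)&(Z<0.11)&(X>0.5)&(Y<-0.22)&(Y>-0.5)&(S<80)
rect(mp,0.094,"pan")
print("pan z",np.median(Z[(np.hypot(X-0.616,Y+0.307)<0.05)]))
print("plate z",np.median(Z[145:160,255:265]))
mt=(S<60)&(Z>0.035)&(Z<0.08)&(X<0.47)&(X>0.38)&(Y>-0.26)
mt=cv2.morphologyEx(mt.astype(np.uint8),cv2.MORPH_OPEN,np.ones((3,3)))
n,l,s,ce=cv2.connectedComponentsWithStats(mt)
for i in range(1,n):
    z=np.median(Z[l==i]); print("tin",plane(c,ce[i],z).round(4),s[i],)
mg=(H>15)&(H<28)&(S>110)&(Z>0.02)&(X>0.37)&(X<0.43)&(Y<-0.27)&(Y>-0.43)
n,l,s,ce=cv2.connectedComponentsWithStats(mg.astype(np.uint8))
for i in range(1,n):
    if s[i,4]>8: z=np.percentile(Z[l==i],95); print("wt",plane(c,ce[i],z).round(4),s[i],z)
E
```

```text
shelf front x=-0.0834*y+0.6517 46 angle deg 4.767261817854094
side y=-0.3125*x+0.6210 [[0.8001, 0.4207, 0.07], [0.6467, 0.4221, 0.07]]
side y=0.0082*x+0.0742 [[0.81, 0.0816, 0.07], [0.6564, 0.079, 0.07]]
drawerfront [493.  221.6] [ 78.5 376.6] 1.55 771
tray [582.  173.3] [ 78.5 205.3] 49.97 1501
tray extreme px [(np.int64(151), np.int64(190)), (np.int64(211), np.int64(157)), (np.int64(199), np.int64(154)), (np.int64(166), np.int64(206))]
plate [638.2 -62.8] [ 69.3 149. ] 83.19 1181
pan [ 610.4 -298.8] [150.6 154.4] 1.58 2094
pan z 0.08512074808702885
plate z 0.11895057135440268
tin [[ 0.438  -0.0115  0.048 ]] [231 214  18  18 247]
tin [[ 0.4264 -0.2098  0.0548]] [297 219  18  19 268]
tin [[ 0.4219 -0.1436  0.0621]] [275 220  18  18 265]
wt [[ 0.4081 -0.3725  0.052 ]] [350 231  22  11 162] 0.051988808977801705
wt [[ 0.4035 -0.3245  0.0473]] [340 233   8   9  60] 0.04730489123753299
wt [[ 0.3991 -0.2901  0.0448]] [329 235   7   7  40] 0.04482120212309832
```

View pics/m.png

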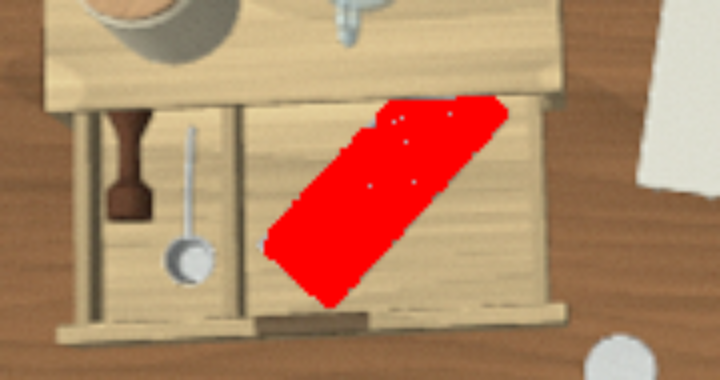

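```bash
python3 - <<'E'
from h import *
c=dict(np.load("top0.npz")); 
for k in("fx","fy","cx","cy"): c[k]=float(c[k])
L=lambda p:np.array(p)/4+[85,60]-0.375
def pr(n,ps,z):
    w=plane(c,L(ps),z); print(n,w[:,:2].round(4).tolist()); return w
a=pr("shelf front",[(45,391),(561,374)],0.07); d=a[0]-a[1]; print(np.degrees(np.arctan2(d[0],d[1])),np.hypot(*d[:2]))
a=pr("drawer front top outer",[(58,623),(567,602)],0.056);d=a[0]-a[1]; print(np.degrees(np.arctan2(d[0],d[1])),np.hypot(*d[:2]))
a=pr("tray L,B,R",[(260,524),(331,587),(507,392)],0.04)
print(np.hypot(*(a[0]-a[1])[:2]),np.hypot(*(a[2]-a[1])[:2])); d=(a[1]-a[2]); print("long ang",np.degrees(np.arctan2(d[0],d[1])), "ctr", (a[0]+a[2])/2)
pr("partition",[(222,595),(242,594),(240,390)],0.056)
pr("mug base/top/handle",[(365,245),(345,200)],0.075); pr("mug top",[(344,203),(346,322)],0.15); pr("can",[(133,232)],0.21)
E
```

```text
shelf front [[0.6208, 0.4252], [0.6448, 0.0382]]
-3.5491118625432247 0.3877643208098533
drawer front top outer [[0.4476, 0.4078], [0.4737, 0.0286]]
-3.9338295476574276 0.3800939484514258
tray L,B,R [[0.5286, 0.2649], [0.4818, 0.2085], [0.6364, 0.0808]]
0.0732314492055021 0.2004713348120093
long ang -50.43260344584037 ctr [0.58247257 0.17283268 0.04      ]
partition [[0.4719, 0.2869], [0.4731, 0.272], [0.6287, 0.2823]]
mug base/top/handle [[0.7393, 0.1897], [0.7742, 0.2066]]
mug top [[0.7474, 0.1939], [0.6599, 0.1882]]
can [[0.7033, 0.3258]]
```

```bash
python3 - <<'E'
from h import *
T=np.array([0.6328,0.2317]);a=np.radians(3.7);R=np.array([[np.cos(a),np.sin(a)],[-np.sin(a),np.cos(a)]])
for n in("top0","scene0"):
    c=dict(np.load(n+".npz"))
    for k in("fx","fy","cx","cy"): c[k]=float(c[k])
    P=cloud(c)
    q=(P[...,:2]-T)@R.T
    m=(P[...,2]>0.08)&(P[...,2]<0.18)&(q[...,0]>-0.05)&(q[...,0]<0.085)&(q[...,1]>-0.15)&(q[...,1]<0.03)
    v,u=np.where(m); print(n,m.sum())
    o=np.argsort(q[m][:,0])[:12]
    for i in o: print((u[i],v[i]),(q[m][i]*1000).round(),round(P[m][i,2],3))
    if n=="scene0": crop(c,260,150,460,290,4,"sceneM")
E
```

```text
top0 259
(np.int64(170), np.int64(140)) [ 31. -38.] 0.127
(np.int64(170), np.int64(141)) [ 31. -37.] 0.116
(np.int64(171), np.int64(140)) [ 31. -41.] 0.127
(np.int64(172), np.int64(141)) [ 31. -42.] 0.115
(np.int64(171), np.int64(141)) [ 31. -39.] 0.113
(np.int64(171), np.int64(139)) [ 33. -42.] 0.131
(np.int64(172), np.int64(140)) [ 33. -43.] 0.12
(np.int64(170), np.int64(139)) [ 33. -39.] 0.13
(np.int64(170), np.int64(138)) [ 34. -40.] 0.139
(np.int64(169), np.int64(139)) [ 34. -36.] 0.128
(np.int64(172), np.int64(139)) [ 35. -44.] 0.123
(np.int64(169), np.int64(138)) [ 35. -37.] 0.135
scene0 426
(np.int64(350), np.int64(208)) [ 35. -45.] 0.118
(np.int64(350), np.int64(209)) [ 36. -45.] 0.116
(np.int64(351), np.int64(207)) [ 38. -45.] 0.125
(np.int64(351), np.int64(208)) [ 38. -45.] 0.122
(np.int64(351), np.int64(206)) [ 39. -46.] 0.13
(np.int64(350), np.int64(211)) [ 39. -46.] 0.112
(np.int64(352), np.int64(205)) [ 39. -45.] 0.134
(np.int64(352), np.int64(209)) [ 40. -42.] 0.118
(np.int64(351), np.int64(210)) [ 40. -44.] 0.116
(np.int64(350), np.int64(210)) [ 40. -47.] 0.117
(np.int64(351), np.int64(209)) [ 40. -45.] 0.12
(np.int64(354), np.int64(209)) [ 41. -37.] 0.118
```

View pics/sceneM.png

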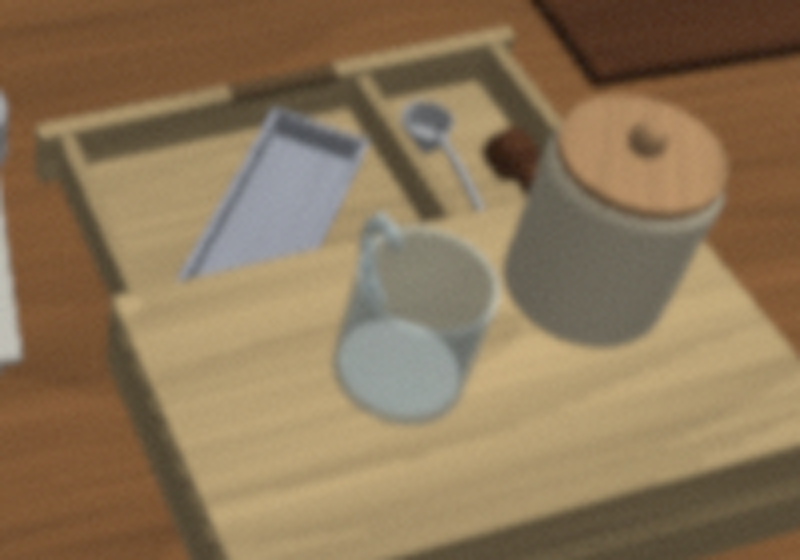

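```bash
cat >> h.py <<'E'
def down(yaw): return Ro.from_euler("xyz",[180,0,yaw],degrees=True)
def plan(xyz,yaw,n=5,w=87.6,cap=1.0,tilt=True):
    """first up-to-5 rows of a straight path to the target"""
    s=r.get_state(); p=np.array(s["tcp_pos"]); q=Ro.from_euler("xyz",s["eef_rot"],degrees=True)
    t=np.array(xyz); 
    s["y"]=s["eef_rot"][2]
    dy=(yaw-s["y"]+180)%360-180
    if abs(yaw-s["y"])>180: print("WRAP?",yaw,s["y"])
    # rotation: go via yaw about world z plus tilt fix
    dist=np.abs(q.inv().apply(t-p)).max()
    need=max(1,int(np.ceil(max(dist/0.04/cap,np.linalg.norm(t-p)/0.049,abs(dy)/7.8/cap))))
    N=max(need,1); rows=[]
    err=(Ro.from_euler("z",dy,degrees=True)*q).inv()*down(yaw)
    for i in range(min(N,n)):
        sh=q.inv().apply((t-p)/(N-i)); 
        q2=Ro.from_euler("z",dy/N,degrees=True)*q
        if i==0: q2=q2*err if err.magnitude()<0.05 else q2
        rv=np.degrees((q.inv()*q2).as_rotvec())
        rows.append([(sh/0.04).round(3).tolist(),(rv/8).round(3).tolist(),w]); p=p+(t-p)/(N-i); q=q2
    print("need",N); print(str(rows).replace(" ",""))
    print("J6 at target ~",yaw-np.degrees(np.arctan2(t[1],t[0]))+90)
E
python3 - <<'E'
from h import *
st(); plan([.5555,.195,.25],-39.6)
E
```

```text
t 0.25 tcp [ 0.2134 -0.6402  0.2431] rot [ 1.7996e+02 -1.0000e-02 -1.6157e+02] F [ 0.9  0.  -0.5] w 87.5
need 19
[[[-0.775,0.9,-0.008],[0.005,-0.0,-0.802],87.6],[[-0.87,0.808,-0.009],[-0.0,0.0,-0.802],87.6],[[-0.955,0.706,-0.009],[-0.0,0.0,-0.802],87.6],[[-1.028,0.594,-0.009],[-0.0,0.0,-0.802],87.6],[[-1.088,0.476,-0.009],[-0.0,0.0,-0.802],87.6]]
J6 at target ~ 31.057136043115335
```

```bash
sed -i 's#np.linalg.norm(t-p)/0.049#np.linalg.norm(t-p)/0.04/cap#; s/\.round(3)/.round(2)/g' h.py
python3 - <<'E'
from h import *
plan([.5555,.195,.25],-39.6)
E
```

```text
need 23
[[[-0.64,0.74,-0.01],[0.01,-0.0,-0.66],87.6],[[-0.71,0.68,-0.01],[-0.0,0.0,-0.66],87.6],[[-0.77,0.61,-0.01],[-0.0,0.0,-0.66],87.6],[[-0.82,0.54,-0.01],[-0.0,0.0,-0.66],87.6],[[-0.87,0.46,-0.01],[-0.0,0.0,-0.66],87.6]]
J6 at target ~ 31.057136043115335
```

Emit:
apply_moves:
  targets:
    - [[-0.64, 0.74, 0], [0, 0, -0.66], 87.6]
    - [[-0.71, 0.68, 0], [0, 0, -0.66], 87.6]
    - [[-0.77, 0.61, 0], [0, 0, -0.66], 87.6]
    - [[-0.82, 0.54, 0], [0, 0, -0.66], 87.6]
    - [[-0.87, 0.46, 0], [0, 0, -0.66], 87.6]
  squeeze: 40

```text
time_s: 0.75
tcp_pos: [0.2875, -0.456, 0.24]
eef_rot: [179.7, -0.0, -134.6]
contact_force: [1.2, -0.3, 0.5]
gripper_width: 0.0874
```

```bash
python3 - <<'E'
from h import *
st();plan([.5555,.195,.25],-39.6)
E
```

```text
t 0.75 tcp [ 0.2875 -0.456   0.24  ] rot [ 179.74   -0.   -134.63] F [ 1.2 -0.3  0.5] w 87.4
need 18
[[[-0.9,0.37,-0.01],[0.03,0.0,-0.66],87.6],[[-0.94,0.29,-0.01],[0.0,0.0,-0.66],87.6],[[-0.96,0.2,-0.01],[0.0,0.0,-0.66],87.6],[[-0.97,0.11,-0.01],[0.0,0.0,-0.66],87.6],[[-0.98,0.02,-0.01],[0.0,0.0,-0.66],87.6]]
J6 at target ~ 31.057136043115335
```

```bash
python3 - <<'E'
from h import *
plan([.5555,.195,.25],-39.6,n=18)
E
```

```text
need 18
[[[-0.9,0.37,-0.01],[0.03,0.0,-0.66],87.6],[[-0.94,0.29,-0.01],[0.0,0.0,-0.66],87.6],[[-0.96,0.2,-0.01],[0.0,0.0,-0.66],87.6],[[-0.97,0.11,-0.01],[0.0,0.0,-0.66],87.6],[[-0.98,0.02,-0.01],[0.0,0.0,-0.66],87.6],[[-0.98,-0.07,-0.01],[0.0,0.0,-0.66],87.6],[[-0.96,-0.16,-0.01],[0.0,0.0,-0.66],87.6],[[-0.95,-0.25,-0.01],[0.0,0.0,-0.66],87.6],[[-0.92,-0.33,-0.01],[0.0,0.0,-0.66],87.6],[[-0.88,-0.42,-0.01],[0.0,0.0,-0.66],87.6],[[-0.84,-0.5,-0.01],[0.0,0.0,-0.66],87.6],[[-0.79,-0.57,-0.01],[0.0,0.0,-0.66],87.6],[[-0.74,-0.64,-0.01],[0.0,0.0,-0.66],87.6],[[-0.67,-0.71,-0.01],[0.0,0.0,-0.66],87.6],[[-0.61,-0.77,-0.01],[0.0,0.0,-0.66],87.6],[[-0.53,-0.82,-0.01],[0.0,0.0,-0.66],87.6],[[-0.46,-0.87,-0.01],[0.0,0.0,-0.66],87.6],[[-0.37,-0.9,-0.01],[0.0,0.0,-0.66],87.6]]
J6 at target ~ 31.057136043115335
```

Emit:
apply_moves:
  targets:
    - [[-0.9, 0.37, -0.05], [0.03, 0, -0.66], 87.6]
    - [[-0.94, 0.29, -0.02], [0, 0, -0.66], 87.6]
    - [[-0.96, 0.2, -0.02], [0, 0, -0.66], 87.6]
    - [[-0.97, 0.11, -0.02], [0, 0, -0.66], 87.6]
    - [[-0.98, 0.02, -0.02], [0, 0, -0.66], 87.6]

```text
time_s: 1.25
tcp_pos: [0.3616, -0.2668, 0.2458]
eef_rot: [-179.9, 0.0, -107.2]
contact_force: [1.7, -0.5, -0.1]
gripper_width: 0.0877
```

Emit:
apply_moves:
  targets:
    - [[-0.98, -0.07, -0.02], [0, 0, -0.66], 87.6]
    - [[-0.96, -0.16, -0.02], [0, 0, -0.66], 87.6]
    - [[-0.95, -0.25, -0.02], [0, 0, -0.66], 87.6]
    - [[-0.92, -0.33, -0.02], [0, 0, -0.66], 87.6]
    - [[-0.88, -0.42, -0.02], [0, 0, -0.66], 87.6]

```text
time_s: 1.75
tcp_pos: [0.4323, -0.0759, 0.2517]
eef_rot: [-179.6, -0.0, -79.6]
contact_force: [0.7, -0.1, 0.8]
gripper_width: 0.0874
```

Emit:
apply_moves:
  targets:
    - [[-0.84, -0.5, -0.02], [0, 0, -0.66], 87.6]
    - [[-0.79, -0.57, -0.02], [0, 0, -0.66], 87.6]
    - [[-0.74, -0.64, -0.02], [0, 0, -0.66], 87.6]
    - [[-0.67, -0.71, -0.02], [0, 0, -0.66], 87.6]
    - [[-0.61, -0.77, -0.02], [0, 0, -0.66], 87.6]

```text
time_s: 2.25
tcp_pos: [0.4991, 0.117, 0.2581]
eef_rot: [-179.5, -0.2, -52.0]
contact_force: [0.7, -0.4, -0.0]
gripper_width: 0.0874
```

```bash
python3 - <<'E'
from h import *
st();plan([.5555,.195,.25],-39.6)
E
```

```text
t 2.25 tcp [0.4991 0.117  0.2581] rot [-179.49   -0.24  -51.97] F [ 0.7 -0.4 -0. ] w 87.4
need 3
[[[-0.22,-0.77,0.07],[-0.06,-0.03,-0.52],87.6],[[-0.17,-0.78,0.07],[0.0,0.0,-0.52],87.6],[[-0.11,-0.79,0.07],[0.0,0.0,-0.52],87.6]]
J6 at target ~ 31.057136043115335
```

Emit:
apply_moves:
  targets:
    - [[-0.22, -0.77, 0.1], [-0.06, -0.03, -0.52], 87.6]
    - [[-0.17, -0.78, 0.1], [0, 0, -0.52], 87.6]
    - [[-0.11, -0.79, 0.1], [0, 0, -0.52], 87.6]
    - [[0, 0, 0], [0, 0, 0], 87.6]

```text
time_s: 2.65
tcp_pos: [0.5574, 0.2033, 0.2457]
eef_rot: [-179.9, -0.0, -38.5]
contact_force: [-0.3, 0.2, -0.5]
gripper_width: 0.0877
```

```bash
python3 - <<'E'
from h import *
st();c=cam("wrist"); np.savez("w1.npz",**c); crop(c,0,0,512,384,1.5,"w1")
print(proj(c,[[.5286,.2649,.04],[.4818,.2085,.04],[.6364,.0808,.04]]).round(0)*1.5)
E
```

```text
t 2.65 tcp [0.5574 0.2033 0.2457] rot [-1.7993e+02 -3.0000e-02 -3.8480e+01] F [-0.3  0.2 -0.5] w 87.7
[[346.5 334.5]
 [439.5 336. ]
 [456.   55.5]]
```

View pics/w1.png

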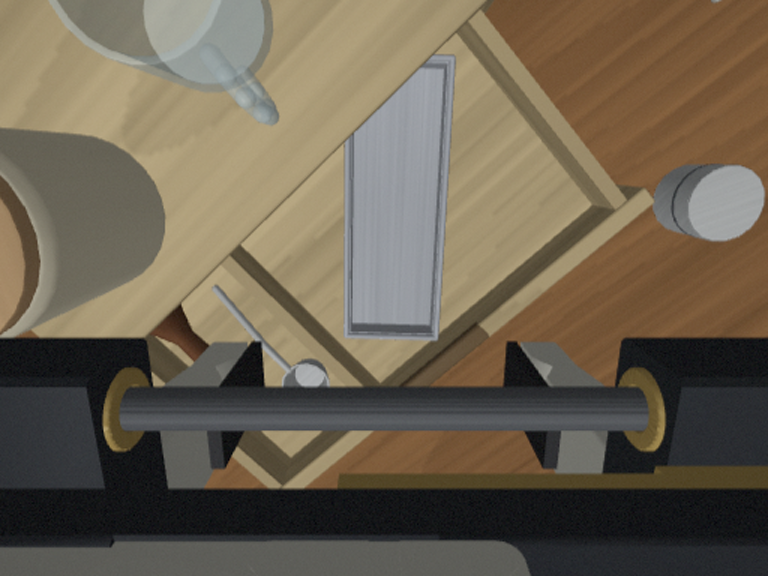

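```bash
python3 - <<'E'
from h import *
c=dict(np.load("w1.npz"))
for k in("fx","fy","cx","cy"): c[k]=float(c[k])
a=plane(c,np.array([(346,338),(438,340),(456,56)])/1.5-0.17,0.04)[:,:2]; print(a.round(4).tolist(),np.linalg.norm(a[0]-a[1]),np.linalg.norm(a[2]-a[1]))
d=a[1]-a[2]; print(np.degrees(np.arctan2(-d[0],d[1])),((a[0]+a[2])/2).round(4))
plan([.555,.195,.065],-39.6)
E
```

```text
[[0.5269, 0.2674], [0.4807, 0.2117], [0.6366, 0.0806]] 0.07234647421784676 0.20372955110441146
49.93374655404601 [0.5818 0.174 ]
need 5
[[[0.02,0.03,0.91],[-0.01,-0.0,0.02],87.6],[[0.02,0.03,0.91],[-0.0,-0.0,0.02],87.6],[[0.02,0.03,0.91],[-0.0,-0.0,0.02],87.6],[[0.02,0.03,0.91],[-0.0,-0.0,0.02],87.6],[[0.02,0.03,0.91],[-0.0,-0.0,0.02],87.6]]
J6 at target ~ 31.04100582430528
```

Emit:
apply_moves:
  targets:
    - [[0.02, 0.03, 0.91], [0, 0, 0.02], 87.6]
    - [[0.02, 0.03, 0.91], [0, 0, 0.02], 87.6]
    - [[0.02, 0.03, 0.91], [0, 0, 0.03], 87.6]
    - [[0.02, 0.03, 0.91], [0, 0, 0.03], 87.6]
    - [[0.02, 0.03, 0.91], [0, 0, 0.04], 87.6]

```text
time_s: 3.2
tcp_pos: [0.5592, 0.1953, 0.0667]
eef_rot: [-179.1, -0.3, -40.0]
contact_force: [0.9, -0.4, 0.8]
gripper_width: 0.0879
```

```bash
python3 - <<'E'
from h import *
st();plan([.5551,.1956,.041],-39.8)
c=cam("wrist");crop(c,0,0,512,384,1.5,"w2")
E
```

```text
t 3.2 tcp [0.5592 0.1953 0.0667] rot [-179.14   -0.28  -39.98] F [ 0.9 -0.4  0.8] w 87.9
need 1
[[[-0.09,0.07,0.64],[-0.11,-0.04,-0.02],87.6]]
J6 at target ~ 30.789125250488638
```

View pics/w2.png

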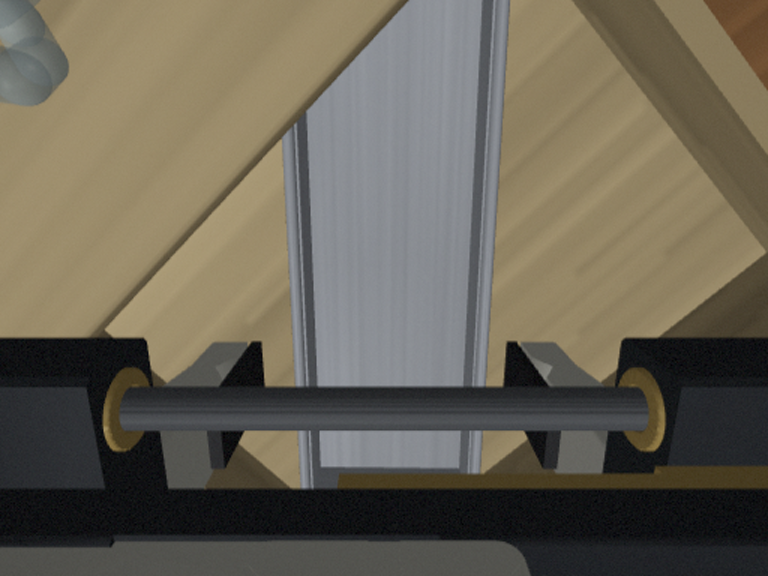

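Emit:
apply_moves:
  targets:
    - [[-0.05, 0.04, 0.3], [-0.11, -0.04, 0], 87.6]
    - [[-0.04, 0.03, 0.25], [0, 0, 0], 87.6]
    - [[0, 0, 0.08], [0, 0, 0], 87.6]
    - [[0, 0, 0], [0, 0, 0], 66]
    - [[0, 0, 0], [0, 0, 0], 60]
  squeeze: 15

```text
time_s: 3.75
tcp_pos: [0.552, 0.1932, 0.0372]
eef_rot: [179.6, 0.2, -40.1]
contact_force: [-0.2, -0.1, -0.4]
gripper_width: 0.0771
```

```bash
python3 - <<'E'
from h import *
st()
E
```

```text
t 3.75 tcp [0.552  0.1932 0.0372] rot [179.56   0.18 -40.14] F [-0.2 -0.1 -0.4] w 77.1
```

Emit:
apply_moves:
  targets:
    - [[0, 0, -0.1], [0.05, 0, 0], 74]
    - [[0, 0, 0], [0, 0, 0], 60]
    - [[0, 0, 0], [0, 0, 0], 60]
    - [[0, 0, 0], [0, 0, 0], 60]
  squeeze: 15

```text
time_s: 4.15
tcp_pos: [0.5532, 0.1943, 0.0443]
eef_rot: [-179.7, 0.1, -40.1]
contact_force: [0.1, -0.9, -1.1]
gripper_width: 0.07
```

Emit:
apply_moves:
  targets:
    - [[0, 0, 0], [0, 0, 0], 60]
    - [[0, 0, 0], [0, 0, 0], 60]
  squeeze: 45

```text
time_s: 4.35
tcp_pos: [0.5528, 0.194, 0.0441]
eef_rot: [-179.8, 0.1, -40.1]
contact_force: [0.7, 0.6, -2.3]
gripper_width: 0.0698
```

```bash
python3 - <<'E'
from h import *
st();c=cam("top");crop(c,85,130,265,225,4,"t2")
E
```

```text
t 4.35 tcp [0.5528 0.194  0.0441] rot [-1.7977e+02  1.4000e-01 -4.0140e+01] F [ 0.7  0.6 -2.3] w 69.8
```

View pics/t2.png

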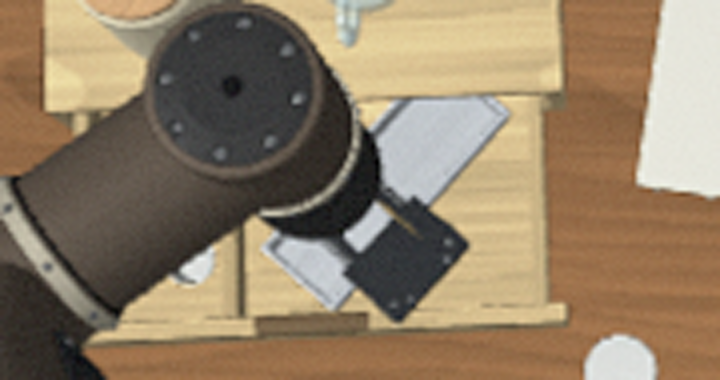

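```bash
cat >> h.py <<'E'
ST=np.array([0.6328,0.2317]);SA=np.radians(3.7);SR=np.array([[np.cos(SA),-np.sin(SA)],[np.sin(SA),np.cos(SA)]])
OFF=0.0356
def gfor(xs,ys,yaw):
    ctr=ST+SR@np.array([xs,ys]); a=np.radians(yaw); return ctr-OFF*np.array([np.cos(a),np.sin(a)])
def traynow():
    s=r.get_state(); a=np.radians(s["eef_rot"][2]); ctr=s["tcp_pos"][:2]+OFF*np.array([np.cos(a),np.sin(a)])
    print("tray shelf xy",(SR.T@(ctr-ST)).round(4),"theta",-s["eef_rot"][2]-90+86.3+3.7 if 0 else round(-(s["eef_rot"][2]+86.3)*-1,2))
def wp(wps,w):
    s=r.get_state(); p=np.array(s["tcp_pos"]); q=Ro.from_euler("xyz",s["eef_rot"],degrees=True); rows=[]
    for (x,y,z,yaw) in wps:
        t=np.array([x,y,z]); q2=down(yaw)
        rows.append([(q.inv().apply(t-p)/0.04).round(2).tolist(),(np.degrees((q.inv()*q2).as_rotvec())/8).round(2).tolist(),w]); p,q=t,q2
    print(str(rows).replace(" ",""))
E
python3 - <<'E'
from h import *
st(); traynow()
W=[]
for k in range(9):
    f=k/8; yaw=-40.1-46.2*f; x=-0.0565-0.036*f; y=-0.056
    W.append((*gfor(x,y,yaw),0.050,yaw))
wp(W,60)
E
```

```text
t 4.4 tcp [0.5528 0.194  0.0441] rot [-1.7977e+02  1.5000e-01 -4.0140e+01] F [ 0.   0.4 -1.4] w 69.5
tray shelf xy [-0.0566 -0.0571] theta 46.16
[[[-0.02,-0.02,-0.15],[-0.03,0.02,-0.01],60],[[-0.08,-0.01,-0.0],[0.0,-0.0,0.72],60],[[-0.07,-0.0,-0.0],[-0.0,-0.0,0.72],60],[[-0.06,0.0,0.0],[0.0,-0.0,0.72],60],[[-0.05,0.01,0.0],[-0.0,-0.0,0.72],60],[[-0.04,0.01,0.0],[-0.0,-0.0,0.72],60],[[-0.03,0.02,0.0],[0.0,-0.0,0.72],60],[[-0.02,0.02,0.0],[0.0,-0.0,0.72],60],[[-0.01,0.02,0.0],[0.0,-0.0,0.72],60]]
```

Emit:
apply_moves:
  targets:
    - [[0, -0.02, -0.15], [-0.03, 0.02, 0], 60]
    - [[-0.08, -0.01, 0], [0, 0, 0.72], 60]
    - [[-0.07, 0, 0], [0, 0, 0.72], 60]
    - [[-0.06, 0, 0], [0, 0, 0.72], 60]

```text
time_s: 4.8
tcp_pos: [0.5478, 0.2009, 0.0509]
eef_rot: [179.9, -0.1, -57.9]
contact_force: [-0.7, -0.8, -1.7]
gripper_width: 0.0694
```

```bash
python3 - <<'E'
from h import *
st(); traynow()
y0=r.get_state()["eef_rot"][2]
W=[]
for k in range(1,6):
    f=k/5; yaw=y0+(-86.3-y0)*f; x=-0.072-0.02*f; y=-0.056
    W.append((*gfor(x,y,yaw),0.050,yaw))
wp(W,60)
c=cam("top");crop(c,85,130,265,225,4,"t3")
E
```

```text
t 4.8 tcp [0.5478 0.2009 0.0509] rot [ 1.7991e+02 -8.0000e-02 -5.7950e+01] F [-0.7 -0.8 -1.7] w 69.4
tray shelf xy [-0.0699 -0.0566] theta 28.35
[[[-0.08,0.04,0.02],[0.01,-0.01,0.71],60],[[-0.03,0.0,0.0],[0.0,-0.0,0.71],60],[[-0.02,0.01,0.0],[0.0,-0.0,0.71],60],[[-0.02,0.01,0.0],[0.0,-0.0,0.71],60],[[-0.01,0.01,0.0],[0.0,-0.0,0.71],60]]
```

View pics/t3.png

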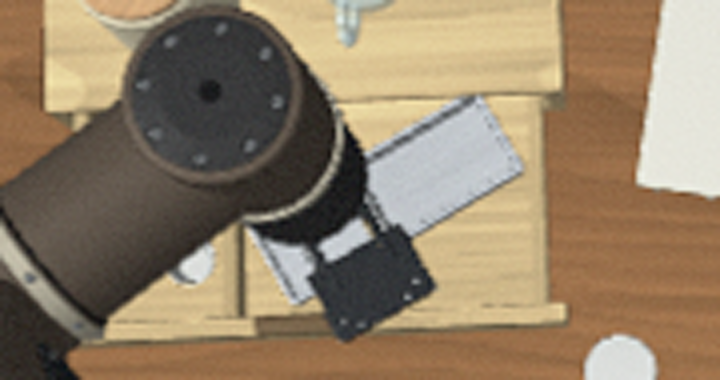

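```bash
python3 - <<'E'
from h import *
y0=r.get_state()["eef_rot"][2]
W=[(*gfor(-.071,-.061,y0),0.05,y0)]
for k in range(1,6):
    f=k/5; yaw=y0+(-86.3-y0)*f; x=-0.072-0.02*f; y=-0.061
    W.append((*gfor(x,y,yaw),0.050,yaw))
wp(W,60)
E
```

```text
[[[0.09,0.07,0.02],[0.01,-0.01,-0.0],60],[[-0.05,0.02,0.0],[0.0,-0.0,0.7],60],[[-0.03,0.01,0.0],[0.0,-0.0,0.7],60],[[-0.02,0.01,0.0],[0.0,-0.0,0.7],60],[[-0.02,0.01,0.0],[0.0,-0.0,0.7],60],[[-0.01,0.01,0.0],[0.0,-0.0,0.7],60]]
```

Emit:
apply_moves:
  targets:
    - [[0.09, 0.07, 0.02], [0, 0, 0], 60]
    - [[-0.05, 0.02, 0], [0, 0, 0.7], 60]
    - [[-0.03, 0.01, 0], [0, 0, 0.7], 60]
    - [[-0.02, 0.01, 0], [0, 0, 0.7], 60]

```text
time_s: 5.25
tcp_pos: [0.5442, 0.1987, 0.0507]
eef_rot: [180.0, -0.1, -75.0]
contact_force: [0.7, 0.1, -1.7]
gripper_width: 0.0695
```

```bash
python3 - <<'E'
from h import *
st(); traynow()
y0=r.get_state()["eef_rot"][2]
W=[]
for k in range(1,4):
    f=k/3; yaw=y0+(-86.3-y0)*f; x=-0.088-0.004*f; y=-0.060
    W.append((*gfor(x,y,yaw),0.050,yaw))
wp(W,60)
c=cam("top");crop(c,85,130,265,225,4,"t4")
E
```

```text
t 5.25 tcp [0.5442 0.1987 0.0507] rot [ 1.7996e+02 -1.2000e-01 -7.4960e+01] F [ 0.7  0.1 -1.7] w 69.5
tray shelf xy [-0.0836 -0.0621] theta 11.34
[[[-0.08,0.07,0.02],[0.0,-0.02,0.47],60],[[-0.0,-0.03,-0.0],[0.0,-0.0,0.47],60],[[-0.0,-0.03,-0.0],[0.0,-0.0,0.47],60]]
```

View pics/t4.png

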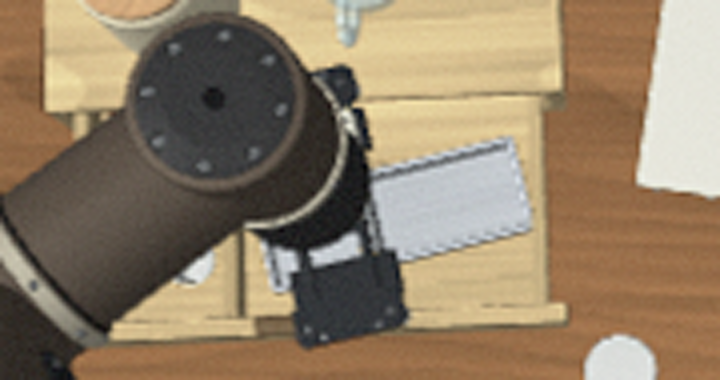

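Emit:
apply_moves:
  targets:
    - [[-0.08, 0.07, 0.02], [0, -0.02, 0.5], 60]
    - [[0, 0, 0], [0, 0, 0.5], 60]
    - [[0, 0, 0], [0, 0, 0.5], 60]
    - [[0, 0, 0], [0, 0, 0], 60]

```text
time_s: 5.7
tcp_pos: [0.5406, 0.1999, 0.0501]
eef_rot: [179.9, -0.0, -86.8]
contact_force: [-0.0, 0.5, -2.6]
gripper_width: 0.0696
```

```bash
python3 - <<'E'
from h import *
st(); traynow()
c=cam("top");crop(c,85,130,265,225,4,"t5")
s=r.get_state();p=s["tcp_pos"];y=s["eef_rot"][2]
g=gfor(-.092,-.058,-86)
wp([(*g,p[2]+.035*k,-86) for k in range(1,6)],60)
E
```

```text
t 5.7 tcp [0.5406 0.1999 0.0501] rot [179.94  -0.   -86.84] F [-0.   0.5 -2.6] w 69.6
tray shelf xy [-0.0944 -0.0614] theta -0.54
[[[-0.09,-0.04,-0.88],[0.01,0.0,-0.09],60],[[0.0,0.0,-0.87],[0.0,0.0,0.0],60],[[0.0,0.0,-0.87],[0.0,0.0,0.0],60],[[0.0,0.0,-0.87],[0.0,0.0,0.0],60],[[0.0,0.0,-0.87],[0.0,0.0,0.0],60]]
```

View pics/t5.png

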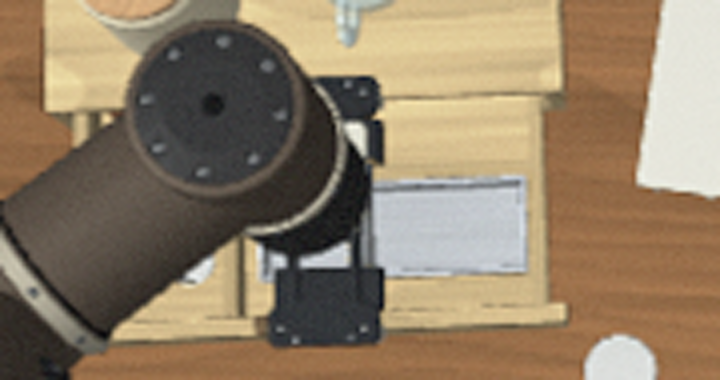

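Emit:
apply_moves:
  targets:
    - [[0, 0, -0.4], [0, 0, 0], 60]
    - [[0, 0, -0.9], [0, 0, 0], 60]
    - [[0, 0, -0.9], [0, 0, 0], 60]
    - [[0, 0, -0.9], [0, 0, 0], 60]
    - [[0, 0, -0.9], [0, 0, 0], 60]

```text
time_s: 6.25
tcp_pos: [0.5378, 0.1969, 0.2092]
eef_rot: [179.3, -0.4, -85.5]
contact_force: [0.8, 1.1, -2.0]
gripper_width: 0.0692
```

```bash
python3 - <<'E'
from h import *
st(); 
plan([.6031,-.0578,.21],-6.8,n=12,w=60,cap=0.85)
c=cam("scene");crop(c,160,100,460,290,2.5,"s5")
E
```

```text
t 6.25 tcp [0.5378 0.1969 0.2092] rot [179.26  -0.4  -85.51] F [ 0.8  1.1 -2. ] w 69.2
need 12
[[[0.54,-0.09,0.0],[0.09,-0.04,-0.82],60],[[0.55,-0.03,-0.0],[-0.0,0.0,-0.82],60],[[0.55,0.03,-0.0],[-0.0,0.0,-0.82],60],[[0.54,0.09,-0.0],[-0.0,0.0,-0.82],60],[[0.53,0.15,-0.0],[-0.0,0.0,-0.82],60],[[0.5,0.21,-0.0],[-0.0,0.0,-0.82],60],[[0.48,0.27,-0.0],[-0.0,0.0,-0.82],60],[[0.44,0.32,-0.0],[-0.0,0.0,-0.82],60],[[0.4,0.37,-0.0],[-0.0,0.0,-0.82],60],[[0.36,0.41,-0.0],[-0.0,0.0,-0.82],60],[[0.31,0.45,-0.0],[-0.0,0.0,-0.82],60],[[0.25,0.48,-0.0],[-0.0,0.0,-0.82],60]]
J6 at target ~ 88.67440276836527
```

View pics/s5.png

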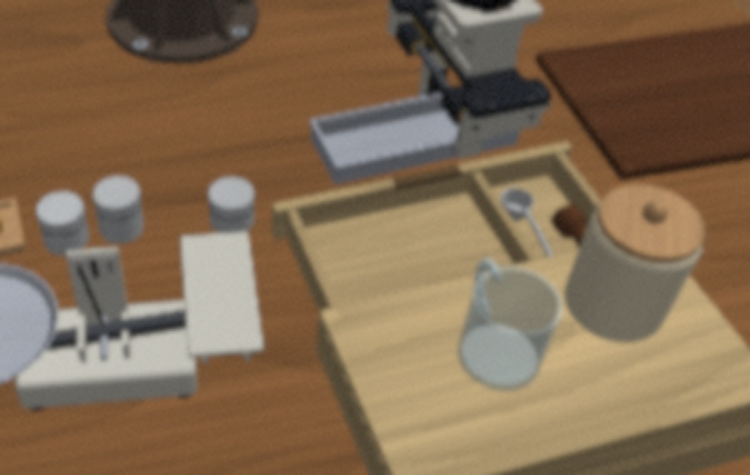

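Emit:
apply_moves:
  targets:
    - [[0.54, -0.09, 0], [0.09, -0.04, -0.82], 60]
    - [[0.55, -0.03, 0], [0, 0, -0.82], 60]
    - [[0.55, 0.03, 0], [0, 0, -0.82], 60]
    - [[0.54, 0.09, 0], [0, 0, -0.82], 60]
    - [[0.53, 0.15, 0], [0, 0, -0.82], 60]

```text
time_s: 6.8
tcp_pos: [0.5715, 0.0913, 0.22]
eef_rot: [-179.0, -0.2, -50.1]
contact_force: [-0.5, 0.2, -1.2]
gripper_width: 0.0691
```

Emit:
apply_moves:
  targets:
    - [[0.5, 0.21, 0], [0, 0, -0.82], 60]
    - [[0.48, 0.27, 0], [0, 0, -0.82], 60]
    - [[0.44, 0.32, 0], [0, 0, -0.82], 60]
    - [[0.4, 0.37, 0], [0, 0, -0.82], 60]
    - [[0.36, 0.41, 0], [0, 0, -0.82], 60]

```text
time_s: 7.3
tcp_pos: [0.6054, -0.0178, 0.2185]
eef_rot: [-179.4, -0.7, -14.6]
contact_force: [1.0, 0.1, -2.5]
gripper_width: 0.07
```

```bash
python3 - <<'E'
from h import *
st(); 
plan([.6031,-.0578,.2],-6.8,n=12,w=60,cap=0.7)
E
```

```text
t 7.3 tcp [ 0.6054 -0.0178  0.2185] rot [-179.35   -0.65  -14.65] F [ 1.   0.1 -2.5] w 70.0
need 2
[[[0.1,0.49,0.23],[-0.08,-0.08,-0.49],60],[[0.07,0.5,0.23],[-0.0,0.0,-0.49],60]]
J6 at target ~ 88.67440276836527
```

Emit:
apply_moves:
  targets:
    - [[0.1, 0.49, 0.23], [-0.08, -0.08, -0.49], 60]
    - [[0.07, 0.5, 0.23], [0, 0, -0.49], 60]
    - [[0, 0, 0], [0, 0, 0], 60]

```text
time_s: 7.6
tcp_pos: [0.6035, -0.0623, 0.1984]
eef_rot: [179.9, 0.1, -5.7]
contact_force: [-0.1, -0.6, -2.1]
gripper_width: 0.0698
```

```bash
python3 - <<'E'
from h import *
st(); 
plan([.6031,-.0578,.155],-6.8,n=12,w=60,cap=0.7)
c=cam("top");crop(c,200,90,390,232,4,"t6"); P=cloud(c)
# tray: gray above plate
Z=P[...,2]; np.savez("t6.npz",**c)
c=cam("scene");crop(c,140,140,300,280,4,"s6")
E
```

```text
t 7.6 tcp [ 0.6035 -0.0623  0.1984] rot [ 1.7993e+02  6.0000e-02 -5.6700e+00] F [-0.1 -0.6 -2.1] w 69.8
need 2
[[[-0.01,-0.06,0.54],[0.01,0.01,0.07],60],[[-0.01,-0.06,0.54],[0.0,-0.0,0.07],60]]
J6 at target ~ 88.67440276836527
```

View pics/t6.png

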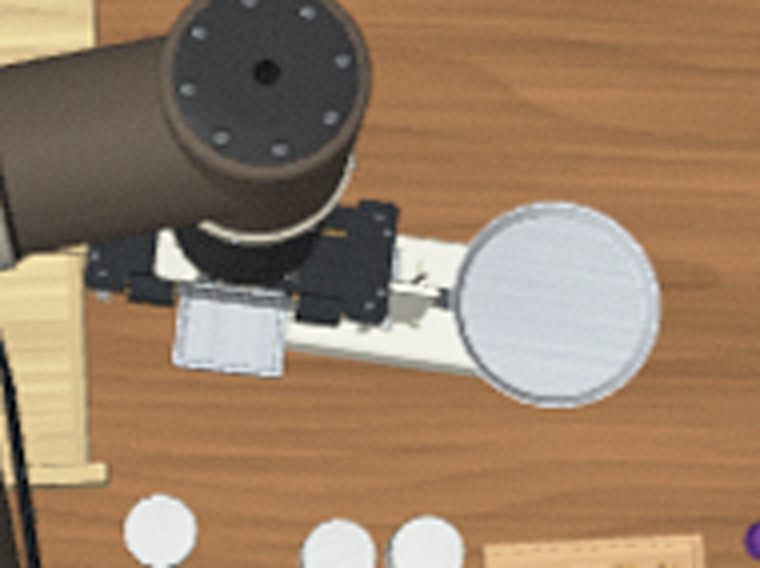

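View pics/s6.png

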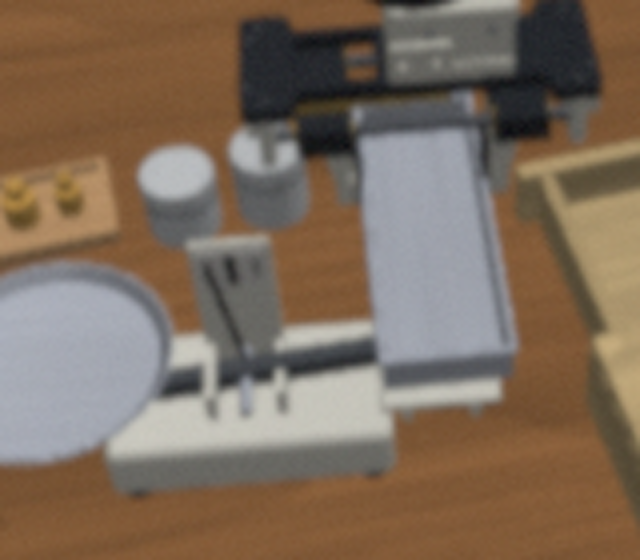

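```bash
python3 - <<'E'
from h import *
c=dict(np.load("t6.npz"))
for k in("fx","fy","cx","cy"): c[k]=float(c[k])
P=cloud(c); 
for p in [(230,330),(228,350),(215,340),(228,366)]: print(p,P[int(p[1]/4+90),int(p[0]/4+200)].round(4))
a=plane(c,np.array([(173,365),(282,377)])/4+[200,90]-.375,0.194)[:,:2]; print(a, np.linalg.norm(a[0]-a[1]))
d=a[0]-a[1]; print("ang",np.degrees(np.arctan2(d[1],d[0]))-90); m=a.mean(0)
y=np.radians(-5.7); print("ctr est", m+0.1*np.array([np.cos(y),np.sin(y)]), "from grip",np.array([.6035,-.0623])+.0356*np.array([np.cos(y),np.sin(y)]))
E
```

```text
(230, 330) [ 0.5706 -0.0579  0.1713]
(228, 350) [ 0.5563 -0.0583  0.1724]
(215, 340) [ 0.5607 -0.047   0.1774]
(228, 366) [ 0.5416 -0.0581  0.1931]
[[ 0.54069927 -0.01965293]
 [ 0.5344956  -0.09389319]] 0.07449900362381877
ang -4.77665723300116
ctr est [ 0.63710299 -0.06670504] from grip [ 0.63892398 -0.06583578]
```

```bash
python3 - <<'E'
from h import *
plan([.6036,-.0534,.155],-6.8,n=12,w=60,cap=0.5)
E
```

```text
need 3
[[[-0.01,-0.06,0.37],[0.01,-0.01,0.04],60],[[-0.01,-0.06,0.37],[-0.0,-0.0,0.04],60],[[-0.01,-0.06,0.37],[-0.0,-0.0,0.04],60]]
J6 at target ~ 88.25574822410913
```

Emit:
apply_moves:
  targets:
    - [[-0.01, -0.07, 0.37], [0, 0, 0.05], 60]
    - [[-0.01, -0.07, 0.37], [0, 0, 0.05], 60]
    - [[-0.01, -0.07, 0.37], [0, 0, 0.04], 60]
    - [[0, 0, 0.05], [0, 0, 0], 60]

```text
time_s: 8.1
tcp_pos: [0.6058, -0.0495, 0.1545]
eef_rot: [-180.0, -0.3, -6.8]
contact_force: [0.4, -0.3, -1.6]
gripper_width: 0.0692
```

```bash
python3 - <<'E'
from h import *
st();plan([.6036,-.0534,.133],-6.8,n=12,w=60,cap=0.2)
E
```

```text
t 8.1 tcp [ 0.6058 -0.0495  0.1545] rot [-179.96   -0.35   -6.76] F [ 0.4 -0.3 -1.6] w 69.2
need 3
[[[-0.02,0.03,0.18],[-0.01,-0.04,0.0],60],[[-0.01,0.03,0.18],[-0.0,-0.0,0.0],60],[[-0.01,0.03,0.18],[-0.0,-0.0,0.0],60]]
J6 at target ~ 88.25574822410913
```

Emit:
apply_moves:
  targets:
    - [[-0.02, 0.03, 0.15], [0, -0.04, 0], 60]
    - [[-0.01, 0.03, 0.15], [0, 0, 0], 60]
    - [[-0.01, 0.03, 0.15], [0, 0, 0], 60]
    - [[0, 0, 0.08], [0, 0, 0], 60]
    - [[0, 0, 0], [0, 0, 0], 60]

```text
time_s: 8.6
tcp_pos: [0.6057, -0.0516, 0.1348]
eef_rot: [-179.9, -0.3, -6.6]
contact_force: [-0.7, -0.1, -0.3]
gripper_width: 0.0694
```

```bash
python3 - <<'E'
from h import *
st();
c=cam("scene");crop(c,140,140,300,280,4,"s7")
P=cloud(c)
E
```

```text
t 8.6 tcp [ 0.6057 -0.0516  0.1348] rot [-179.89   -0.26   -6.55] F [-0.7 -0.1 -0.3] w 69.4
```

View pics/s7.png

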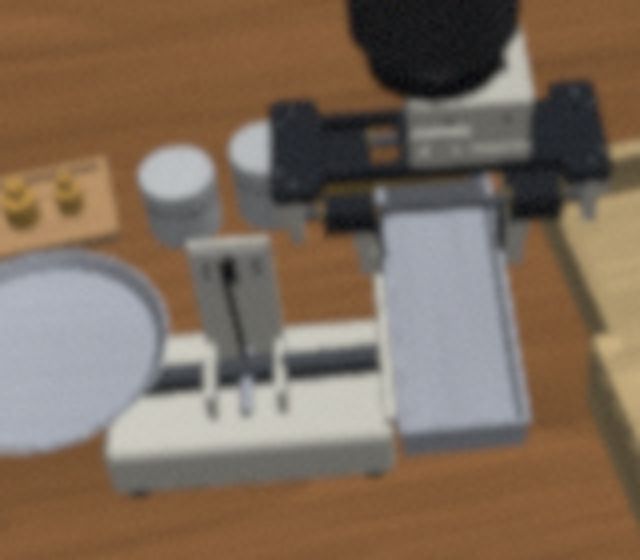

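Emit:
apply_moves:
  targets:
    - [[-0.03, 0.08, 0.02], [0, 0, 0], 60]
    - [[0, 0, 0], [0, 0, 0], 72]
    - [[0, 0, 0], [0, 0, 0], 80]
    - [[0, 0, 0], [0, 0, 0], 87.6]
    - [[0, 0, 0], [0, 0, 0], 87.6]

```text
time_s: 9.15
tcp_pos: [0.6051, -0.0555, 0.1357]
eef_rot: [-179.9, -0.4, -6.5]
contact_force: [-0.4, 0.0, 1.0]
gripper_width: 0.0864
```

```bash
python3 - <<'E'
from h import *
st();
c=cam("wrist");crop(c,0,0,512,384,1.5,"w7")
E
```

```text
t 9.15 tcp [ 0.6051 -0.0555  0.1357] rot [-179.89   -0.44   -6.55] F [-0.4  0.   1. ] w 86.4
```

View pics/w7.png

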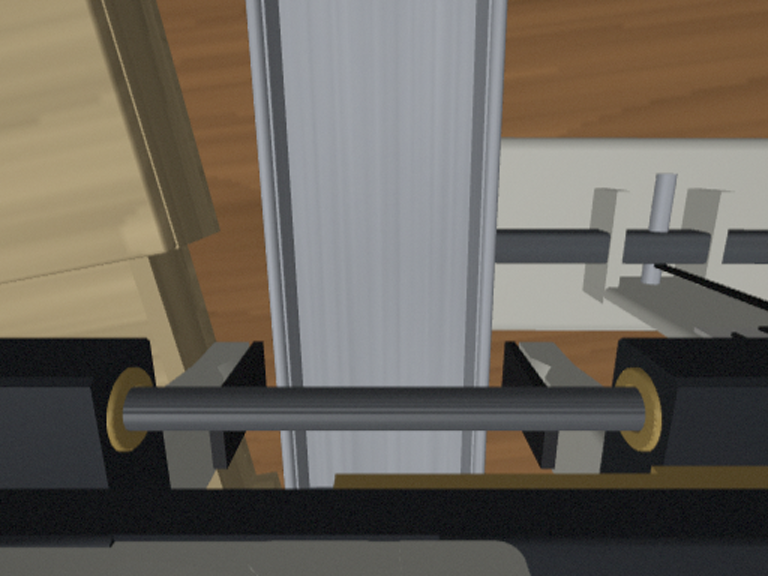

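Emit:
apply_moves:
  targets:
    - [[0, 0, -0.2], [0, 0.03, 0], 87.6]
    - [[0, 0, -0.4], [0, 0, 0], 87.6]
    - [[0, 0, -0.8], [0, 0, 0], 87.6]
    - [[0, 0, -0.9], [0, 0, 0], 87.6]
    - [[0, 0, -0.6], [0, 0, 0], 87.6]

```text
time_s: 9.7
tcp_pos: [0.6015, -0.0559, 0.2533]
eef_rot: [180.0, -0.3, -6.6]
contact_force: [0.8, 0.9, 0.1]
gripper_width: 0.0876
```

```bash
python3 - <<'E'
from h import *
st();plan([.418,.218,.22],-176.3,n=25,w=0)
E
```

```text
t 9.7 tcp [ 0.6015 -0.0559  0.2533] rot [179.96  -0.29  -6.56] F [0.8 0.9 0.1] w 87.6
need 22
[[[-0.24,-0.29,0.04],[0.0,-0.04,0.96],0],[[-0.28,-0.25,0.04],[0.0,-0.0,0.96],0],[[-0.31,-0.21,0.04],[0.0,-0.0,0.96],0],[[-0.34,-0.17,0.04],[0.0,-0.0,0.96],0],[[-0.35,-0.12,0.04],[0.0,-0.0,0.96],0],[[-0.37,-0.07,0.04],[0.0,-0.0,0.96],0],[[-0.37,-0.02,0.04],[0.0,-0.0,0.96],0],[[-0.37,0.03,0.04],[0.0,-0.0,0.96],0],[[-0.37,0.08,0.04],[0.0,-0.0,0.96],0],[[-0.35,0.13,0.04],[0.0,-0.0,0.96],0],[[-0.33,0.17,0.04],[0.0,-0.0,0.96],0],[[-0.31,0.22,0.04],[0.0,-0.0,0.96],0],[[-0.27,0.26,0.04],[0.0,-0.0,0.96],0],[[-0.24,0.29,0.04],[0.0,-0.0,0.96],0],[[-0.2,0.32,0.04],[0.0,-0.0,0.96],0],[[-0.15,0.34,0.04],[0.0,-0.0,0.96],0],[[-0.1,0.36,0.04],[0.0,-0.0,0.96],0],[[-0.06,0.37,0.04],[0.0,-0.0,0.96],0],[[-0.0,0.37,0.04],[0.0,-0.0,0.96],0],[[0.05,0.37,0.04],[0.0,-0.0,0.96],0],[[0.1,0.36,0.04],[0.0,-0.0,0.96],0],[[0.14,0.35,0.04],[0.0,-0.0,0.96],0]]
J6 at target ~ -113.84344186633314
```

Emit:
apply_moves:
  targets:
    - [[-0.24, -0.29, 0.04], [0, -0.04, 0.96], 20]
    - [[-0.28, -0.25, 0.04], [0, 0, 0.96], 0]
    - [[-0.31, -0.21, 0.04], [0, 0, 0.96], 0]
    - [[-0.34, -0.17, 0.04], [0, 0, 0.96], 0]
    - [[-0.35, -0.12, 0.04], [0, 0, 0.96], 0]
  squeeze: 20

```text
time_s: 10.2
tcp_pos: [0.5623, 0.0074, 0.2543]
eef_rot: [-179.4, -0.5, -46.4]
contact_force: [-0.6, -0.2, -1.0]
gripper_width: 0.0533
```

Emit:
apply_moves:
  targets:
    - [[-0.37, -0.07, 0.04], [0, 0, 0.96], 0]
    - [[-0.37, -0.02, 0.04], [0, 0, 0.96], 0]
    - [[-0.37, 0.03, 0.04], [0, 0, 0.96], 0]
    - [[-0.37, 0.08, 0.04], [0, 0, 0.96], 0]
    - [[-0.35, 0.13, 0.04], [0, 0, 0.96], 0]

```text
time_s: 10.7
tcp_pos: [0.5207, 0.0731, 0.2494]
eef_rot: [-179.0, 0.1, -86.4]
contact_force: [-0.6, 0.6, -0.8]
gripper_width: 0.0129
```

Emit:
apply_moves:
  targets:
    - [[-0.33, 0.17, 0.04], [0, 0, 0.96], 0]
    - [[-0.31, 0.22, 0.04], [0, 0, 0.96], 0]
    - [[-0.27, 0.26, 0.04], [0, 0, 0.96], 0]
    - [[-0.24, 0.29, 0.04], [0, 0, 0.96], 0]
    - [[-0.2, 0.32, 0.04], [0, 0, 0.96], 0]

```text
time_s: 11.2
tcp_pos: [0.481, 0.1404, 0.2445]
eef_rot: [-179.1, 1.0, -126.4]
contact_force: [-0.0, -0.8, -0.1]
gripper_width: 0.0008
```

```bash
python3 - <<'E'
from h import *
st();plan([.418,.218,.12],-176.3,n=25,w=0)
c=cam("top");crop(c,85,60,385,280,2.5,"t8")
E
```

```text
t 11.2 tcp [0.481  0.1404 0.2445] rot [-179.1     1.   -126.43] F [-0.  -0.8 -0.1] w 0.8
need 7
[[[-0.08,0.35,0.44],[-0.1,0.13,0.89],0],[[-0.05,0.35,0.44],[0.0,-0.0,0.89],0],[[-0.0,0.36,0.44],[0.0,-0.0,0.89],0],[[0.04,0.35,0.44],[0.0,-0.0,0.89],0],[[0.09,0.35,0.44],[0.0,-0.0,0.89],0],[[0.13,0.33,0.44],[0.0,-0.0,0.89],0],[[0.17,0.31,0.44],[0.0,-0.0,0.89],0]]
J6 at target ~ -113.84344186633314
```

View pics/t8.png

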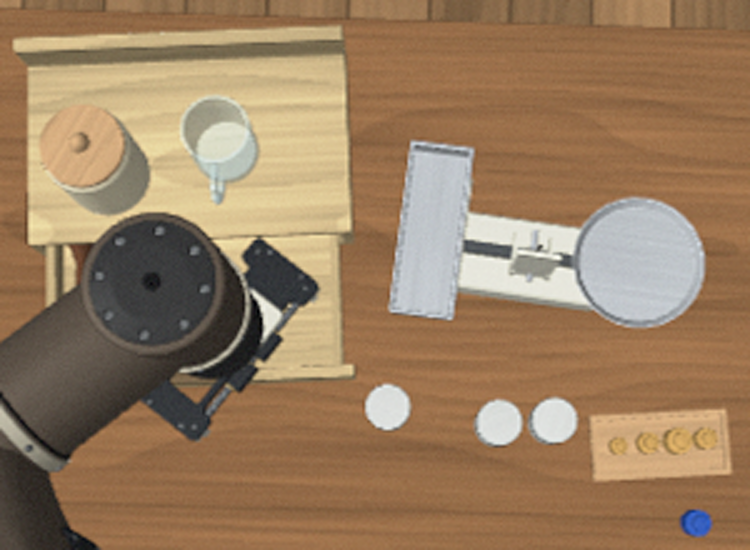

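Emit:
apply_moves:
  targets:
    - [[-0.08, 0.35, 0.44], [-0.1, 0.13, 0.89], 0]
    - [[-0.05, 0.35, 0.44], [0, 0, 0.89], 0]
    - [[0, 0.36, 0.44], [0, 0, 0.89], 0]
    - [[0.04, 0.35, 0.44], [0, 0, 0.89], 0]
    - [[0.09, 0.35, 0.44], [0, 0, 0.89], 0]

```text
time_s: 11.75
tcp_pos: [0.4378, 0.2007, 0.1596]
eef_rot: [179.8, 0.6, -163.5]
contact_force: [0.8, 0.4, 1.0]
gripper_width: 0.0008
```

```bash
python3 - <<'E'
from h import *
st();plan([.418,.218,.038],-176.3,n=25,w=0)
E
```

```text
t 11.75 tcp [0.4378 0.2007 0.1596] rot [ 179.78    0.61 -163.54] F [0.8 0.4 1. ] w 0.8
need 4
[[[0.1,0.14,0.76],[0.03,0.08,0.4],0],[[0.1,0.13,0.76],[-0.0,-0.0,0.4],0],[[0.1,0.13,0.76],[-0.0,-0.0,0.4],0],[[0.11,0.12,0.76],[-0.0,-0.0,0.4],0]]
J6 at target ~ -113.84344186633314
```

Emit:
apply_moves:
  targets:
    - [[0.12, 0.14, 0.76], [0, 0.08, 0.4], 0]
    - [[0.12, 0.13, 0.76], [0, 0, 0.4], 0]
    - [[0.1, 0.13, 0.76], [0, 0, 0.4], 0]
    - [[0.1, 0.12, 0.76], [0, 0, 0.4], 0]
    - [[0, 0, 0], [0, 0, 0], 0]

```text
time_s: 12.25
tcp_pos: [0.4166, 0.2207, 0.0366]
eef_rot: [179.6, 0.2, -176.5]
contact_force: [-1.4, -1.0, 0.5]
gripper_width: 0.0006
```

```bash
python3 - <<'E'
from h import *
st()
s=r.get_state()["tcp_pos"]; q=SR.T@(s[:2]-ST); print("shelf",q)
W=[]
for x in [-.19,-.175,-.16,-.14,-.12,-.1,-.08,-.06,-.045,-.035,-.03]:
    W.append((*(ST+SR@np.array([x,0.0])),.038,-176.3))
wp(W,0)
E
```

```text
t 12.25 tcp [0.4166 0.2207 0.0366] rot [ 1.7960e+02  1.6000e-01 -1.7654e+02] F [-1.4 -1.   0.5] w 0.6
shelf [-0.21645911  0.0029845 ]
[[[-0.66,-0.07,-0.03],[0.05,0.02,-0.03],0],[[-0.38,0.0,0.0],[0.0,0.0,0.0],0],[[-0.37,-0.0,-0.0],[0.0,0.0,0.0],0],[[-0.5,0.0,0.0],[0.0,0.0,0.0],0],[[-0.5,0.0,0.0],[0.0,0.0,0.0],0],[[-0.5,-0.0,-0.0],[0.0,0.0,0.0],0],[[-0.5,0.0,0.0],[0.0,0.0,0.0],0],[[-0.5,0.0,0.0],[0.0,0.0,0.0],0],[[-0.38,-0.0,-0.0],[0.0,0.0,0.0],0],[[-0.25,0.0,0.0],[0.0,0.0,0.0],0],[[-0.13,-0.0,-0.0],[0.0,0.0,0.0],0]]
```

Emit:
apply_moves:
  targets:
    - [[-0.5, -0.07, -0.03], [0.05, 0.02, -0.03], 0]
    - [[-0.3, 0, 0], [0, 0, 0], 0]
    - [[-0.35, 0, 0], [0, 0, 0], 0]
    - [[-0.4, 0, 0], [0, 0, 0], 0]
    - [[-0.4, 0, 0], [0, 0, 0], 0]

```text
time_s: 12.75
tcp_pos: [0.4942, 0.2218, 0.042]
eef_rot: [-180.0, -0.3, -175.7]
contact_force: [-6.0, 2.7, -3.5]
gripper_width: 0.0002
```

```bash
python3 - <<'E'
from h import *
st()
s=r.get_state()["tcp_pos"]; q=SR.T@(s[:2]-ST); print("shelf",q)
c=cam("top");crop(c,85,60,285,225,4,"t9")
E
```

```text
t 12.75 tcp [0.4942 0.2218 0.042 ] rot [-179.95   -0.29 -175.74] F [-6.   2.7 -3.5] w 0.2
shelf [-0.13898662 -0.00090398]
```

View pics/t9.png

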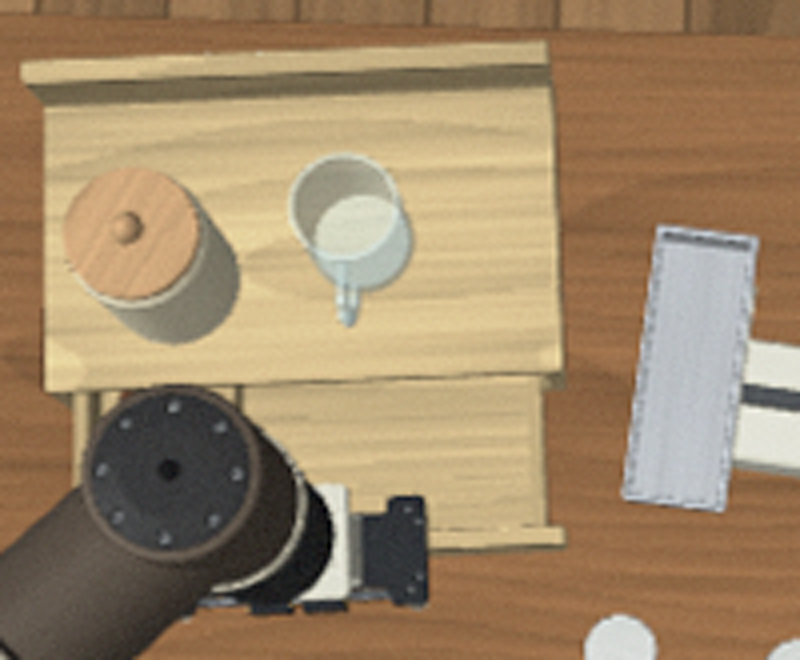

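```bash
python3 - <<'E'
from h import *
c=cam("top");P=cloud(c)
for p in [(170,470),(170,400),(100,470),(240,470),(290,450),(320,500),(340,520),(400,550),(300,590),(230,420)]:
    q=P[int(p[1]/4+60),int(p[0]/4+85)]; print(p,q.round(3),(SR.T@(q[:2]-ST)).round(3))
P=P.reshape(-1,3); xs=(P[:,:2]-ST)@SR
m=(P[:,2]>0.1)&(xs[:,0]>-0.2)&(xs[:,0]<0.0)&(abs(xs[:,1])<0.2)
for lo in np.arange(0.08,0.5,0.03):
    k=m&(P[:,2]>lo)&(P[:,2]<lo+.03)
    if k.any(): print(round(lo,2),"x max rel tcp",(xs[k,0].max()+0.139).round(3),"y",xs[k,1].min().round(3),xs[k,1].max().round(3))
E
```

```text
(170, 470) [0.496 0.222 0.468] [-0.137 -0.001]
(170, 400) [0.534 0.225 0.464] [-0.099  0.   ]
(100, 470) [0.495 0.258 0.468] [-0.136  0.035]
(240, 470) [0.498 0.185 0.465] [-0.138 -0.038]
(290, 450) [0.591 0.25  0.019] [-0.041  0.021]
(320, 500) [0.516 0.182 0.242] [-0.12  -0.042]
(340, 520) [0.51  0.177 0.196] [-0.126 -0.047]
(400, 550) [0.5   0.144 0.132] [-0.138 -0.079]
(300, 590) [0.461 0.196 0.22 ] [-0.174 -0.024]
(230, 420) [0.523 0.192 0.467] [-0.112 -0.032]
0.08 x max rel tcp 0.035 y -0.083 0.072
0.11 x max rel tcp 0.041 y -0.095 0.082
0.14 x max rel tcp 0.04 y -0.088 -0.045
0.17 x max rel tcp 0.042 y -0.049 -0.011
0.2 x max rel tcp 0.025 y -0.044 0.012
0.23 x max rel tcp 0.026 y -0.045 0.018
0.26 x max rel tcp 0.027 y -0.045 0.017
0.29 x max rel tcp 0.026 y -0.045 0.012
0.32 x max rel tcp 0.049 y -0.048 -0.014
0.35 x max rel tcp 0.05 y -0.05 0.002
0.38 x max rel tcp 0.029 y -0.048 0.007
0.41 x max rel tcp 0.03 y -0.048 0.141
0.44 x max rel tcp 0.051 y -0.048 0.126
0.47 x max rel tcp 0.031 y -0.029 0.036
```

Emit:
apply_moves:
  targets:
    - [[-0.4, 0, 0.08], [0, 0.04, 0.06], 0]
    - [[-0.4, 0, 0], [0, 0, 0], 0]
    - [[-0.4, 0, 0], [0, 0, 0], 0]
    - [[-0.4, 0, 0], [0, 0, 0], 0]
    - [[-0.3, 0, 0], [0, 0, 0], 0]

```text
time_s: 13.35
tcp_pos: [0.5673, 0.2259, 0.0418]
eef_rot: [180.0, -0.8, -176.1]
contact_force: [-4.2, 3.2, -2.0]
gripper_width: 0.0006
```

```bash
python3 - <<'E'
from h import *
st()
s=r.get_state()["tcp_pos"]; q=SR.T@(s[:2]-ST); print("shelf",q)
c=cam("top");crop(c,85,60,285,225,4,"t10"); np.savez("t10.npz",**c)
E
```

```text
t 13.35 tcp [0.5673 0.2259 0.0418] rot [ 179.96   -0.84 -176.12] F [-4.2  3.2 -2. ] w 0.6
shelf [-0.06576824 -0.00152947]
```

View pics/t10.png

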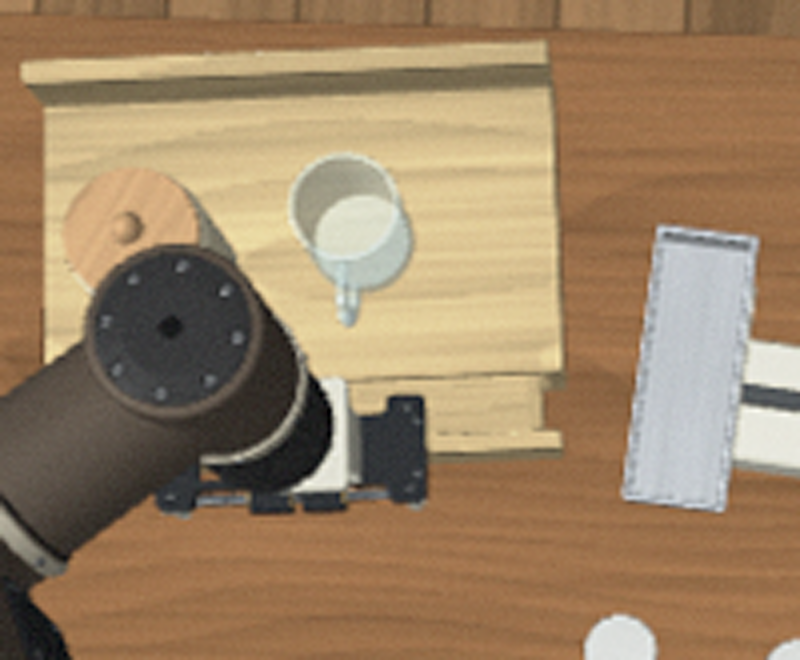

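```bash
python3 - <<'E'
from h import *
c=dict(np.load("t10.npz"))
for k in("fx","fy","cx","cy"): c[k]=float(c[k])
a=plane(c,np.array([(561,451),(440,455),(567,602)])/4+[85,60]-.375,.056)[:,:2]; print((a-ST)@SR)
E
```

```text
[[-0.05683748 -0.19151004]
 [-0.05655565 -0.09990212]
 [-0.17192307 -0.19240752]]
```

Emit:
apply_moves:
  targets:
    - [[-0.1, 0, 0.03], [0, -0.9, 0], 0]
    - [[-0.3, 0, 0.0], [0, 0, 0], 0]
    - [[-0.3, 0, 0.0], [0, 0, 0], 0]
    - [[-0.2, 0, 0], [0, 0, 0], 0]

```text
time_s: 13.8
tcp_pos: [0.5962, 0.2216, 0.041]
eef_rot: [-179.6, 6.0, -176.1]
contact_force: [-4.4, 0.7, -3.0]
gripper_width: 0.0005
```

```bash
python3 - <<'E'
from h import *
st()
s=r.get_state()["tcp_pos"]; q=SR.T@(s[:2]-ST); print("shelf",q)
c=cam("top");crop(c,85,60,285,225,4,"t11"); np.savez("t11.npz",**c)
E
```

```text
t 13.8 tcp [0.5962 0.2216 0.041 ] rot [-179.63    5.99 -176.12] F [-4.4  0.7 -3. ] w 0.5
shelf [-0.03720386 -0.00773219]
```

View pics/t11.png

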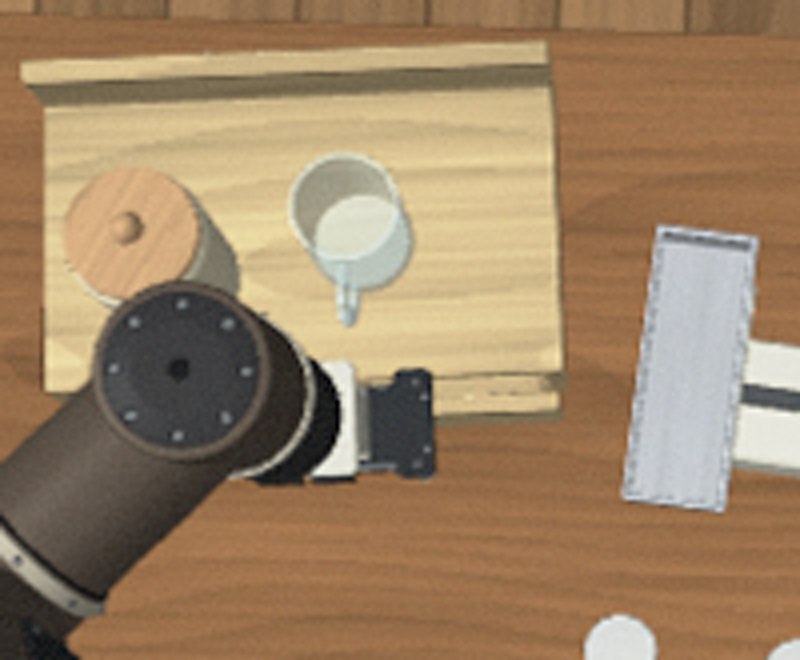

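Emit:
apply_moves:
  targets:
    - [[-0.2, 0, 0.02], [0, 0, 0], 0]
    - [[-0.15, 0, 0.02], [0, 0, 0], 0]
    - [[-0.1, 0, 0.0], [0, 0, 0], 0]

```text
time_s: 14.15
tcp_pos: [0.6099, 0.2227, 0.0419]
eef_rot: [-179.6, 5.4, -176.3]
contact_force: [-36.5, 11.5, 17.9]
gripper_width: 0.0005
```

```bash
python3 - <<'E'
from h import *
st()
s=r.get_state()["tcp_pos"]; q=SR.T@(s[:2]-ST); print("shelf",q)
c=cam("top");crop(c,85,60,285,225,4,"t12"); np.savez("t12.npz",**c)
E
```

```text
t 14.15 tcp [0.6099 0.2227 0.0419] rot [-179.55    5.4  -176.32] F [-36.5  11.5  17.9] w 0.5
shelf [-0.02345175 -0.00751068]
```

View pics/t12.png

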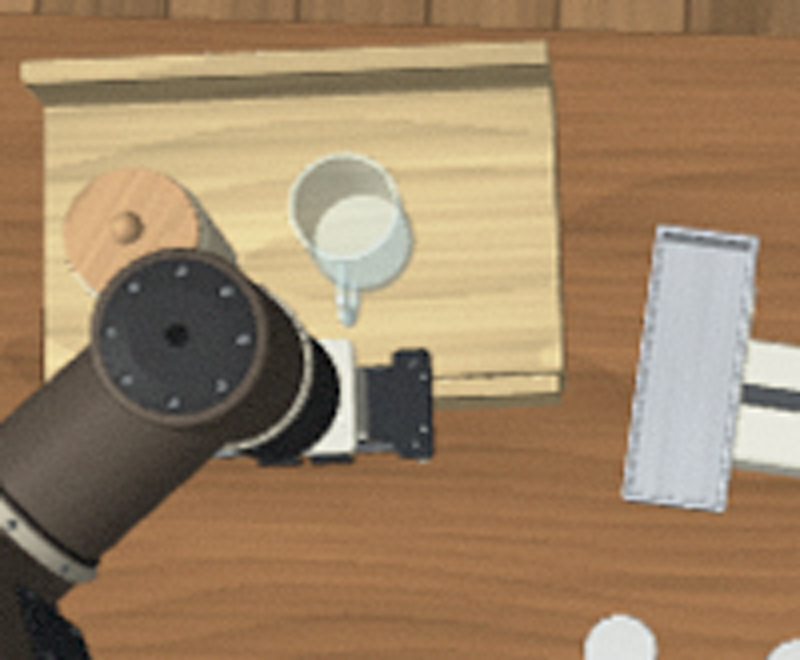

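Emit:
apply_moves:
  targets:
    - [[0.3, 0, 0], [0, 0, 0], 0]
    - [[0.8, 0, 0], [0, 0.6, 0], 0]
    - [[0.8, 0, -0.2], [0, 0, 0], 20]
    - [[0.4, 0, -0.9], [0, 0, 0], 50]
    - [[0, 0, -1], [0, 0, 0], 70]

```text
time_s: 14.7
tcp_pos: [0.5185, 0.2201, 0.1226]
eef_rot: [-179.7, 0.7, -176.4]
contact_force: [1.1, 1.0, -0.2]
gripper_width: 0.0186
```

```bash
cat > tins.py <<'E'
from h import *
def look(tag,show=True):
    c=cam("top"); np.savez(tag+".npz",**c); P=cloud(c)
    hsv=cv2.cvtColor(c["img"],cv2.COLOR_BGR2HSV).astype(int);S=hsv[...,1];V=hsv[...,2]
    X,Y,Z=P[...,0],P[...,1],P[...,2]
    m=((S<60)&(V>120)&(Z>0.038)&(Z<0.075)&(X<0.52)&(X>0.35)&(Y>-0.28)&(Y<0.1)).astype(np.uint8)
    m=cv2.morphologyEx(m,cv2.MORPH_OPEN,np.ones((3,3)))
    n,l,s,ce=cv2.connectedComponentsWithStats(m)
    for i in range(1,n):
        if s[i,4]>120:
            z=np.median(Z[l==i]); print("tin",ce[i].round(1),plane(c,ce[i],z).round(4),"area",s[i,4])
    return c,P
E
python3 - <<'E'
from tins import *
st(); c,P=look("t13"); crop(c,85,60,410,290,2.4,"t13")
a=plane(c,np.array([(40,390),(560,374)])/4+[85,60]-.375,.07)
E
```

```text
t 14.7 tcp [0.5185 0.2201 0.1226] rot [-179.68    0.66 -176.36] F [ 1.1  1.  -0.2] w 18.6
tin [239.4 222.5] [[ 0.4382 -0.0115  0.0475]] area 253
tin [283.6 228.6] [[ 0.4226 -0.1435  0.0619]] area 256
tin [305.7 228.1] [[ 0.4264 -0.2101  0.0552]] area 257
```

View pics/t13.png

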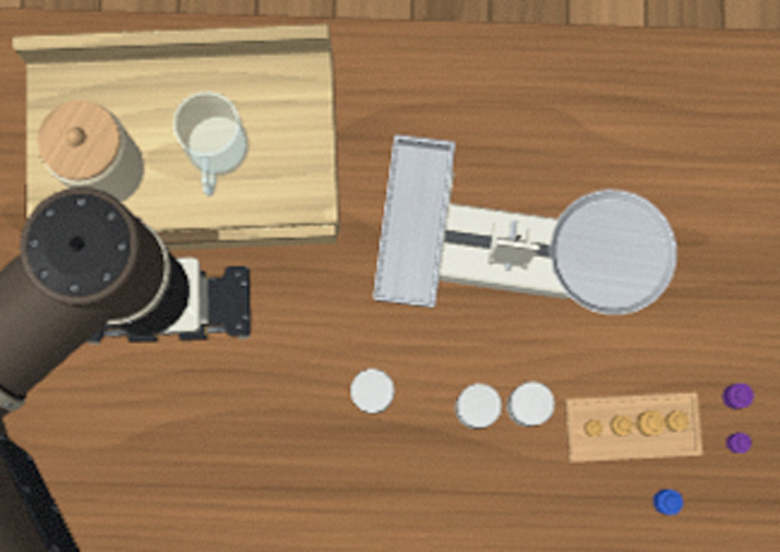

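```bash
cat >> tins.py <<'E'
def rect(c,m,z):
    m=cv2.morphologyEx(m.astype(np.uint8),cv2.MORPH_OPEN,np.ones((3,3)))
    n,l,s,ce=cv2.connectedComponentsWithStats(m); i=1+np.argmax(s[1:,4])
    v,u=np.where(l==i); w=plane(c,np.c_[u,v],z)[:,:2]
    (ctr,wh,a)=cv2.minAreaRect((w*1000).astype(np.float32)); return np.round(ctr,1),np.round(wh,1),round(a,2)
def bal(c,P):
    X,Y,Z=P[...,0],P[...,1],P[...,2]
    m=(np.hypot(X-0.610,Y+0.299)<0.055); zp=np.median(Z[m])
    hsv=cv2.cvtColor(c["img"],cv2.COLOR_BGR2HSV).astype(int)
    print("pan z",zp.round(4))
    u=(abs((X-0.638)*.993-(Y+.0616)*.118)<0.095)&(abs((X-0.638)*.118+(Y+.0616)*.993)<0.02)&(Z>0.08)&(Z<.126)
    zt=np.median(Z[u]); print("tray floor z",zt.round(4),"tilt est",np.round((zp-.102+.105-zt)/2/.12,3), "tray",rect(c,(hsv[...,1]<70)&(Z>zt-.01)&(Z<zt+.03)&(Y>-.12)&(Y<0.02)&(X>.5),zt+.021))
E
python3 - <<'E'
from tins import *
c=dict(np.load("t13.npz"))
for k in("fx","fy","cx","cy"): c[k]=float(c[k])
bal(c,cloud(c))
E
```

```text
pan z 0.102
tray floor z 0.1048 tilt est 0.001 tray (array([639.3, -58.1]), array([ 76.5, 205.2]), 84.06)
```

```bash
python3 - <<'E'
from h import *
st();plan([.4382,-.0115,.11],173.6,n=12,w=80)
E
```

```text
t 14.75 tcp [0.5224 0.2223 0.1302] rot [-179.96    1.2  -176.27] F [3.4 1.3 6.6] w 23.0
WRAP? 173.6 -176.27092792466226
need 7
[[[0.36,-0.81,0.07],[-0.0,0.15,0.18],80],[[0.33,-0.82,0.07],[-0.0,-0.0,0.18],80],[[0.31,-0.83,0.07],[-0.0,-0.0,0.18],80],[[0.29,-0.84,0.07],[-0.0,-0.0,0.18],80],[[0.27,-0.85,0.07],[-0.0,-0.0,0.18],80],[[0.25,-0.85,0.07],[-0.0,-0.0,0.18],80],[[0.23,-0.86,0.07],[-0.0,-0.0,0.18],80]]
J6 at target ~ 265.1033095796548
```

Emit:
apply_moves:
  targets:
    - [[0.36, -0.81, 0.07], [0, 0.15, 0.18], 80]
    - [[0.33, -0.82, 0.07], [0, 0, 0.18], 80]
    - [[0.31, -0.83, 0.07], [0, 0, 0.18], 80]
    - [[0.29, -0.84, 0.07], [0, 0, 0.18], 80]
    - [[0.27, -0.85, 0.07], [0, 0, 0.18], 80]

```text
time_s: 15.25
tcp_pos: [0.4743, 0.0601, 0.1244]
eef_rot: [179.0, 1.5, 176.6]
contact_force: [1.0, -1.1, 0.3]
gripper_width: 0.0629
```

```bash
python3 - <<'E'
from h import *
st();plan([.4382,-.0115,.09],173.6,n=12,w=80)
E
```

```text
t 15.25 tcp [0.4743 0.0601 0.1244] rot [179.02   1.55 176.64] F [ 1.  -1.1  0.3] w 62.9
need 3
[[[0.27,-0.62,0.27],[0.12,0.19,0.13],80],[[0.25,-0.62,0.29],[0.0,-0.0,0.13],80],[[0.24,-0.62,0.29],[0.0,-0.0,0.13],80]]
J6 at target ~ 265.1033095796548
```

Emit:
apply_moves:
  targets:
    - [[0.27, -0.62, 0.27], [0.12, 0.19, 0.13], 80]
    - [[0.25, -0.62, 0.29], [0, 0, 0.13], 80]
    - [[0.24, -0.62, 0.29], [0, 0, 0.13], 80]
    - [[0, 0, 0], [0, 0, 0], 80]

```text
time_s: 15.65
tcp_pos: [0.4435, -0.0152, 0.0931]
eef_rot: [179.6, 0.9, 173.2]
contact_force: [-0.2, 0.1, 0.0]
gripper_width: 0.08
```

```bash
python3 - <<'E'
from h import *
st();wp([(.4382,-.0115,.067,173.6),(.4382,-.0115,.045,173.6)],80)
c=cam("wrist");crop(c,0,0,512,384,1.5,"w14")
print(proj(c,[[.4382,-.0115,.048]])*1.5)
E
```

```text
t 15.65 tcp [ 0.4435 -0.0152  0.0931] rot [179.55   0.88 173.17] F [-0.2  0.1  0. ] w 80.0
[[[0.15,0.07,0.65],[0.06,0.11,-0.05],80],[[0.0,-0.0,0.55],[0.0,0.0,0.0],80]]
[[385.86255156 322.58119271]]
```

View pics/w14.png

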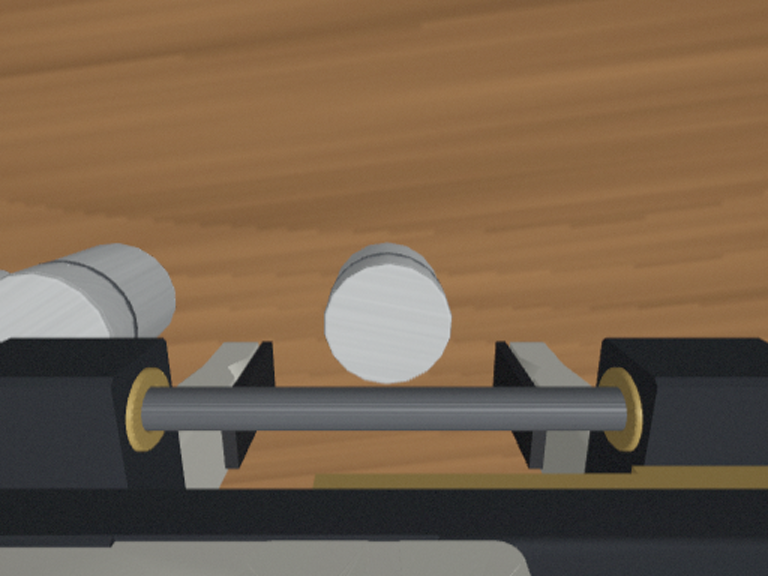

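Emit:
apply_moves:
  targets:
    - [[0.15, 0.07, 0.62], [0.06, 0.11, -0.05], 80]
    - [[0, 0, 0.55], [0, 0, 0], 80]
    - [[0, 0, 0], [0, 0, 0], 70]

```text
time_s: 16.0
tcp_pos: [0.448, -0.0078, 0.0501]
eef_rot: [179.7, 0.9, 173.7]
contact_force: [-0.0, -0.5, 1.2]
gripper_width: 0.0765
```

```bash
python3 - <<'E'
from h import *
st();wp([(.4382,-.0115,.044,173.6)],80)
E
```

```text
t 16.0 tcp [ 0.448  -0.0078  0.0501] rot [179.69   0.87 173.72] F [-0.  -0.5  1.2] w 76.5
[[[0.23,-0.12,0.15],[0.04,0.11,0.01],80]]
```

Emit:
apply_moves:
  targets:
    - [[0.23, -0.12, 0.15], [0.04, 0.11, 0], 75]
    - [[0, 0, 0], [0, 0, 0], 72]

```text
time_s: 16.2
tcp_pos: [0.4402, -0.0104, 0.0453]
eef_rot: [180.0, 0.1, 173.8]
contact_force: [-0.6, -0.5, 1.0]
gripper_width: 0.0731
```

```bash
python3 - <<'E'
from h import *
st();wp([(.4382,-.0115,.043,173.6)],80)
E
```

```text
t 16.2 tcp [ 0.4402 -0.0104  0.0453] rot [1.7997e+02 1.0000e-01 1.7380e+02] F [-0.6 -0.5  1. ] w 73.1
[[[0.05,-0.03,0.06],[0.0,0.01,0.03],80]]
```

Centred enough; close and lift.

Emit:
apply_moves:
  targets:
    - [[0.05, -0.03, 0.04], [0, 0, 0], 62]
    - [[0, 0, 0], [0, 0, 0], 50]
    - [[0, 0, 0], [0, 0, 0], 45]
    - [[0, 0, 0], [0, 0, 0], 45]
  squeeze: 15

```text
time_s: 16.6
tcp_pos: [0.4398, -0.0107, 0.0459]
eef_rot: [179.8, 0.3, 173.8]
contact_force: [-0.9, 0.2, -2.0]
gripper_width: 0.0534
```

Emit:
apply_moves:
  targets:
    - [[0, 0, 0], [0, 0, 0], 45]
    - [[0, 0, -0.4], [0, 0, 0], 45]
    - [[0, 0, -0.9], [0, 0, 0], 45]
    - [[0, 0, -0.9], [0, 0, 0], 45]
    - [[0, 0, -0.9], [0, 0, 0], 45]

```text
time_s: 17.1
tcp_pos: [0.4353, -0.0123, 0.1692]
eef_rot: [-179.8, -0.3, 173.8]
contact_force: [1.5, 0.5, -0.4]
gripper_width: 0.0535
```

```bash
python3 - <<'E'
from h import *
st()
e=np.array([.9938,-.1115]);C=np.array([.6393,-.0581]); t=C+.062*e; print(t)
plan([*t,.2],173.6,n=12,w=45,cap=.8)
E
```

```text
t 17.1 tcp [ 0.4353 -0.0123  0.1692] rot [-179.85   -0.29  173.78] F [ 1.5  0.5 -0.4] w 53.5
[ 0.7009156 -0.065013 ]
need 9
[[[-0.75,-0.07,-0.09],[-0.02,-0.04,0.0],45],[[-0.75,-0.07,-0.09],[0.0,-0.0,0.0],45],[[-0.75,-0.07,-0.09],[0.0,-0.0,0.0],45],[[-0.75,-0.06,-0.09],[0.0,-0.0,0.0],45],[[-0.75,-0.06,-0.09],[0.0,-0.0,0.0],45],[[-0.75,-0.06,-0.09],[0.0,-0.0,0.0],45],[[-0.75,-0.06,-0.09],[0.0,-0.0,0.0],45],[[-0.75,-0.06,-0.09],[0.0,-0.0,0.0],45],[[-0.75,-0.06,-0.09],[0.0,-0.0,0.0],45]]
J6 at target ~ 268.8992726625668
```

Emit:
apply_moves:
  targets:
    - [[-0.75, -0.07, -0.25], [0, -0.04, 0], 45]
    - [[-0.75, -0.07, -0.2], [0, 0, 0], 45]
    - [[-0.75, -0.07, -0.1], [0, 0, 0], 45]
    - [[-0.75, -0.06, -0.09], [0, 0, 0], 45]
    - [[-0.75, -0.06, -0.09], [0, 0, 0], 45]

```text
time_s: 17.6
tcp_pos: [0.587, -0.0417, 0.2082]
eef_rot: [179.8, 0.7, 173.9]
contact_force: [0.4, 0.2, -1.5]
gripper_width: 0.0537
```

Emit:
apply_moves:
  targets:
    - [[-0.75, -0.06, 0], [0, 0, 0], 45]
    - [[-0.75, -0.06, 0], [0, 0, 0], 45]
    - [[-0.75, -0.06, 0], [0, 0, 0], 45]
    - [[-0.4, -0.06, 0], [0, 0, 0], 45]

```text
time_s: 18.0
tcp_pos: [0.6965, -0.064, 0.2082]
eef_rot: [179.8, 0.6, 173.9]
contact_force: [-0.8, 0.3, -1.8]
gripper_width: 0.0537
```

```bash
python3 - <<'E'
from h import *
st()
t=[ 0.7009, -0.065]
plan([*t,.165],173.6,n=12,w=45,cap=.8)
E
```

```text
t 18.0 tcp [ 0.6965 -0.064   0.2082] rot [179.8    0.62 173.88] F [-0.8  0.3 -1.8] w 53.7
need 2
[[[-0.05,-0.01,0.54],[0.02,0.08,0.02],45],[[-0.06,-0.01,0.54],[-0.0,-0.0,0.02],45]]
J6 at target ~ 268.8983363027459
```

Emit:
apply_moves:
  targets:
    - [[-0.05, -0.01, 0.45], [0, 0.08, 0.02], 45]
    - [[-0.03, 0, 0.37], [0, 0, 0], 45]
    - [[0, 0, 0], [0, 0, 0], 45]

```text
time_s: 18.3
tcp_pos: [0.7001, -0.0652, 0.1704]
eef_rot: [179.8, -0.3, 173.6]
contact_force: [-0.6, -0.2, -0.8]
gripper_width: 0.0542
```

```bash
python3 - <<'E'
from h import *
st()
t=[ 0.7009, -0.065]
wp([(*t,.155,173.6)],45)
c=cam("wrist");crop(c,0,0,512,384,1.5,"w15")
c=cam("scene");crop(c,190,150,310,250,6,"s15")
E
```

```text
t 18.3 tcp [ 0.7001 -0.0652  0.1704] rot [179.82  -0.26 173.62] F [-0.6 -0.2 -0.8] w 54.2
[[[-0.02,0.01,0.38],[0.02,-0.03,0.0],45]]
```

View pics/w15.png

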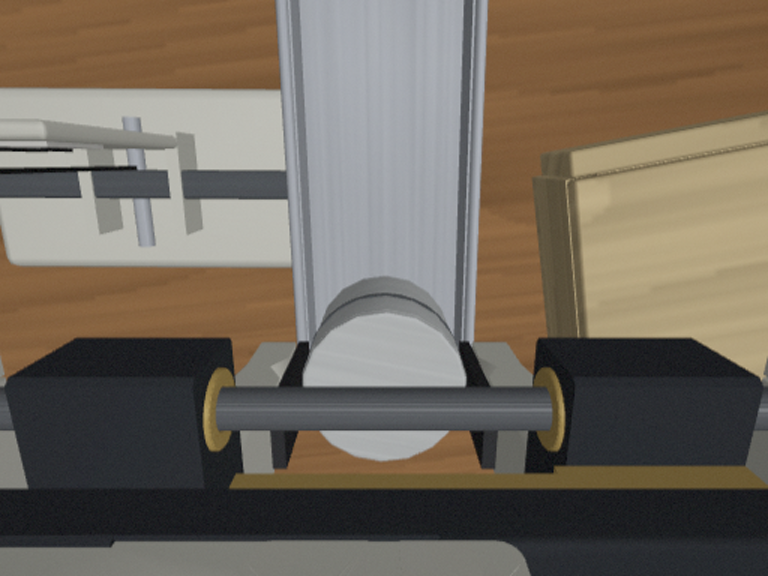

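View pics/s15.png

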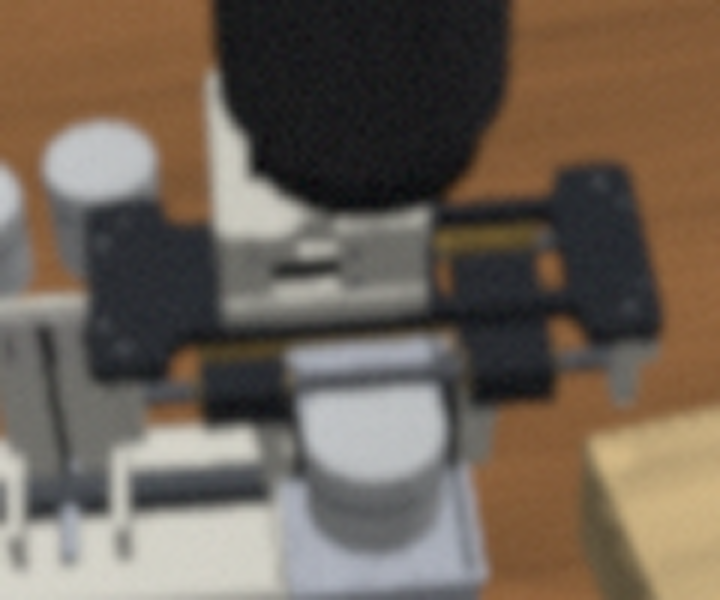

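Emit:
apply_moves:
  targets:
    - [[0, 0, 0.25], [0, -0.03, 0], 45]
    - [[0, 0, 0.2], [0, 0, 0], 45]
    - [[0, 0, 0.05], [0, 0, 0], 45]

```text
time_s: 18.7
tcp_pos: [0.7007, -0.0645, 0.1541]
eef_rot: [179.8, 0.4, 173.7]
contact_force: [-0.1, 0.1, -0.8]
gripper_width: 0.0537
```

```bash
python3 - <<'E'
from h import *
st()
E
```

```text
t 18.7 tcp [ 0.7007 -0.0645  0.1541] rot [179.77   0.36 173.72] F [-0.1  0.1 -0.8] w 53.7
```

Lower 4 mm more, then open to 66 (walls outside are below the tips), and rise.

Emit:
apply_moves:
  targets:
    - [[0, 0, 0.12], [0, -0.03, 0], 45]
    - [[0, 0, 0], [0, 0, 0], 45]
    - [[0, 0, 0], [0, 0, 0], 60]
    - [[0, 0, 0], [0, 0, 0], 70]
    - [[0, 0, 0], [0, 0, 0], 75]

```text
time_s: 19.2
tcp_pos: [0.7012, -0.0644, 0.1503]
eef_rot: [179.8, 0.8, 173.8]
contact_force: [0.2, -0.2, 0.5]
gripper_width: 0.0706
```

Emit:
apply_moves:
  targets:
    - [[0, 0, 0], [0, 0, 0], 75]
    - [[0, 0, -0.4], [0, 0, 0], 75]
    - [[0, 0, -0.8], [0, 0, 0], 75]
    - [[0, 0, -0.8], [0, 0, 0], 80]
    - [[0, 0, 0], [0, 0, 0], 80]

```text
time_s: 19.7
tcp_pos: [0.7, -0.0649, 0.2326]
eef_rot: [179.8, 0.7, 173.7]
contact_force: [0.8, 0.0, 0.8]
gripper_width: 0.0798
```

```bash
python3 - <<'E'
from h import *
st()
c=cam("scene");crop(c,100,130,310,280,3.8,"s16")
# next: tin d at (.4226,-.1435), yaw -90
plan([.4226,-.1435,.15],-90,n=16,w=80)
E
```

```text
t 19.7 tcp [ 0.7    -0.0649  0.2326] rot [179.82   0.67 173.75] F [0.8 0.  0.8] w 79.8
WRAP? -90 173.7249005882804
need 13
[[[0.51,-0.21,0.15],[0.02,0.07,-0.93],80],[[0.53,-0.14,0.15],[0.0,0.0,-0.93],80],[[0.55,-0.07,0.15],[0.0,0.0,-0.93],80],[[0.55,0.0,0.15],[0.0,0.0,-0.93],80],[[0.55,0.07,0.15],[0.0,0.0,-0.93],80],[[0.53,0.14,0.15],[0.0,0.0,-0.93],80],[[0.51,0.21,0.15],[0.0,0.0,-0.93],80],[[0.48,0.27,0.15],[0.0,0.0,-0.93],80],[[0.44,0.33,0.15],[0.0,0.0,-0.93],80],[[0.39,0.39,0.15],[0.0,0.0,-0.93],80],[[0.34,0.43,0.15],[0.0,0.0,-0.93],80],[[0.28,0.48,0.15],[0.0,0.0,-0.93],80],[[0.22,0.51,0.15],[0.0,0.0,-0.93],80]]
J6 at target ~ 18.755668677387334
```

View pics/s16.png

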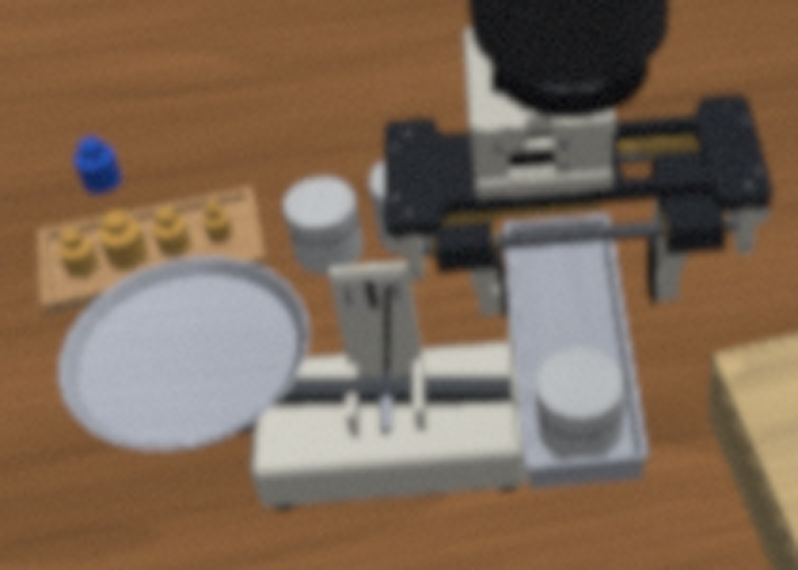

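Emit:
apply_moves:
  targets:
    - [[0.51, -0.21, 0.05], [0, 0.07, -0.93], 80]
    - [[0.53, -0.14, 0.05], [0, 0, -0.93], 80]
    - [[0.55, -0.07, 0.1], [0, 0, -0.93], 80]
    - [[0.55, 0, 0.1], [0, 0, -0.93], 80]
    - [[0.55, 0.07, 0.15], [0, 0, -0.93], 80]

```text
time_s: 20.25
tcp_pos: [0.5905, -0.0959, 0.2077]
eef_rot: [179.7, -0.1, -147.8]
contact_force: [0.1, 0.2, -0.1]
gripper_width: 0.0801
```

Emit:
apply_moves:
  targets:
    - [[0.53, 0.14, 0.2], [0, 0, -0.93], 80]
    - [[0.51, 0.21, 0.2], [0, 0, -0.93], 80]
    - [[0.48, 0.27, 0.2], [0, 0, -0.93], 80]
    - [[0.44, 0.33, 0.2], [0, 0, -0.93], 80]
    - [[0.39, 0.39, 0.2], [0, 0, -0.93], 80]

```text
time_s: 20.75
tcp_pos: [0.479, -0.1311, 0.1636]
eef_rot: [179.5, 0.1, -109.0]
contact_force: [0.0, -0.2, 0.1]
gripper_width: 0.0802
```

```bash
python3 - <<'E'
from tins import *
st()
plan([.4226,-.1435,.12],-90,n=16,w=80,cap=.8)
c,P=look("t17"); bal(c,P); crop(c,85,60,410,290,2.4,"t17")
E
```

```text
t 20.75 tcp [ 0.479  -0.1311  0.1636] rot [ 1.7955e+02  8.0000e-02 -1.0900e+02] F [ 0.  -0.2  0.1] w 80.2
need 4
[[[0.19,0.31,0.27],[0.06,0.01,-0.59],80],[[0.16,0.32,0.27],[-0.0,0.0,-0.59],80],[[0.13,0.33,0.27],[-0.0,0.0,-0.59],80],[[0.11,0.34,0.27],[-0.0,0.0,-0.59],80]]
J6 at target ~ 18.755668677387334
tin [305.7 227.9] [[ 0.4268 -0.2101  0.0549]] area 261
pan z 0.1164
tray floor z 0.0911 tilt est 0.118 tray (array([667.8, -61.9]), array([ 76.3, 147.1]), 84.15)
```

View pics/t17.png

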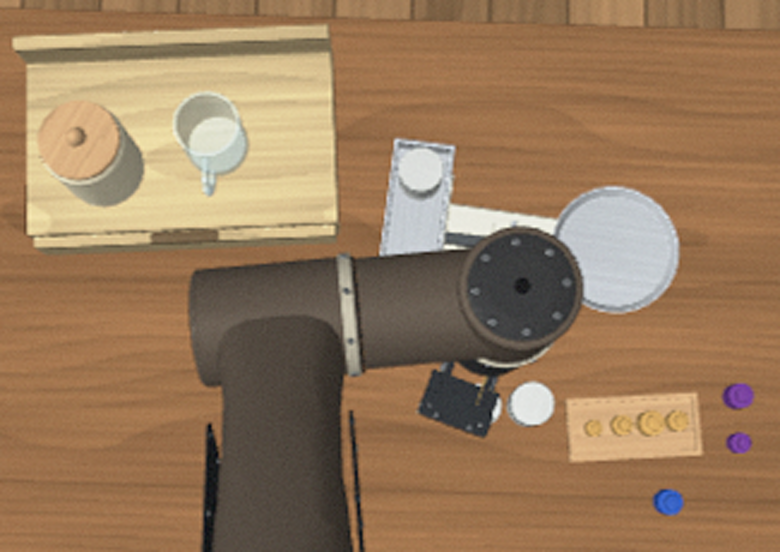

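Emit:
apply_moves:
  targets:
    - [[0.19, 0.31, 0.27], [0.06, 0, -0.59], 80]
    - [[0.16, 0.32, 0.27], [0, 0, -0.59], 80]
    - [[0.13, 0.33, 0.27], [0, 0, -0.59], 80]
    - [[0.11, 0.34, 0.27], [0, 0, -0.59], 80]
    - [[0, 0, 0], [0, 0, 0], 80]

```text
time_s: 21.3
tcp_pos: [0.4134, -0.1453, 0.1154]
eef_rot: [179.7, 0.2, -89.2]
contact_force: [-0.1, -0.1, 0.5]
gripper_width: 0.0798
```

```bash
python3 - <<'E'
from tins import *
st()
wp([(.4226,-.1435,.085,-90),(.4226,-.1435,.05,-90)],80)
c=cam("wrist");crop(c,0,0,512,384,1.5,"w18")
print(proj(c,[[.4226,-.1435,.062]])*1.5)
E
```

```text
t 21.3 tcp [ 0.4134 -0.1453  0.1154] rot [ 1.7969e+02  1.7000e-01 -8.9160e+01] F [-0.1 -0.1  0.5] w 79.8
[[[-0.04,-0.23,0.76],[0.04,0.02,0.1],80],[[0.0,-0.0,0.88],[0.0,0.0,0.0],80]]
[[361.96220383 329.66522827]]
```

View pics/w18.png

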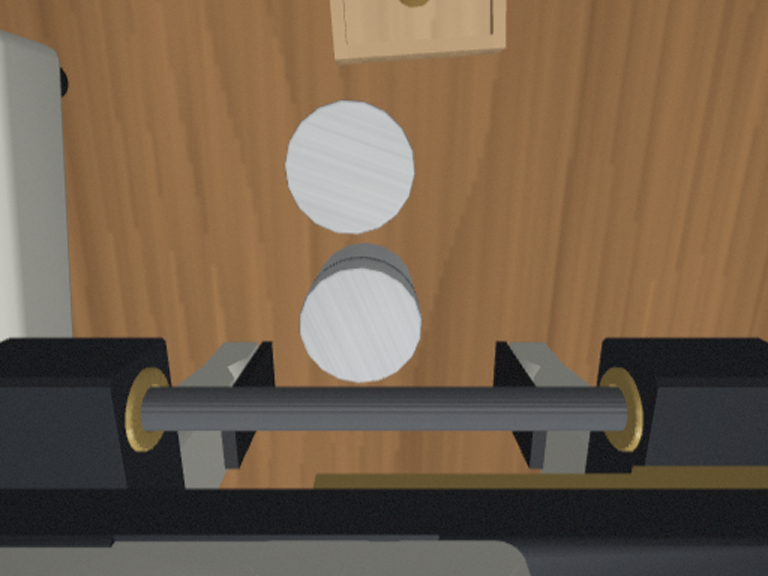

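Emit:
apply_moves:
  targets:
    - [[0.02, -0.23, 0.6], [0.04, 0.02, 0.1], 80]
    - [[0, 0, 0.6], [0, 0, 0], 80]
    - [[0, 0, 0.3], [0, 0, 0], 80]

```text
time_s: 21.65
tcp_pos: [0.4305, -0.1454, 0.0582]
eef_rot: [-179.3, -0.0, -90.5]
contact_force: [0.3, -0.2, 0.6]
gripper_width: 0.0801
```

```bash
python3 - <<'E'
from tins import *
st()
wp([(.4226,-.1455,.05,-90)],80)
E
```

```text
t 21.65 tcp [ 0.4305 -0.1454  0.0582] rot [-1.7934e+02 -2.0000e-02 -9.0510e+01] F [ 0.3 -0.2  0.6] w 80.1
[[[0.0,0.2,0.2],[-0.08,-0.0,-0.06],80]]
```

Emit:
apply_moves:
  targets:
    - [[0, 0.2, 0.2], [-0.08, 0, -0.06], 75]
    - [[0, 0, 0], [0, 0, 0], 66]
    - [[0, 0, 0], [0, 0, 0], 50]
    - [[0, 0, 0], [0, 0, 0], 45]
    - [[0, 0, 0], [0, 0, 0], 45]

```text
time_s: 22.15
tcp_pos: [0.4247, -0.145, 0.0503]
eef_rot: [180.0, -0.1, -90.2]
contact_force: [-0.7, -0.1, -1.6]
gripper_width: 0.0536
```

Emit:
apply_moves:
  targets:
    - [[0, 0, 0], [0, 0, 0], 45]
    - [[0, 0, -0.4], [0, 0, 0], 45]
    - [[0, 0, -0.9], [0, 0, 0], 45]
    - [[0, 0, -0.9], [0, 0, 0], 45]
    - [[0, 0, -0.9], [0, 0, 0], 45]

```text
time_s: 22.65
tcp_pos: [0.421, -0.1449, 0.1749]
eef_rot: [179.5, -0.0, -90.4]
contact_force: [1.4, 0.2, -1.6]
gripper_width: 0.054
```

```bash
python3 - <<'E'
from tins import *
st()
e=np.array([.9938,-.1115]);C=np.array([.6393,-.0581]); t=C-.062*e; print(t)
plan([*C,.22],173.6,n=16,w=45,cap=.8)
E
```

```text
t 22.65 tcp [ 0.421  -0.1449  0.1749] rot [ 1.7946e+02 -5.0000e-02 -9.0350e+01] F [ 1.4  0.2 -1.6] w 54.0
[ 0.5776844 -0.051187 ]
WRAP? 173.6 -90.35467191167368
need 16
[[[-0.14,-0.34,-0.07],[0.07,-0.01,0.75],45],[[-0.17,-0.32,-0.07],[0.0,-0.0,0.75],45],[[-0.21,-0.3,-0.07],[0.0,-0.0,0.75],45],[[-0.24,-0.28,-0.07],[0.0,-0.0,0.75],45],[[-0.26,-0.25,-0.07],[0.0,-0.0,0.75],45],[[-0.29,-0.23,-0.07],[0.0,-0.0,0.75],45],[[-0.31,-0.19,-0.07],[0.0,-0.0,0.75],45],[[-0.33,-0.16,-0.07],[0.0,-0.0,0.75],45],[[-0.35,-0.13,-0.07],[0.0,-0.0,0.75],45],[[-0.36,-0.09,-0.07],[0.0,-0.0,0.75],45],[[-0.36,-0.05,-0.07],[0.0,-0.0,0.75],45],[[-0.37,-0.01,-0.07],[0.0,-0.0,0.75],45],[[-0.37,0.03,-0.07],[0.0,-0.0,0.75],45],[[-0.36,0.06,-0.07],[0.0,-0.0,0.75],45],[[-0.35,0.1,-0.07],[0.0,-0.0,0.75],45],[[-0.34,0.14,-0.07],[0.0,-0.0,0.75],45]]
J6 at target ~ 268.7928127568971
```

Emit:
apply_moves:
  targets:
    - [[-0.14, -0.34, -0.15], [0.07, 0, 0.75], 45]
    - [[-0.17, -0.32, -0.15], [0, 0, 0.75], 45]
    - [[-0.21, -0.3, -0.15], [0, 0, 0.75], 45]
    - [[-0.24, -0.28, -0.1], [0, 0, 0.75], 45]
    - [[-0.26, -0.25, -0.1], [0, 0, 0.75], 45]

```text
time_s: 23.15
tcp_pos: [0.4915, -0.1174, 0.2103]
eef_rot: [-179.3, 0.5, -121.5]
contact_force: [-0.7, -0.2, -1.9]
gripper_width: 0.0537
```

Emit:
apply_moves:
  targets:
    - [[-0.29, -0.23, -0.07], [0, 0, 0.75], 45]
    - [[-0.31, -0.19, -0.07], [0, 0, 0.75], 45]
    - [[-0.33, -0.16, -0.07], [0, 0, 0.75], 45]
    - [[-0.35, -0.13, -0.07], [0, 0, 0.75], 45]
    - [[-0.36, -0.09, -0.07], [0, 0, 0.75], 45]

```text
time_s: 23.65
tcp_pos: [0.5622, -0.091, 0.2271]
eef_rot: [-179.7, 0.8, -152.8]
contact_force: [0.5, -0.8, -0.7]
gripper_width: 0.054
```

```bash
python3 - <<'E'
from tins import *
st()
C=np.array([.6393,-.0585])
plan([*C,.2],173.6,n=16,w=45,cap=.8)
E
```

```text
t 23.65 tcp [ 0.5622 -0.091   0.2271] rot [-179.68    0.85 -152.84] F [ 0.5 -0.8 -0.7] w 54.0
WRAP? 173.6 -152.84472116281228
need 6
[[[-0.35,-0.03,0.12],[-0.04,0.11,0.7],45],[[-0.35,0.01,0.11],[-0.0,-0.0,0.7],45],[[-0.35,0.04,0.11],[-0.0,-0.0,0.7],45],[[-0.34,0.08,0.11],[-0.0,-0.0,0.7],45],[[-0.33,0.11,0.11],[-0.0,-0.0,0.7],45],[[-0.32,0.14,0.11],[-0.0,-0.0,0.7],45]]
J6 at target ~ 268.8283661568199
```

Emit:
apply_moves:
  targets:
    - [[-0.35, -0.03, 0.05], [-0.04, 0.11, 0.7], 45]
    - [[-0.35, 0.01, 0.05], [0, 0, 0.7], 45]
    - [[-0.35, 0.04, 0.11], [0, 0, 0.7], 45]
    - [[-0.34, 0.08, 0.11], [0, 0, 0.7], 45]
    - [[-0.33, 0.11, 0.11], [0, 0, 0.7], 45]

```text
time_s: 24.15
tcp_pos: [0.6293, -0.063, 0.2113]
eef_rot: [179.9, 0.0, 177.9]
contact_force: [0.1, 1.2, -1.1]
gripper_width: 0.0533
```

```bash
python3 - <<'E'
from tins import *
st()
C=np.array([.6393,-.0585])
plan([*C,.185],173.6,n=16,w=45,cap=.8)
E
```

```text
t 24.15 tcp [ 0.6293 -0.063   0.2113] rot [1.7991e+02 5.0000e-02 1.7787e+02] F [ 0.1  1.2 -1.1] w 53.3
need 1
[[[-0.25,0.12,0.66],[0.01,0.01,0.53],45]]
J6 at target ~ 268.8283661568199
```

Emit:
apply_moves:
  targets:
    - [[-0.12, 0.06, 0.2], [0, 0, 0.53], 45]
    - [[-0.1, 0.06, 0.3], [0, 0, 0], 45]
    - [[0, 0, 0], [0, 0, 0], 45]

```text
time_s: 24.45
tcp_pos: [0.6392, -0.058, 0.189]
eef_rot: [179.9, -0.1, 173.4]
contact_force: [0.2, 0.6, -2.8]
gripper_width: 0.0536
```

```bash
python3 - <<'E'
from tins import *
st()
C=np.array([.6393,-.0585])
wp([(*C,.16,173.6),(*C,.142,173.6)],45)
c=cam("wrist");crop(c,0,0,512,384,1.5,"w19")
c=cam("scene");crop(c,190,150,310,250,6,"s19")
E
```

```text
t 24.45 tcp [ 0.6392 -0.058   0.189 ] rot [ 1.7990e+02 -6.0000e-02  1.7344e+02] F [ 0.2  0.6 -2.8] w 53.6
[[[-0.0,-0.01,0.72],[0.01,-0.01,-0.02],45],[[0.0,-0.0,0.45],[0.0,0.0,0.0],45]]
```

View pics/w19.png

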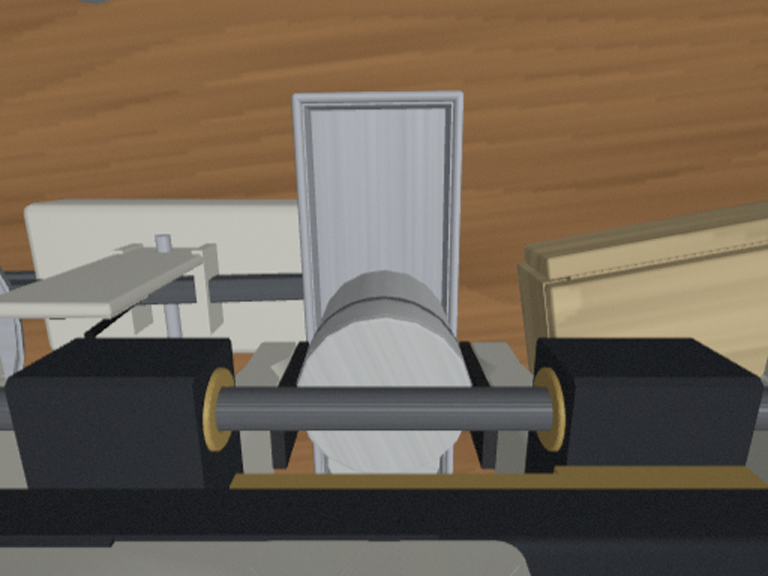

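View pics/s19.png

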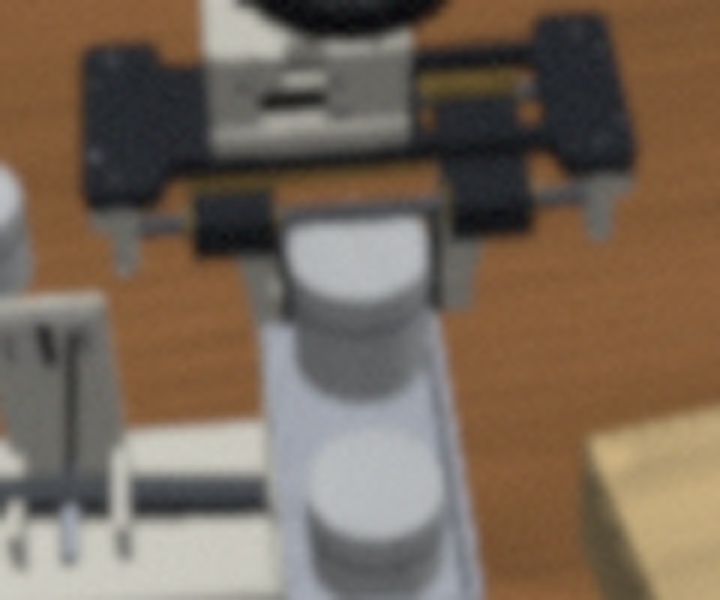

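Emit:
apply_moves:
  targets:
    - [[0, 0, 0.5], [0, 0, 0], 45]
    - [[0, 0, 0.4], [0, 0, 0], 45]
    - [[0, 0, 0.2], [0, 0, 0], 45]
    - [[0, 0, 0], [0, 0, 0], 45]

```text
time_s: 24.95
tcp_pos: [0.6402, -0.0589, 0.1492]
eef_rot: [179.9, 0.4, 173.7]
contact_force: [1.2, 0.4, -1.7]
gripper_width: 0.0539
```

```bash
python3 - <<'E'
from tins import *
st()
C=np.array([.6393,-.0585])
wp([(*C,.142,173.6)],45)
E
```

```text
t 24.95 tcp [ 0.6402 -0.0589  0.1492] rot [179.85   0.35 173.69] F [ 1.2  0.4 -1.7] w 53.9
[[[0.02,0.01,0.18],[0.02,0.04,0.01],45]]
```

Emit:
apply_moves:
  targets:
    - [[0.02, 0, 0.2], [0, 0.04, 0], 45]
    - [[0, 0, 0.02], [0, 0, 0], 45]
    - [[0, 0, 0], [0, 0, 0], 60]
    - [[0, 0, 0], [0, 0, 0], 70]
    - [[0, 0, 0], [0, 0, 0], 75]

```text
time_s: 25.45
tcp_pos: [0.6412, -0.059, 0.1435]
eef_rot: [179.8, 0.3, 173.8]
contact_force: [0.7, -0.3, -0.1]
gripper_width: 0.0703
```

Emit:
apply_moves:
  targets:
    - [[0, 0, 0], [0, 0, 0], 75]
    - [[0, 0, -0.4], [0, 0, 0], 75]
    - [[0, 0, -0.8], [0, 0, 0], 75]
    - [[0, 0, -0.8], [0, 0, 0], 80]
    - [[0, 0, -0.3], [0, 0, 0], 80]

```text
time_s: 25.95
tcp_pos: [0.6397, -0.0594, 0.237]
eef_rot: [179.9, 0.1, 173.8]
contact_force: [0.4, 0.4, 0.1]
gripper_width: 0.0797
```

```bash
python3 - <<'E'
from tins import *
st()
c=cam("scene");crop(c,100,130,310,280,3.8,"s20")
plan([.4268,-.2101,.12],173.6,n=16,w=80,cap=.9)
E
```

```text
t 25.95 tcp [ 0.6397 -0.0594  0.237 ] rot [1.7989e+02 9.0000e-02 1.7379e+02] F [0.4 0.4 0.1] w 79.7
need 8
[[[0.61,-0.54,0.37],[0.02,0.02,0.0],80],[[0.61,-0.54,0.37],[0.0,-0.0,0.0],80],[[0.61,-0.54,0.37],[0.0,-0.0,0.0],80],[[0.61,-0.54,0.37],[0.0,-0.0,0.0],80],[[0.61,-0.54,0.37],[0.0,-0.0,0.0],80],[[0.61,-0.54,0.37],[0.0,-0.0,0.0],80],[[0.61,-0.54,0.37],[0.0,-0.0,0.0],80],[[0.61,-0.54,0.37],[0.0,-0.0,0.0],80]]
J6 at target ~ 289.80954935130865
```

View pics/s20.png

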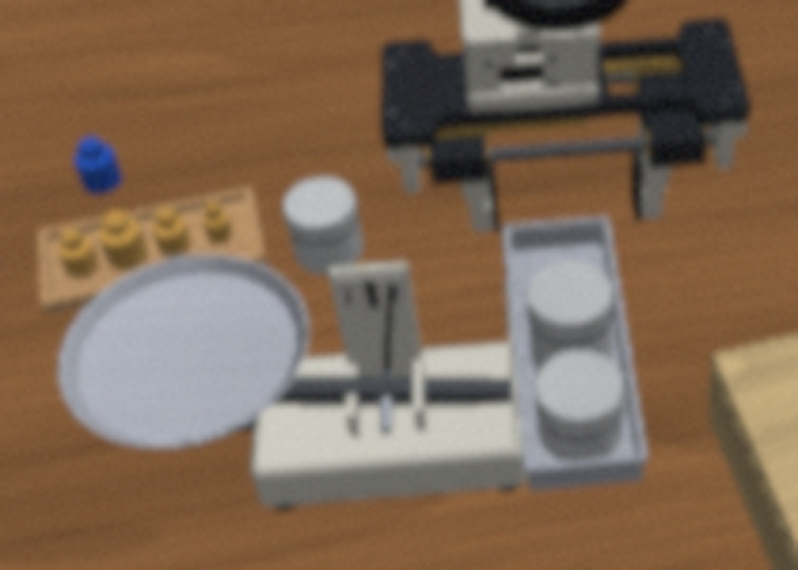

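```bash
python3 - <<'E'
from tins import *
plan([.4268,-.2101,.13],-140,n=16,w=75,cap=.9)
E
```

```text
WRAP? -140 173.7877670313222
need 8
[[[0.61,-0.54,0.33],[0.01,0.02,-0.72],75],[[0.66,-0.48,0.34],[-0.0,0.0,-0.72],75],[[0.71,-0.41,0.34],[-0.0,0.0,-0.72],75],[[0.74,-0.33,0.34],[-0.0,0.0,-0.72],75],[[0.77,-0.26,0.34],[-0.0,0.0,-0.72],75],[[0.8,-0.18,0.34],[-0.0,0.0,-0.72],75],[[0.81,-0.1,0.34],[-0.0,0.0,-0.72],75],[[0.82,-0.01,0.34],[-0.0,0.0,-0.72],75]]
J6 at target ~ -23.79045064869132
```

Emit:
apply_moves:
  targets:
    - [[0.61, -0.54, 0.2], [0, 0.02, -0.72], 75]
    - [[0.66, -0.48, 0.2], [0, 0, -0.72], 75]
    - [[0.71, -0.41, 0.34], [0, 0, -0.72], 75]
    - [[0.74, -0.33, 0.34], [0, 0, -0.72], 75]
    - [[0.77, -0.26, 0.4], [0, 0, -0.72], 75]

```text
time_s: 26.5
tcp_pos: [0.507, -0.1546, 0.1762]
eef_rot: [180.0, 0.4, -156.2]
contact_force: [0.1, -0.5, 0.5]
gripper_width: 0.0751
```

Emit:
apply_moves:
  targets:
    - [[0.8, -0.18, 0.4], [0, 0, -0.72], 75]
    - [[0.75, -0.1, 0.4], [0, 0, -0.72], 75]
    - [[0.5, 0, 0.3], [0, 0, -0.6], 75]
    - [[0, 0, 0], [0, 0, 0], 75]

```text
time_s: 26.9
tcp_pos: [0.4311, -0.2065, 0.1262]
eef_rot: [179.8, 0.2, -139.2]
contact_force: [-0.4, 0.0, 1.3]
gripper_width: 0.0749
```

```bash
python3 - <<'E'
from tins import *
st()
c,P=look("t21"); bal(c,P); crop(c,205,60,410,290,2.4,"t21")
c=cam("wrist");crop(c,0,0,512,384,1.5,"w21")
print(proj(c,[[.4268,-.2101,.055]])*1.5)
wp([(.4268,-.2101,.09,-140),(.4268,-.2101,.06,-140)],75)
E
```

```text
t 26.9 tcp [ 0.4311 -0.2065  0.1262] rot [ 1.7978e+02  1.7000e-01 -1.3918e+02] F [-0.4  0.   1.3] w 74.9
pan z 0.1185
tray floor z 0.0889 tilt est 0.136 tray (array([643.9, -60. ]), array([ 76.9, 195.5]), 84.22)
[[382.46169397 299.63248245]]
[[[0.21,0.04,0.95],[0.01,0.03,0.09],75],[[0.0,-0.0,0.75],[0.0,0.0,0.0],75]]
```

View pics/w21.png

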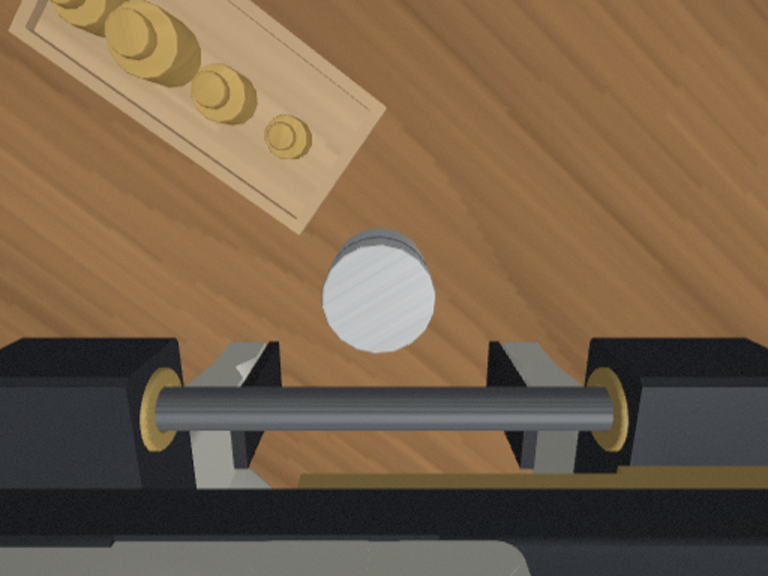

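Emit:
apply_moves:
  targets:
    - [[0.22, 0.04, 0.75], [0, 0.03, 0.09], 75]
    - [[0.05, 0, 0.7], [0, 0, 0], 75]
    - [[0.05, 0, 0.3], [0, 0, 0], 75]

```text
time_s: 27.3
tcp_pos: [0.43, -0.2127, 0.0597]
eef_rot: [-179.6, 0.4, -140.1]
contact_force: [0.1, -0.6, 0.5]
gripper_width: 0.075
```

```bash
python3 - <<'E'
from tins import *
st()
wp([(.4268,-.2101,.046,-140)],75)
E
```

```text
t 27.3 tcp [ 0.43   -0.2127  0.0597] rot [-179.59    0.45 -140.15] F [ 0.1 -0.6  0.5] w 75.0
[[[0.02,0.1,0.34],[-0.05,0.06,-0.02],75]]
```

Emit:
apply_moves:
  targets:
    - [[0.06, 0.1, 0.3], [-0.05, 0.06, 0], 75]
    - [[0, 0, 0], [0, 0, 0], 66]
    - [[0, 0, 0], [0, 0, 0], 50]
    - [[0, 0, 0], [0, 0, 0], 45]
    - [[0, 0, 0], [0, 0, 0], 45]

```text
time_s: 27.8
tcp_pos: [0.429, -0.2099, 0.0475]
eef_rot: [-179.9, -0.0, -140.1]
contact_force: [0.4, -0.1, -1.0]
gripper_width: 0.0537
```

Emit:
apply_moves:
  targets:
    - [[0, 0, 0], [0, 0, 0], 45]
    - [[0, 0, -0.4], [0, 0, 0], 45]
    - [[0, 0, -0.9], [0, 0, 0], 45]
    - [[0, 0, -0.9], [0, 0, 0], 45]
    - [[0, 0, -0.9], [0, 0, 0], 45]

```text
time_s: 28.3
tcp_pos: [0.4252, -0.2091, 0.1719]
eef_rot: [179.6, -0.4, -140.2]
contact_force: [0.9, 0.1, -1.8]
gripper_width: 0.0539
```

```bash
python3 - <<'E'
from tins import *
st()
plan([.5776,-.0515,.19],173.6,n=16,w=45,cap=.8)
E
```

```text
t 28.3 tcp [ 0.4252 -0.2091  0.1719] rot [ 179.63   -0.38 -140.24] F [ 0.9  0.1 -1.8] w 53.9
WRAP? 173.6 -140.24368081207353
need 8
[[[-0.68,0.07,-0.06],[0.04,-0.05,0.72],45],[[-0.67,0.14,-0.06],[-0.0,-0.0,0.72],45],[[-0.65,0.21,-0.06],[-0.0,-0.0,0.72],45],[[-0.63,0.27,-0.06],[-0.0,-0.0,0.72],45],[[-0.6,0.34,-0.06],[-0.0,-0.0,0.72],45],[[-0.56,0.39,-0.06],[-0.0,-0.0,0.72],45],[[-0.52,0.45,-0.06],[-0.0,-0.0,0.72],45],[[-0.47,0.5,-0.06],[-0.0,-0.0,0.72],45]]
J6 at target ~ 268.6951357638463
```

Emit:
apply_moves:
  targets:
    - [[-0.68, 0.07, -0.15], [0.04, -0.05, 0.72], 45]
    - [[-0.67, 0.14, -0.12], [0, 0, 0.72], 45]
    - [[-0.65, 0.21, -0.1], [0, 0, 0.72], 45]
    - [[-0.63, 0.27, -0.06], [0, 0, 0.72], 45]
    - [[-0.6, 0.34, 0], [0, 0, 0.72], 45]

```text
time_s: 28.8
tcp_pos: [0.5242, -0.1102, 0.1996]
eef_rot: [-179.9, 0.8, -170.3]
contact_force: [0.4, -0.2, -1.1]
gripper_width: 0.0538
```

Emit:
apply_moves:
  targets:
    - [[-0.56, 0.39, 0], [0, 0, 0.72], 45]
    - [[-0.52, 0.45, 0], [0, 0, 0.72], 45]
    - [[-0.3, 0.35, 0], [0, 0, 0.6], 45]
    - [[0, 0, 0], [0, 0, 0], 45]

```text
time_s: 29.2
tcp_pos: [0.579, -0.0538, 0.2014]
eef_rot: [179.8, 0.9, 172.6]
contact_force: [0.1, -0.8, -2.4]
gripper_width: 0.0537
```

```bash
python3 - <<'E'
from tins import *
st()
plan([.5776,-.0515,.17],173.6,n=16,w=45,cap=.8)
E
```

```text
t 29.2 tcp [ 0.579  -0.0538  0.2014] rot [179.76   0.92 172.55] F [ 0.1 -0.8 -2.4] w 53.7
need 1
[[[0.05,0.05,0.78],[0.03,0.12,-0.13],45]]
J6 at target ~ 268.6951357638463
```

Emit:
apply_moves:
  targets:
    - [[0.03, 0.04, 0.4], [0, 0.12, -0.13], 45]
    - [[0.03, 0.01, 0.3], [0, 0, 0], 45]
    - [[0, 0, 0], [0, 0, 0], 45]

```text
time_s: 29.5
tcp_pos: [0.5754, -0.0516, 0.1708]
eef_rot: [179.7, -0.2, 173.8]
contact_force: [0.1, 0.1, -1.9]
gripper_width: 0.0538
```

```bash
python3 - <<'E'
from tins import *
st()
wp([(.5776,-.052,.15,173.6),(.5776,-.052,.136,173.6)],45)
c=cam("wrist");crop(c,0,0,512,384,1.5,"w22")
E
```

```text
t 29.5 tcp [ 0.5754 -0.0516  0.1708] rot [179.75  -0.18 173.82] F [ 0.1  0.1 -1.9] w 53.8
[[[-0.06,-0.01,0.52],[0.03,-0.02,0.03],45],[[0.0,-0.0,0.35],[0.0,0.0,0.0],45]]
```

View pics/w22.png

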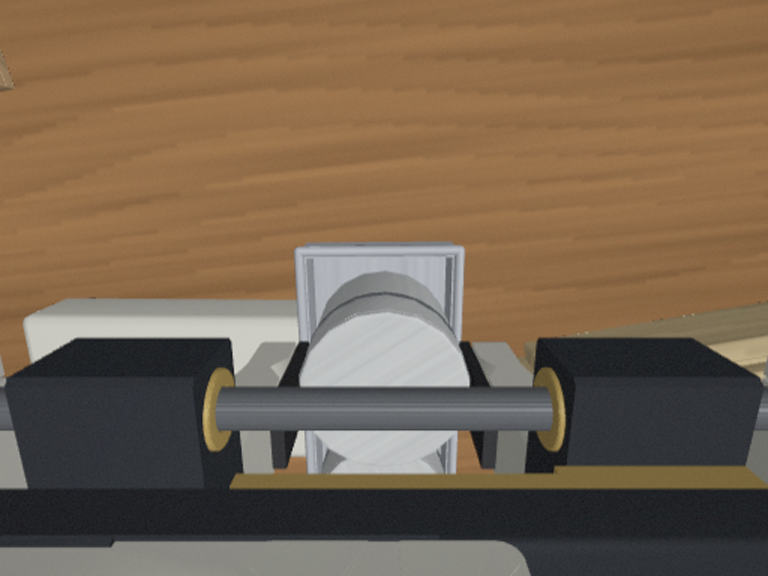

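Emit:
apply_moves:
  targets:
    - [[-0.06, -0.01, 0.35], [0, 0, 0], 45]
    - [[0, 0, 0.3], [0, 0, 0], 45]
    - [[0, 0, 0.15], [0, 0, 0], 45]
    - [[0, 0, 0], [0, 0, 0], 45]

```text
time_s: 29.95
tcp_pos: [0.5775, -0.0535, 0.1368]
eef_rot: [179.8, -0.1, 173.8]
contact_force: [-0.6, -0.1, -1.6]
gripper_width: 0.0538
```

```bash
python3 - <<'E'
from tins import *
st()
wp([(.5776,-.052,.137,173.6)],45)
E
```

```text
t 29.95 tcp [ 0.5775 -0.0535  0.1368] rot [ 1.7976e+02 -1.4000e-01  1.7377e+02] F [-0.6 -0.1 -1.6] w 53.8
[[[0.0,0.04,-0.0],[0.03,-0.02,0.02],45]]
```

Emit:
apply_moves:
  targets:
    - [[0, 0.03, 0.01], [0, 0, 0], 45]
    - [[0, 0, 0], [0, 0, 0], 60]
    - [[0, 0, 0], [0, 0, 0], 70]
    - [[0, 0, 0], [0, 0, 0], 75]
    - [[0, 0, 0], [0, 0, 0], 75]

```text
time_s: 30.45
tcp_pos: [0.579, -0.0521, 0.1382]
eef_rot: [179.7, 0.0, 173.8]
contact_force: [-0.2, 0.2, -0.3]
gripper_width: 0.0737
```

Emit:
apply_moves:
  targets:
    - [[0, 0, -0.3], [0, 0, 0], 75]
    - [[0, 0, -0.8], [0, 0, 0], 75]
    - [[0, 0, -0.8], [0, 0, 0], 75]
    - [[0, 0, -0.6], [0, 0, 0], 75]

```text
time_s: 30.85
tcp_pos: [0.5771, -0.053, 0.2408]
eef_rot: [179.9, -0.3, 173.8]
contact_force: [0.0, -0.6, -0.1]
gripper_width: 0.0749
```

```bash
python3 - <<'E'
from tins import *
st()
c=cam("scene");crop(c,100,130,310,280,3.8,"s23")
c,P=look("t23")
crop(c,310,210,410,285,8,"t23")
E
```

```text
t 30.85 tcp [ 0.5771 -0.053   0.2408] rot [179.86  -0.28 173.81] F [ 0.  -0.6 -0.1] w 74.9
```

View pics/s23.png

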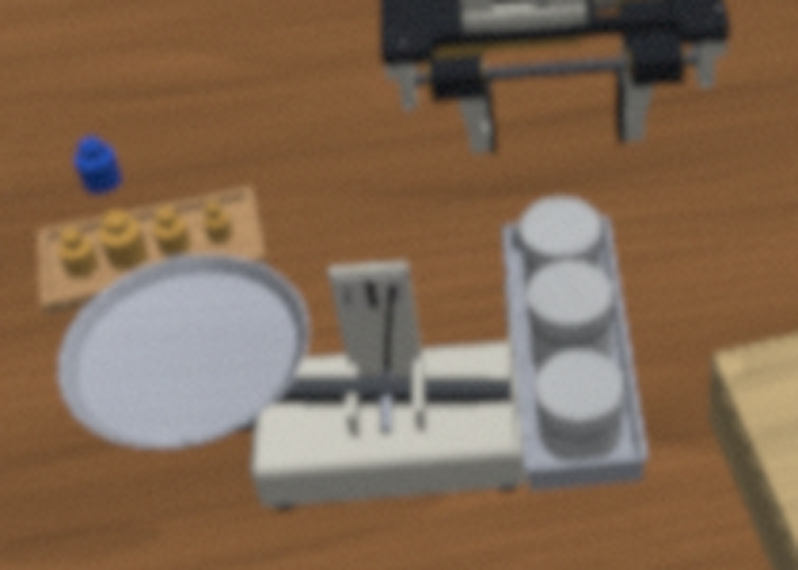

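View pics/t23.png

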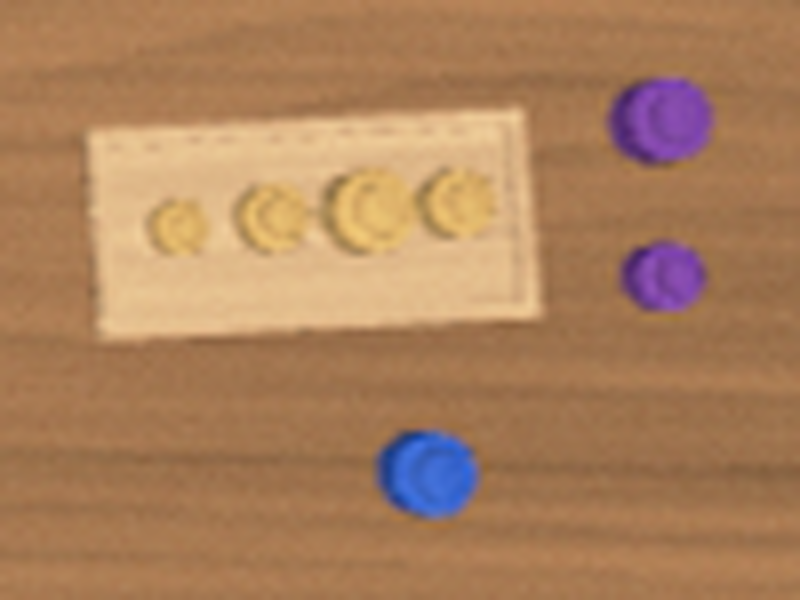

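```bash
python3 - <<'E'
from tins import *
c=dict(np.load("t23.npz"))
for k in("fx","fy","cx","cy"): c[k]=float(c[k])
P=cloud(c);bal(c,P)
px=np.array([(180,226),(273,218),(366,211),(457,203)])/8+[310,210]-.44
for p,z in zip(px,[.03,.034,.04,.034]): print(plane(c,p,z).round(4))
co=np.array([(88,130),(524,108),(542,316),(100,340)])/8+[310,210]-.44
w=plane(c,co,.014); print(w.round(4), w.mean(0)); d=w[1]-w[0]; print(np.degrees(np.arctan2(d[0],-d[1])),np.linalg.norm(d),np.linalg.norm(w[2]-w[1]))
plan([.404,-.361,.14],-90,n=16,w=50,cap=.9)
E
```

```text
pan z 0.1186
tray floor z 0.0957 tilt est 0.108 tray (array([550.7, -30.9]), array([23.4, 34.7]), 1.58)
[[ 0.4006 -0.2937  0.03  ]]
[[ 0.4044 -0.3282  0.034 ]]
[[ 0.4076 -0.362   0.04  ]]
[[ 0.4119 -0.398   0.034 ]]
[[ 0.4373 -0.2612  0.014 ]
 [ 0.4503 -0.4295  0.014 ]
 [ 0.3707 -0.4356  0.014 ]
 [ 0.3571 -0.2662  0.014 ]] [ 0.40383178 -0.34812794  0.014     ]
4.424245238311921 0.16886652555634388 0.0798429219780814
WRAP? -90 173.82604749576325
need 14
[[[0.25,-0.58,0.18],[0.03,0.01,-0.86],50],[[0.32,-0.55,0.18],[-0.0,0.0,-0.86],50],[[0.38,-0.5,0.18],[-0.0,0.0,-0.86],50],[[0.44,-0.45,0.18],[-0.0,0.0,-0.86],50],[[0.49,-0.4,0.18],[-0.0,0.0,-0.86],50],[[0.54,-0.34,0.18],[-0.0,0.0,-0.86],50],[[0.57,-0.27,0.18],[-0.0,0.0,-0.86],50],[[0.6,-0.2,0.18],[-0.0,0.0,-0.86],50],[[0.62,-0.13,0.18],[-0.0,0.0,-0.86],50],[[0.63,-0.05,0.18],[-0.0,0.0,-0.86],50],[[0.63,0.02,0.18],[-0.0,0.0,-0.86],50],[[0.62,0.1,0.18],[-0.0,0.0,-0.86],50],[[0.61,0.17,0.18],[-0.0,0.0,-0.86],50],[[0.58,0.24,0.18],[-0.0,0.0,-0.86],50]]
J6 at target ~ 41.78283824018453
```

```bash
python3 - <<'E'
from tins import *
plan([.4076,-.362,.13],-85.6,n=16,w=50,cap=.95)
E
```

```text
WRAP? -85.6 173.82604749576325
need 14
[[[0.24,-0.58,0.2],[0.03,0.01,-0.9],50],[[0.32,-0.55,0.2],[-0.0,0.0,-0.9],50],[[0.38,-0.5,0.2],[-0.0,0.0,-0.9],50],[[0.44,-0.45,0.2],[-0.0,0.0,-0.9],50],[[0.49,-0.39,0.2],[-0.0,0.0,-0.9],50],[[0.54,-0.33,0.2],[-0.0,0.0,-0.9],50],[[0.58,-0.26,0.2],[-0.0,0.0,-0.9],50],[[0.6,-0.18,0.2],[-0.0,0.0,-0.9],50],[[0.62,-0.11,0.2],[-0.0,0.0,-0.9],50],[[0.63,-0.03,0.2],[-0.0,0.0,-0.9],50],[[0.63,0.05,0.2],[-0.0,0.0,-0.9],50],[[0.62,0.13,0.2],[-0.0,0.0,-0.9],50],[[0.6,0.21,0.2],[-0.0,0.0,-0.9],50],[[0.57,0.28,0.2],[-0.0,0.0,-0.9],50]]
J6 at target ~ 46.009100214501586
```

Emit:
apply_moves:
  targets:
    - [[0.24, -0.58, 0.05], [0, 0, -0.9], 60]
    - [[0.32, -0.55, 0.1], [0, 0, -0.9], 50]
    - [[0.38, -0.5, 0.1], [0, 0, -0.9], 50]
    - [[0.44, -0.45, 0.15], [0, 0, -0.9], 50]
    - [[0.49, -0.39, 0.2], [0, 0, -0.9], 50]

```text
time_s: 31.45
tcp_pos: [0.5192, -0.1644, 0.2226]
eef_rot: [-180.0, 0.6, -148.7]
contact_force: [0.2, -0.7, 0.9]
gripper_width: 0.0504
```

Emit:
apply_moves:
  targets:
    - [[0.54, -0.33, 0.2], [0, 0, -0.9], 50]
    - [[0.58, -0.26, 0.2], [0, 0, -0.9], 50]
    - [[0.6, -0.18, 0.2], [0, 0, -0.9], 50]
    - [[0.62, -0.11, 0.2], [0, 0, -0.9], 50]
    - [[0.63, -0.03, 0.2], [0, 0, -0.9], 50]

```text
time_s: 31.95
tcp_pos: [0.4599, -0.2813, 0.1826]
eef_rot: [-179.5, 0.5, -111.1]
contact_force: [0.8, 0.4, 0.4]
gripper_width: 0.05
```

```bash
python3 - <<'E'
from tins import *
st();plan([.4076,-.362,.12],-85.6,n=16,w=46,cap=.95)
E
```

```text
t 31.95 tcp [ 0.4599 -0.2813  0.1826] rot [-179.45    0.46 -111.08] F [0.8 0.4 0.4] w 50.0
need 4
[[[0.59,0.13,0.39],[-0.07,0.05,-0.8],46],[[0.57,0.19,0.39],[-0.0,0.0,-0.8],46],[[0.55,0.25,0.39],[-0.0,0.0,-0.8],46],[[0.52,0.31,0.39],[-0.0,0.0,-0.8],46]]
J6 at target ~ 46.009100214501586
```

Emit:
apply_moves:
  targets:
    - [[0.59, 0.13, 0.39], [-0.07, 0.05, -0.8], 46]
    - [[0.57, 0.19, 0.39], [0, 0, -0.8], 46]
    - [[0.55, 0.25, 0.39], [0, 0, -0.8], 46]
    - [[0.5, 0.28, 0.39], [0, 0, -0.8], 46]
    - [[0, 0, 0], [0, 0, 0], 46]

```text
time_s: 32.45
tcp_pos: [0.4056, -0.3668, 0.1189]
eef_rot: [-179.9, -0.0, -84.2]
contact_force: [0.0, 1.3, -0.6]
gripper_width: 0.0459
```

```bash
python3 - <<'E'
from tins import *
st()
c=cam("wrist");crop(c,0,0,512,384,1.5,"w24"); np.savez("w24.npz",**c)
print(proj(c,[[.4076,-.362,.051],[.4119,-.398,.045]])*1.5)
E
```

```text
t 32.45 tcp [ 0.4056 -0.3668  0.1189] rot [-179.94   -0.    -84.25] F [ 0.   1.3 -0.6] w 45.9
[[378.76145341 325.11341717]
 [377.32049905 246.7229237 ]]
```

View pics/w24.png

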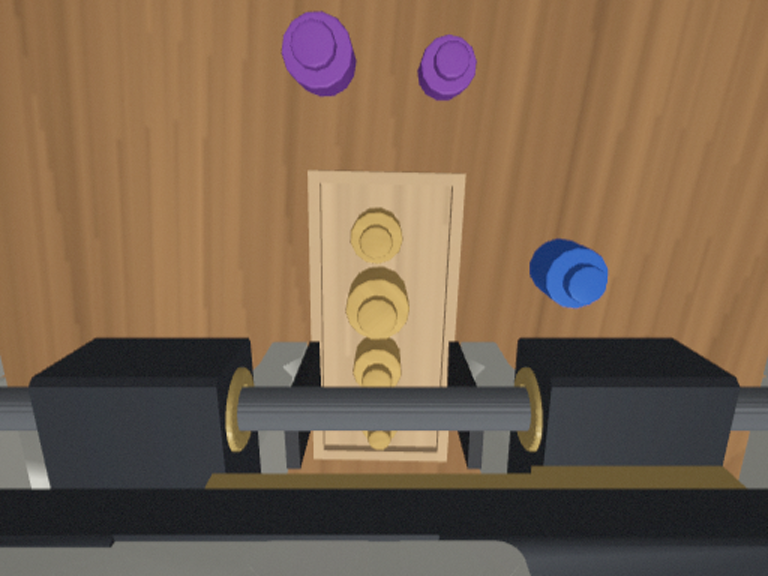

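```bash
python3 - <<'E'
from tins import *
c=dict(np.load("w24.npz"))
for k in("fx","fy","cx","cy"): c[k]=float(c[k])
for p,z in [((378,315),.051),((376,241),.045),((377,376),.045),((379,439),.041)]: print(plane(c,np.array(p)/1.5-.17,z).round(4))
wp([(.407,-.3655,.075,-85.6),(.407,-.3655,.05,-85.6),(.407,-.3655,.036,-85.6)],46)
E
```

```text
[[ 0.4086 -0.3671  0.051 ]]
[[ 0.4129 -0.4007  0.045 ]]
[[ 0.4058 -0.3331  0.045 ]]
[[ 0.4011 -0.2949  0.041 ]]
[[[-0.03,-0.01,1.13],[-0.02,-0.01,0.15],46],[[0.0,-0.0,0.62],[0.0,0.0,0.0],46],[[0.0,-0.0,0.35],[0.0,0.0,0.0],46]]
```

Emit:
apply_moves:
  targets:
    - [[-0.03, 0, 0.7], [0, 0, 0.15], 46]
    - [[0, 0.04, 0.6], [0, 0, 0], 46]
    - [[0, 0.04, 0.3], [0, 0, 0], 46]

```text
time_s: 32.8
tcp_pos: [0.4075, -0.3666, 0.0591]
eef_rot: [-179.4, -0.3, -86.0]
contact_force: [0.2, 0.3, -0.5]
gripper_width: 0.046
```

```bash
python3 - <<'E'
from tins import *
st();wp([(.408,-.3655,.036,-85.6)],46)
E
```

```text
t 32.8 tcp [ 0.4075 -0.3666  0.0591] rot [-179.41   -0.33  -85.96] F [ 0.2  0.3 -0.5] w 46.0
[[[-0.03,-0.01,0.58],[-0.07,-0.04,-0.04],46]]
```

Emit:
apply_moves:
  targets:
    - [[-0.03, 0, 0.35], [-0.07, -0.04, -0.04], 46]
    - [[0, 0.02, 0.2], [0, 0, 0], 46]
    - [[0, 0, 0], [0, 0, 0], 46]

```text
time_s: 33.1
tcp_pos: [0.4081, -0.3644, 0.0362]
eef_rot: [180.0, -0.0, -85.7]
contact_force: [-1.0, -0.2, 0.1]
gripper_width: 0.0461
```

```bash
python3 - <<'E'
from tins import *
st();wp([(.408,-.3655,.036,-85.6)],46)
E
```

```text
t 33.1 tcp [ 0.4081 -0.3644  0.0362] rot [179.99  -0.   -85.68] F [-1.  -0.2  0.1] w 46.1
[[[0.03,0.0,0.0],[0.0,-0.0,-0.01],46]]
```

Emit:
apply_moves:
  targets:
    - [[0, 0, 0], [0, 0, 0], 35]
    - [[0, 0, 0], [0, 0, 0], 25]
    - [[0, 0, 0], [0, 0, 0], 25]
    - [[0, 0, -0.1], [0, 0, 0], 25]
    - [[0, 0, -0.6], [0, 0, 0], 25]

```text
time_s: 33.6
tcp_pos: [0.4073, -0.3636, 0.064]
eef_rot: [179.8, 0.1, -85.7]
contact_force: [0.1, 0.3, -3.0]
gripper_width: 0.0315
```

Emit:
apply_moves:
  targets:
    - [[0, 0, -0.9], [0, 0, 0], 25]
    - [[0, 0, -0.9], [0, 0, 0], 25]
    - [[0, 0, -0.9], [0, 0, 0], 25]
    - [[0, 0, -0.9], [0, 0, 0], 25]

```text
time_s: 34.0
tcp_pos: [0.405, -0.3626, 0.212]
eef_rot: [179.6, 0.3, -85.8]
contact_force: [0.7, -0.9, -2.3]
gripper_width: 0.0316
```

```bash
python3 - <<'E'
from tins import *
st();plan([.6061,-.3338,.2],-92,n=12,w=25,cap=.8)
c=cam("wrist");crop(c,0,0,512,384,1.5,"w25")
E
```

```text
t 34.0 tcp [ 0.405  -0.3626  0.212 ] rot [179.55   0.3  -85.81] F [ 0.7 -0.9 -2.3] w 31.6
need 7
[[[-0.05,-0.72,0.04],[0.06,0.04,0.11],25],[[-0.06,-0.72,0.04],[0.0,-0.0,0.11],25],[[-0.07,-0.72,0.04],[0.0,-0.0,0.11],25],[[-0.08,-0.72,0.04],[0.0,-0.0,0.11],25],[[-0.09,-0.72,0.04],[0.0,-0.0,0.11],25],[[-0.11,-0.72,0.04],[0.0,-0.0,0.11],25],[[-0.12,-0.72,0.04],[0.0,-0.0,0.11],25]]
J6 at target ~ 26.84308061400415
```

View pics/w25.png

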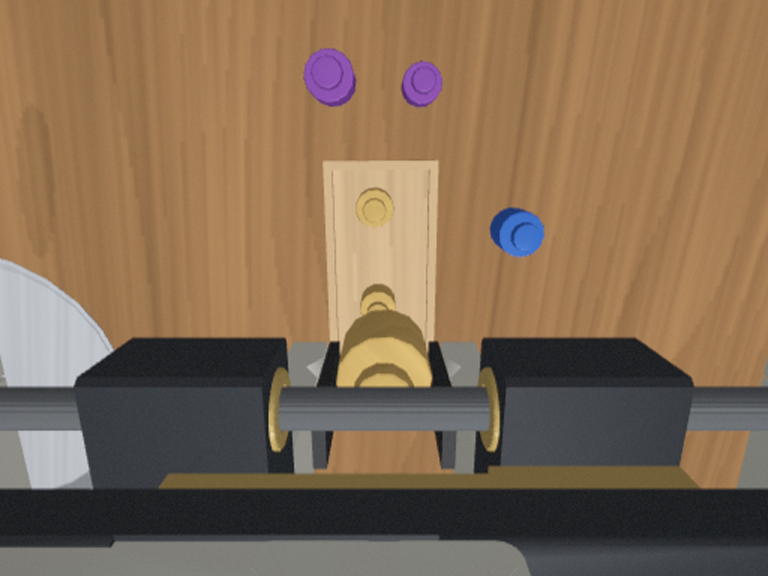

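Emit:
apply_moves:
  targets:
    - [[-0.05, -0.72, 0.04], [0.06, 0.04, 0.11], 25]
    - [[-0.06, -0.72, 0.04], [0, 0, 0.11], 25]
    - [[-0.07, -0.72, 0.04], [0, 0, 0.11], 25]
    - [[-0.08, -0.72, 0.04], [0, 0, 0.11], 25]
    - [[-0.09, -0.72, 0.04], [0, 0, 0.11], 25]

```text
time_s: 34.55
tcp_pos: [0.5528, -0.3449, 0.22]
eef_rot: [-178.9, -0.5, -90.6]
contact_force: [0.2, -0.8, -1.8]
gripper_width: 0.0314
```

```bash
python3 - <<'E'
from tins import *
st();plan([.6061,-.3338,.175],-92,n=12,w=25,cap=.8)
E
```

```text
t 34.55 tcp [ 0.5528 -0.3449  0.22  ] rot [-178.89   -0.51  -90.56] F [ 0.2 -0.8 -1.8] w 31.4
need 3
[[[-0.1,-0.44,0.38],[-0.14,-0.06,0.06],25],[[-0.1,-0.44,0.37],[-0.0,-0.0,0.06],25],[[-0.1,-0.44,0.37],[-0.0,-0.0,0.06],25]]
J6 at target ~ 26.84308061400415
```

Emit:
apply_moves:
  targets:
    - [[-0.1, -0.44, 0.38], [-0.14, -0.06, 0.06], 25]
    - [[-0.1, -0.44, 0.37], [0, 0, 0.06], 25]
    - [[-0.1, -0.38, 0.37], [0, 0, 0.06], 25]
    - [[0, 0, 0], [0, 0, 0], 25]

```text
time_s: 34.95
tcp_pos: [0.6083, -0.3324, 0.1735]
eef_rot: [180.0, 0.0, -92.0]
contact_force: [-1.5, -0.0, -3.2]
gripper_width: 0.0316
```

```bash
python3 - <<'E'
from tins import *
st();wp([(.6061,-.3338,.148,-92)],25)
c=cam("scene");crop(c,100,130,310,280,3.8,"s26")
E
```

```text
t 34.95 tcp [ 0.6083 -0.3324  0.1735] rot [ 1.800e+02  2.000e-02 -9.203e+01] F [-1.5 -0.  -3.2] w 31.6
[[[0.04,0.05,0.64],[0.0,0.0,-0.0],25]]
```

View pics/s26.png

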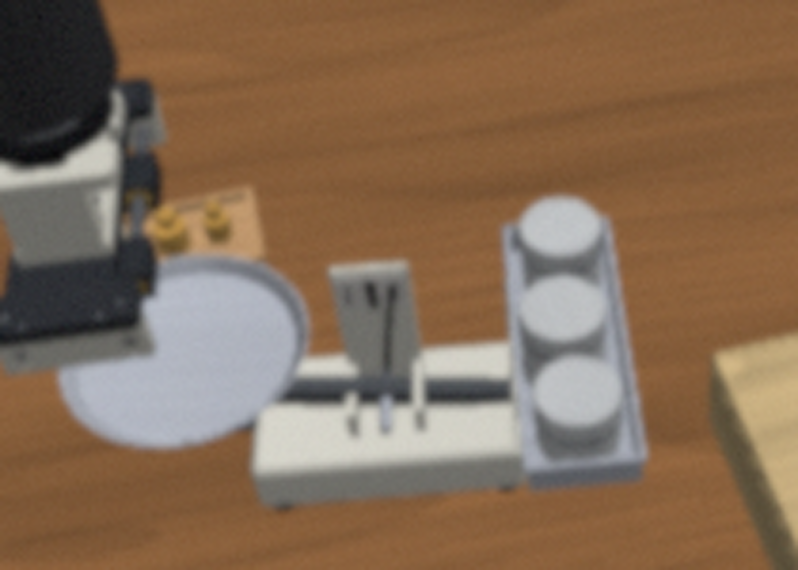

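Emit:
apply_moves:
  targets:
    - [[0.02, 0.05, 0.35], [0, 0, 0], 25]
    - [[0, 0.02, 0.25], [0, 0, 0], 25]
    - [[0, 0, 0], [0, 0, 0], 25]

```text
time_s: 35.3
tcp_pos: [0.6037, -0.3341, 0.1505]
eef_rot: [-179.9, -0.0, -92.0]
contact_force: [-0.4, 1.1, -2.0]
gripper_width: 0.0318
```

```bash
python3 - <<'E'
from tins import *
st();wp([(.6061,-.3338,.147,-92)],25)
E
```

```text
t 35.3 tcp [ 0.6037 -0.3341  0.1505] rot [-1.7987e+02 -4.0000e-02 -9.2040e+01] F [-0.4  1.1 -2. ] w 31.8
[[[-0.01,-0.06,0.09],[-0.02,-0.0,-0.0],25]]
```

Emit:
apply_moves:
  targets:
    - [[0, -0.04, 0.1], [0, 0, 0], 25]
    - [[0, 0, 0.02], [0, 0, 0], 25]
    - [[0, 0, 0], [0, 0, 0], 36]
    - [[0, 0, 0], [0, 0, 0], 46]
    - [[0, 0, 0], [0, 0, 0], 46]

```text
time_s: 35.8
tcp_pos: [0.6059, -0.3354, 0.1485]
eef_rot: [-179.6, -0.1, -92.1]
contact_force: [-0.2, 0.9, 0.8]
gripper_width: 0.0443
```

Emit:
apply_moves:
  targets:
    - [[0, 0, -0.4], [0, 0, 0], 46]
    - [[0, 0, -0.8], [0, 0, 0], 46]
    - [[0, 0, -0.8], [0, 0, 0], 46]
    - [[0, 0.5, 0], [0, 0, 0.0], 46]
    - [[0, 0.9, 0], [0, 0, 0], 46]

```text
time_s: 36.3
tcp_pos: [0.5514, -0.3334, 0.2306]
eef_rot: [-179.6, -0.2, -92.0]
contact_force: [-0.8, -0.1, -0.4]
gripper_width: 0.0459
```

Emit:
apply_moves:
  targets:
    - [[0, 0.9, 0], [0, 0, 0], 46]
    - [[0, 0.9, 0], [0, 0, 0], 46]
    - [[0, 0.9, 0], [0, 0, 0], 46]
    - [[0, 0.9, 0], [0, 0, 0], 46]

```text
time_s: 36.7
tcp_pos: [0.4037, -0.3285, 0.2312]
eef_rot: [-179.4, -0.3, -91.9]
contact_force: [0.6, -0.3, -0.2]
gripper_width: 0.046
```

```bash
python3 - <<'E'
from tins import *
st()
c=cam("scene");crop(c,100,130,310,280,3.8,"s27")
c,P=look("t27");crop(c,220,110,400,220,4,"t27")
P=cloud(c)
for u,v in [(330,175),(325,160)]: print(P[v-3:v+4,u-3:u+4,2].mean())
E
```

```text
t 36.7 tcp [ 0.4037 -0.3285  0.2312] rot [-179.39   -0.32  -91.87] F [ 0.6 -0.3 -0.2] w 46.0
0.45609885919200005
0.118742918053276
```

View pics/s27.png

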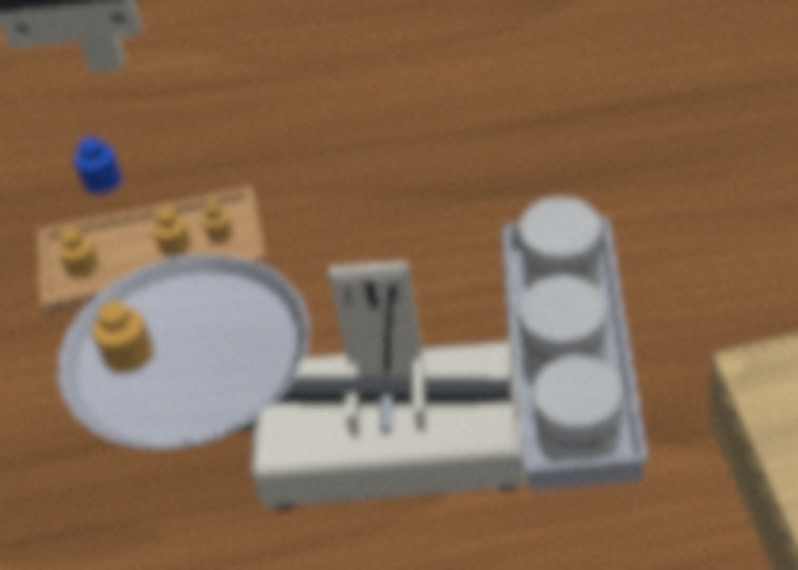

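View pics/t27.png

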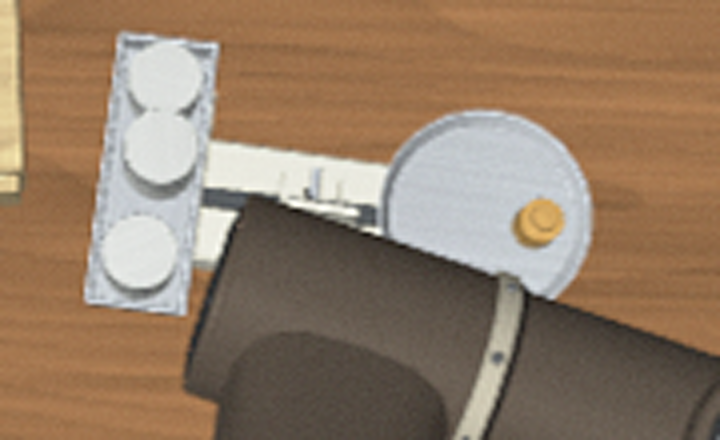

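```bash
python3 - <<'E'
from tins import *
plan([.405,-.333,.115],-85.6,n=12,w=42,cap=.8)
E
```

```text
need 4
[[[0.03,-0.02,0.73],[-0.08,-0.04,-0.2],42],[[0.03,-0.02,0.73],[-0.0,0.0,-0.2],42],[[0.03,-0.02,0.73],[-0.0,0.0,-0.2],42],[[0.03,-0.02,0.73],[-0.0,0.0,-0.2],42]]
J6 at target ~ 43.82780219603621
```

Emit:
apply_moves:
  targets:
    - [[0.03, -0.02, 0.73], [-0.08, -0.04, -0.2], 42]
    - [[0.03, -0.02, 0.73], [0, 0, -0.2], 42]
    - [[0.03, 0, 0.73], [0, 0, -0.2], 42]
    - [[0.03, 0.02, 0.7], [0, 0, -0.2], 42]
    - [[0, 0, 0], [0, 0, 0], 42]

```text
time_s: 37.3
tcp_pos: [0.4054, -0.3352, 0.118]
eef_rot: [-179.4, -0.3, -85.3]
contact_force: [-0.9, 0.1, 0.4]
gripper_width: 0.0422
```

```bash
python3 - <<'E'
from tins import *
st()
c=cam("wrist");crop(c,0,0,512,384,1.5,"w28"); np.savez("w28.npz",**c)
print(proj(c,[[.405,-.331,.045],[.4119,-.399,.045]])*1.5)
E
```

```text
t 37.3 tcp [ 0.4054 -0.3352  0.118 ] rot [-179.42   -0.3   -85.33] F [-0.9  0.1  0.4] w 42.2
[[385.55875844 321.6187851 ]
 [382.83820126 175.43217122]]
```

View pics/w28.png

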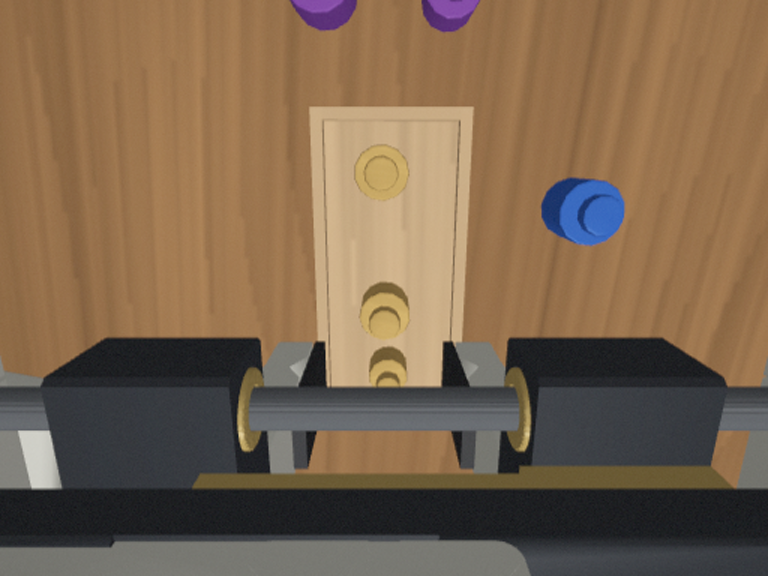

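Emit:
apply_moves:
  targets:
    - [[-0.08, 0, 0.7], [-0.07, -0.04, 0.03], 42]
    - [[0, 0.04, 0.6], [0, 0, 0], 42]
    - [[0, 0.04, 0.4], [0, 0, 0], 42]
    - [[0, 0, 0], [0, 0, 0], 42]

```text
time_s: 37.75
tcp_pos: [0.4104, -0.3357, 0.0581]
eef_rot: [-179.3, -0.4, -85.7]
contact_force: [-0.2, 0.3, 0.7]
gripper_width: 0.0419
```

```bash
python3 - <<'E'
from tins import *
st();wp([(.405,-.331,.0355,-85.6)],42)
E
```

```text
t 37.75 tcp [ 0.4104 -0.3357  0.0581] rot [-179.27   -0.45  -85.65] F [-0.2  0.3  0.7] w 41.9
[[[-0.13,0.13,0.56],[-0.09,-0.06,-0.01],42]]
```

Emit:
apply_moves:
  targets:
    - [[-0.13, 0.13, 0.3], [-0.09, -0.06, 0], 42]
    - [[0, 0.02, 0.23], [0, 0, 0], 42]
    - [[0, 0, 0], [0, 0, 0], 42]

```text
time_s: 38.05
tcp_pos: [0.407, -0.3318, 0.0395]
eef_rot: [-179.7, -0.1, -85.6]
contact_force: [0.1, 0.0, -0.4]
gripper_width: 0.042
```

```bash
python3 - <<'E'
from tins import *
st();wp([(.405,-.331,.0355,-85.6)],42)
E
```

```text
t 38.05 tcp [ 0.407  -0.3318  0.0395] rot [-1.7972e+02 -1.1000e-01 -8.5640e+01] F [ 0.1  0.  -0.4] w 42.0
[[[-0.02,0.05,0.1],[-0.03,-0.01,-0.01],42]]
```

Emit:
apply_moves:
  targets:
    - [[-0.02, 0.05, 0.1], [0, 0, 0], 36]
    - [[0, 0, 0], [0, 0, 0], 22]
    - [[0, 0, 0], [0, 0, 0], 18]
    - [[0, 0, 0], [0, 0, 0], 18]
    - [[0, 0, 0], [0, 0, 0], 18]

```text
time_s: 38.55
tcp_pos: [0.4057, -0.3314, 0.0366]
eef_rot: [-179.6, -0.2, -85.6]
contact_force: [-1.3, 1.1, -0.7]
gripper_width: 0.0251
```

Emit:
apply_moves:
  targets:
    - [[0, 0, -0.3], [0, 0, 0], 18]
    - [[0, 0, -0.9], [0, 0, 0], 18]
    - [[0, 0, -0.9], [0, 0, 0], 18]
    - [[0, 0, -0.9], [0, 0, 0], 18]
    - [[0, 0, -0.9], [0, 0, 0], 18]

```text
time_s: 39.05
tcp_pos: [0.4009, -0.3297, 0.1958]
eef_rot: [179.8, 0.1, -85.7]
contact_force: [0.8, -0.4, -2.2]
gripper_width: 0.0253
```

```bash
python3 - <<'E'
from tins import *
st();plan([.611,-.293,.195],-92,n=12,w=18,cap=.8)
c=cam("wrist");crop(c,0,0,512,384,1.2,"w29")
E
```

```text
t 39.05 tcp [ 0.4009 -0.3297  0.1958] rot [ 1.7979e+02  1.1000e-01 -8.5680e+01] F [ 0.8 -0.4 -2.2] w 25.3
need 7
[[[-0.07,-0.76,0.0],[0.03,0.01,0.11],18],[[-0.09,-0.76,0.0],[-0.0,-0.0,0.11],18],[[-0.1,-0.76,0.0],[-0.0,-0.0,0.11],18],[[-0.11,-0.75,0.0],[-0.0,-0.0,0.11],18],[[-0.12,-0.75,0.0],[-0.0,-0.0,0.11],18],[[-0.13,-0.75,0.0],[-0.0,-0.0,0.11],18],[[-0.15,-0.75,0.0],[-0.0,-0.0,0.11],18]]
J6 at target ~ 23.61966207261355
```

View pics/w29.png

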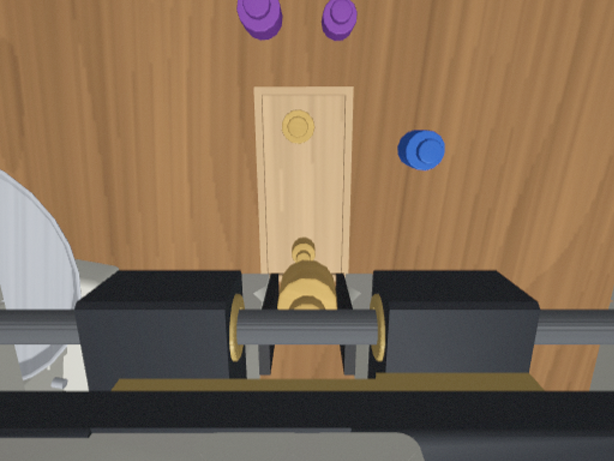

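Emit:
apply_moves:
  targets:
    - [[-0.07, -0.76, -0.05], [0.03, 0, 0.11], 18]
    - [[-0.09, -0.76, 0], [0, 0, 0.11], 18]
    - [[-0.1, -0.76, 0], [0, 0, 0.11], 18]
    - [[-0.11, -0.75, 0], [0, 0, 0.11], 18]
    - [[-0.12, -0.75, 0], [0, 0, 0.11], 18]

```text
time_s: 39.6
tcp_pos: [0.5561, -0.3054, 0.2169]
eef_rot: [-178.8, -0.3, -90.4]
contact_force: [0.2, -0.7, -0.8]
gripper_width: 0.0252
```

```bash
python3 - <<'E'
from tins import *
st();plan([.611,-.293,.165],-92,n=12,w=18,cap=.7)
E
```

```text
t 39.6 tcp [ 0.5561 -0.3054  0.2169] rot [-178.83   -0.35  -90.36] F [ 0.2 -0.7 -0.8] w 25.2
need 3
[[[-0.11,-0.45,0.44],[-0.15,-0.04,0.07],18],[[-0.11,-0.46,0.43],[-0.0,-0.0,0.07],18],[[-0.11,-0.45,0.43],[-0.0,-0.0,0.07],18]]
J6 at target ~ 23.61966207261355
```

Emit:
apply_moves:
  targets:
    - [[-0.11, -0.45, 0.4], [-0.15, -0.04, 0.07], 18]
    - [[-0.11, -0.46, 0.43], [0, 0, 0.07], 18]
    - [[-0.11, -0.4, 0.43], [0, 0, 0.07], 18]
    - [[0, 0, 0], [0, 0, 0], 18]

```text
time_s: 40.0
tcp_pos: [0.6147, -0.2916, 0.168]
eef_rot: [-179.9, -0.1, -92.0]
contact_force: [-0.9, -0.6, -1.7]
gripper_width: 0.0253
```

```bash
python3 - <<'E'
from tins import *
st();wp([(.611,-.293,.147,-92)],18)
E
```

```text
t 40.0 tcp [ 0.6147 -0.2916  0.168 ] rot [-1.7988e+02 -7.0000e-02 -9.2020e+01] F [-0.9 -0.6 -1.7] w 25.3
[[[0.04,0.09,0.53],[-0.02,-0.01,-0.0],18]]
```

Emit:
apply_moves:
  targets:
    - [[0.03, 0.06, 0.3], [0, 0, 0], 18]
    - [[0, 0, 0.2], [0, 0, 0], 18]
    - [[0, 0, 0], [0, 0, 0], 18]

```text
time_s: 40.3
tcp_pos: [0.6111, -0.2931, 0.148]
eef_rot: [-179.9, -0.1, -92.0]
contact_force: [-0.2, -0.4, -1.1]
gripper_width: 0.0257
```

```bash
python3 - <<'E'
from tins import *
st()
E
```

```text
t 40.3 tcp [ 0.6111 -0.2931  0.148 ] rot [-1.7986e+02 -8.0000e-02 -9.2000e+01] F [-0.2 -0.4 -1.1] w 25.7
```

Emit:
apply_moves:
  targets:
    - [[0, 0, 0.03], [0, 0, 0], 18]
    - [[0, 0, 0], [0, 0, 0], 30]
    - [[0, 0, 0], [0, 0, 0], 40]
    - [[0, 0, 0], [0, 0, 0], 42]
    - [[0, 0, 0], [0, 0, 0], 42]

```text
time_s: 40.8
tcp_pos: [0.6111, -0.2943, 0.1502]
eef_rot: [-179.6, -0.2, -92.0]
contact_force: [-0.2, 0.3, 0.5]
gripper_width: 0.0415
```

Emit:
apply_moves:
  targets:
    - [[0, 0, -0.4], [0, 0, 0], 42]
    - [[0, 0, -0.8], [0, 0, 0], 42]
    - [[0, 0, -0.8], [0, 0, 0], 42]
    - [[0, 0.5, 0], [0, 0, 0], 42]
    - [[0, 0.9, 0], [0, 0, 0], 42]

```text
time_s: 41.3
tcp_pos: [0.5564, -0.2921, 0.2319]
eef_rot: [-179.7, -0.2, -92.0]
contact_force: [-0.2, -0.4, -0.3]
gripper_width: 0.0417
```

Emit:
apply_moves:
  targets:
    - [[0, 0.9, 0], [0, 0, 0], 42]
    - [[0.1, 0.9, 0], [0, 0, -0.2], 42]
    - [[0.1, 0.9, 0], [0, 0, -0.2], 42]
    - [[0.1, 0.9, 0], [0, 0, -0.2], 42]
    - [[0, 0, 0], [0, 0, -0.2], 42]

```text
time_s: 41.8
tcp_pos: [0.4046, -0.3019, 0.233]
eef_rot: [-179.4, -0.3, -85.3]
contact_force: [0.8, -0.0, 0.8]
gripper_width: 0.0418
```

```bash
python3 - <<'E'
from tins import *
st()
c=cam("scene");crop(c,100,130,310,280,3.8,"s30")
c=cam("top");P=cloud(c); crop(c,220,110,400,220,4,"t30")
X,Y,Z=[P[...,i] for i in range(3)]
m=(np.hypot(X-.61,Y+.26)<.03); print("pan",np.median(Z[m]))
E
```

```text
t 41.8 tcp [ 0.4046 -0.3019  0.233 ] rot [-179.45   -0.31  -85.3 ] F [ 0.8 -0.   0.8] w 41.8
pan 0.1158677754065518
```

View pics/s30.png

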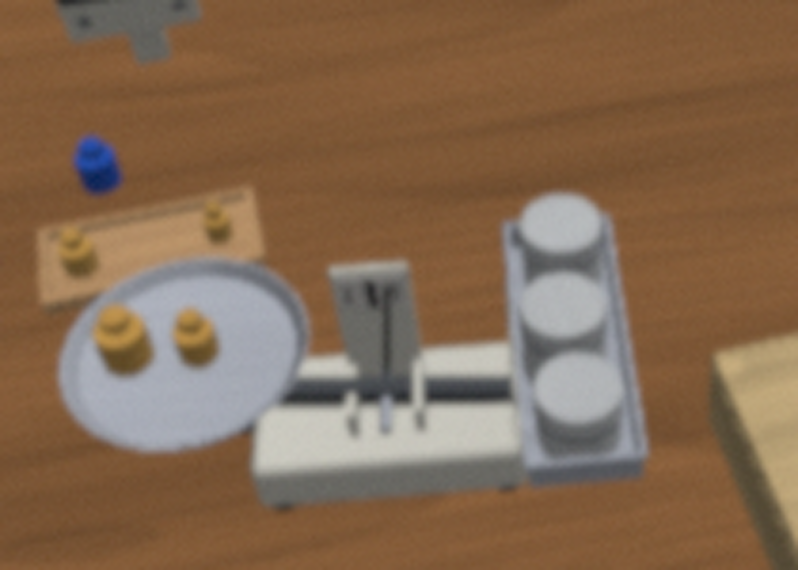

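View pics/t30.png

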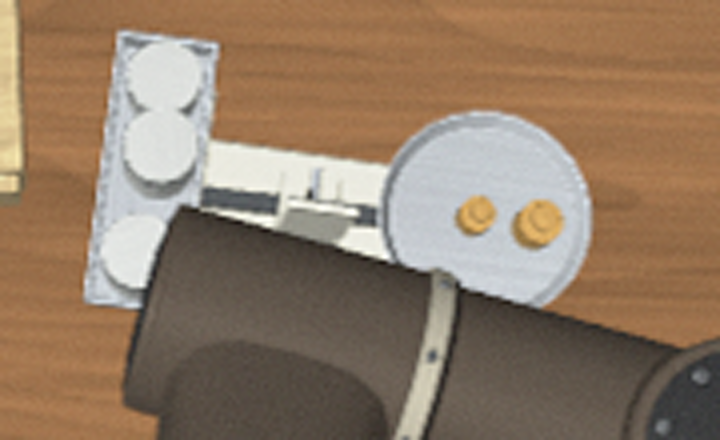

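```bash
python3 - <<'E'
from tins import *
plan([.412,-.400,.115],-85.6,n=12,w=42,cap=.8)
E
```

```text
need 5
[[[0.49,0.02,0.59],[-0.08,-0.05,0.01],42],[[0.49,0.02,0.59],[0.0,-0.0,0.01],42],[[0.49,0.02,0.59],[0.0,-0.0,0.01],42],[[0.49,0.02,0.59],[0.0,-0.0,0.01],42],[[0.49,0.02,0.59],[0.0,-0.0,0.01],42]]
J6 at target ~ 48.5533259761385
```

Emit:
apply_moves:
  targets:
    - [[0.49, 0.02, 0.55], [-0.08, -0.05, 0], 42]
    - [[0.49, 0.02, 0.59], [0, 0, 0], 42]
    - [[0.49, 0.02, 0.59], [0, 0, 0], 42]
    - [[0.49, 0.02, 0.59], [0, 0, 0], 42]
    - [[0.45, 0.02, 0.59], [0, 0, 0], 42]

```text
time_s: 42.4
tcp_pos: [0.42, -0.4024, 0.1189]
eef_rot: [-179.4, -0.3, -85.2]
contact_force: [-0.7, 0.1, 0.1]
gripper_width: 0.0416
```

Emit:
apply_moves:
  targets:
    - [[0, 0, 0], [0, 0, 0], 42]
    - [[0, 0, 0], [0, 0, 0], 42]
    - [[0, 0, 0], [0, 0, 0], 42]
    - [[0, 0, 0], [0, 0, 0], 42]
    - [[0, 0, 0], [0, 0, 0], 42]

```text
time_s: 42.9
tcp_pos: [0.4215, -0.4025, 0.1166]
eef_rot: [-179.6, -0.2, -85.3]
contact_force: [-0.4, 0.0, 0.3]
gripper_width: 0.0421
```

```bash
python3 - <<'E'
from tins import *
st()
c=cam("scene");crop(c,170,180,310,260,5.5,"s31");Ps=cloud(c)
X,Y,Z=[Ps[...,i] for i in range(3)]; print("scene pan",np.median(Z[np.hypot(X-.61,Y+.26)<.03]))
c=cam("top");P=cloud(c); X,Y,Z=[P[...,i] for i in range(3)]
print("pan",np.median(Z[np.hypot(X-.61,Y+.26)<.03]), "tray floor", np.median(Z[np.hypot(X-.60,Y+.055)<.006]))
c=cam("wrist");crop(c,0,0,512,384,1.2,"w31"); np.savez("w31.npz",**c)
print(proj(c,[[.412,-.399,.045]])*1.2)
E
```

```text
t 42.9 tcp [ 0.4215 -0.4025  0.1166] rot [-179.56   -0.23  -85.34] F [-0.4  0.   0.3] w 42.1
scene pan 0.11405854704344953
pan nan tray floor 0.1446470661660627
[[323.2492206  258.19718413]]
  return _methods._mean(a, axis=axis, dtype=dtype,
  ret = ret.dtype.type(ret / rcount)
```

View pics/s31.png

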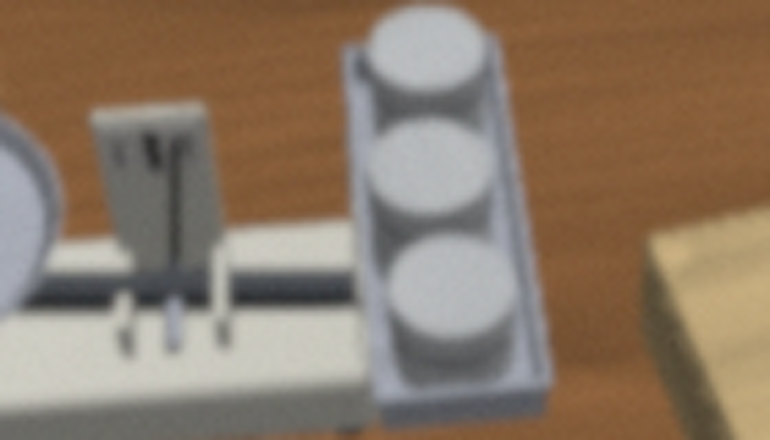

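View pics/w31.png

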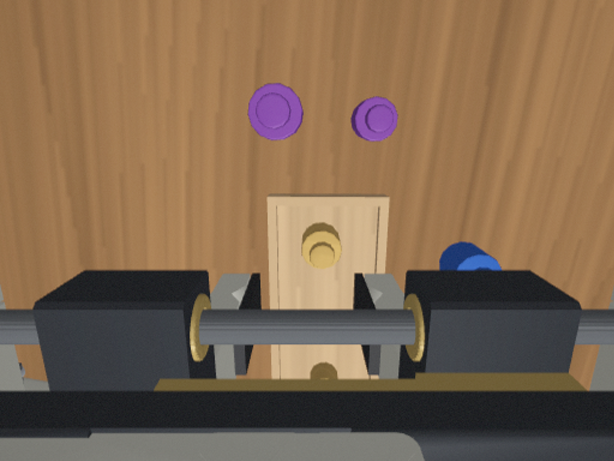

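```bash
python3 - <<'E'
from tins import *
c=dict(np.load("scene0.npz"))
for k in("fx","fy","cx","cy"): c[k]=float(c[k])
Ps=cloud(c)
X,Y,Z=[Ps[...,i] for i in range(3)]; print("scene0 pan",np.median(Z[np.hypot(X-.61,Y+.26)<.03]),"table",np.median(Z[np.hypot(X-.5,Y+.3)<.03]))
c=cam("scene");Ps=cloud(c)
X,Y,Z=[Ps[...,i] for i in range(3)]; print("now pan",np.median(Z[np.hypot(X-.61,Y+.26)<.03]),np.median(Z[np.hypot(X-.57,Y+.31)<.02]),"table",np.median(Z[np.hypot(X-.5,Y+.3)<.03]))
E
```

```text
scene0 pan 0.08433549282629682 table nan
now pan 0.11432125520915759 0.11447886872309021 table 0.4987075919640675
  return _methods._mean(a, axis=axis, dtype=dtype,
  ret = ret.dtype.type(ret / rcount)
```

```bash
python3 - <<'E'
from tins import *
st();wp([(.412,-.3995,.085,-85.6),(.412,-.3995,.06,-85.6)],42)
E
```

```text
t 43.1 tcp [ 0.4211 -0.4027  0.1163] rot [-179.58   -0.21  -85.36] F [-0.5 -1.4  0.5] w 42.1
[[[-0.1,0.23,0.78],[-0.05,-0.03,0.03],42],[[0.0,-0.0,0.63],[0.0,0.0,0.0],42]]
```

Emit:
apply_moves:
  targets:
    - [[-0.1, 0.25, 0.7], [-0.05, -0.03, 0.03], 42]
    - [[0, 0.04, 0.6], [0, 0, 0], 42]
    - [[0, 0, 0], [0, 0, 0], 42]

```text
time_s: 43.4
tcp_pos: [0.4105, -0.4, 0.0651]
eef_rot: [-179.8, -0.1, -85.6]
contact_force: [-0.2, -0.1, 0.3]
gripper_width: 0.0418
```

```bash
python3 - <<'E'
from tins import *
st();wp([(.412,-.3995,.036,-85.6)],42)
E
```

```text
t 43.4 tcp [ 0.4105 -0.4     0.0651] rot [-1.7976e+02 -1.1000e-01 -8.5570e+01] F [-0.2 -0.1  0.3] w 41.8
[[[-0.01,-0.04,0.73],[-0.03,-0.01,0.0],42]]
```

Emit:
apply_moves:
  targets:
    - [[0, -0.02, 0.4], [-0.03, 0, 0], 42]
    - [[0, 0, 0.3], [0, 0, 0], 42]
    - [[0, 0, 0], [0, 0, 0], 42]

```text
time_s: 43.7
tcp_pos: [0.4126, -0.4007, 0.0387]
eef_rot: [-179.9, -0.2, -85.5]
contact_force: [0.6, 0.5, -0.3]
gripper_width: 0.0418
```

```bash
python3 - <<'E'
from tins import *
st();wp([(.412,-.3995,.036,-85.6)],42)
E
```

```text
t 43.7 tcp [ 0.4126 -0.4007  0.0387] rot [-179.91   -0.21  -85.53] F [ 0.6  0.5 -0.3] w 41.8
[[[-0.03,0.01,0.07],[-0.01,-0.03,0.01],42]]
```

Emit:
apply_moves:
  targets:
    - [[-0.02, 0, 0.06], [0, 0, 0], 36]
    - [[0, 0, 0], [0, 0, 0], 22]
    - [[0, 0, 0], [0, 0, 0], 18]
    - [[0, 0, 0], [0, 0, 0], 18]
    - [[0, 0, 0], [0, 0, 0], 18]

```text
time_s: 44.2
tcp_pos: [0.414, -0.4007, 0.0391]
eef_rot: [-179.7, -0.3, -85.5]
contact_force: [-0.9, -0.3, -0.7]
gripper_width: 0.0254
```

Emit:
apply_moves:
  targets:
    - [[0, 0, -0.3], [0, 0, 0], 18]
    - [[0, 0, -0.9], [0, 0, 0], 18]
    - [[0, 0, -0.9], [0, 0, 0], 18]
    - [[0, 0, -0.9], [0, 0, 0], 18]
    - [[0, 0, -0.9], [0, 0, 0], 18]

```text
time_s: 44.7
tcp_pos: [0.4099, -0.3982, 0.1982]
eef_rot: [179.7, 0.0, -85.5]
contact_force: [1.6, -1.3, -1.2]
gripper_width: 0.0252
```

```bash
python3 - <<'E'
from tins import *
st();plan([.615,-.255,.2],-92,n=12,w=18,cap=.8)
c=cam("top");P=cloud(c);crop(c,220,110,400,220,4,"t32");np.savez("t32.npz",**c)
X,Y,Z=[P[...,i] for i in range(3)];print("pan",np.median(Z[np.hypot(X-.61,Y+.26)<.03]))
E
```

```text
t 44.7 tcp [ 0.4099 -0.3982  0.1982] rot [ 1.7974e+02  2.0000e-02 -8.5550e+01] F [ 1.6 -1.3 -1.2] w 25.2
need 8
[[[-0.4,-0.67,-0.01],[0.03,0.0,0.1],18],[[-0.41,-0.67,-0.01],[-0.0,-0.0,0.1],18],[[-0.42,-0.66,-0.01],[-0.0,-0.0,0.1],18],[[-0.42,-0.66,-0.01],[-0.0,-0.0,0.1],18],[[-0.43,-0.65,-0.01],[-0.0,-0.0,0.1],18],[[-0.44,-0.64,-0.01],[-0.0,-0.0,0.1],18],[[-0.45,-0.64,-0.01],[-0.0,-0.0,0.1],18],[[-0.46,-0.63,-0.01],[-0.0,-0.0,0.1],18]]
J6 at target ~ 20.520565602896895
pan nan
  return _methods._mean(a, axis=axis, dtype=dtype,
  ret = ret.dtype.type(ret / rcount)
```

View pics/t32.png

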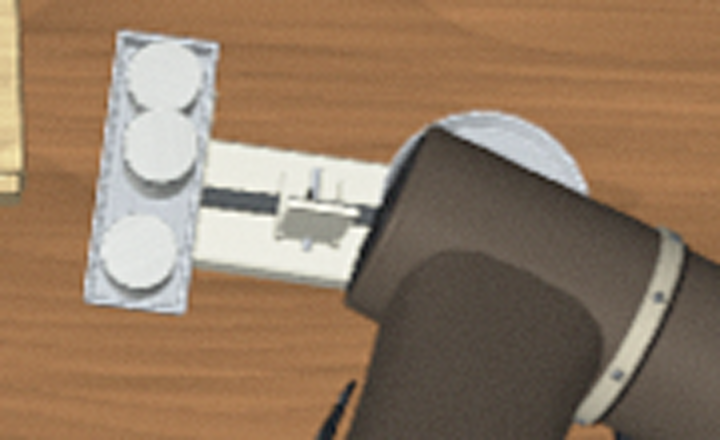

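Emit:
apply_moves:
  targets:
    - [[-0.4, -0.67, -0.2], [0.03, 0, 0.1], 18]
    - [[-0.41, -0.67, -0.1], [0, 0, 0.1], 18]
    - [[-0.42, -0.66, 0], [0, 0, 0.1], 18]
    - [[-0.42, -0.66, 0], [0, 0, 0.1], 18]
    - [[-0.43, -0.65, 0], [0, 0, 0.1], 18]

```text
time_s: 45.25
tcp_pos: [0.5424, -0.3103, 0.2287]
eef_rot: [-178.9, -0.6, -89.9]
contact_force: [0.0, -0.2, -1.5]
gripper_width: 0.025
```

```bash
python3 - <<'E'
from tins import *
st();plan([.615,-.255,.18],-92,n=12,w=18,cap=.6)
E
```

```text
t 45.25 tcp [ 0.5424 -0.3103  0.2287] rot [-178.93   -0.59  -89.94] F [ 0.  -0.2 -1.5] w 25.0
need 5
[[[-0.28,-0.36,0.25],[-0.13,-0.07,0.05],18],[[-0.28,-0.36,0.24],[0.0,-0.0,0.05],18],[[-0.28,-0.36,0.24],[0.0,-0.0,0.05],18],[[-0.28,-0.36,0.24],[0.0,-0.0,0.05],18],[[-0.29,-0.36,0.24],[0.0,-0.0,0.05],18]]
J6 at target ~ 20.520565602896895
```

Emit:
apply_moves:
  targets:
    - [[-0.28, -0.36, 0.2], [-0.13, -0.07, 0.05], 18]
    - [[-0.28, -0.36, 0.24], [0, 0, 0.05], 18]
    - [[-0.28, -0.36, 0.24], [0, 0, 0.05], 18]
    - [[-0.28, -0.36, 0.24], [0, 0, 0.05], 18]
    - [[-0.25, -0.3, 0.24], [0, 0, 0.05], 18]

```text
time_s: 45.75
tcp_pos: [0.6176, -0.2527, 0.1826]
eef_rot: [-179.9, 0.0, -92.0]
contact_force: [0.1, -0.2, -1.9]
gripper_width: 0.0255
```

```bash
python3 - <<'E'
from tins import *
st();wp([(.614,-.2555,.15,-92)],18)
c=cam("scene");crop(c,100,130,310,280,3.8,"s33")
E
```

```text
t 45.75 tcp [ 0.6176 -0.2527  0.1826] rot [-179.93    0.    -91.97] F [ 0.1 -0.2 -1.9] w 25.5
[[[0.07,0.09,0.82],[-0.01,0.0,0.0],18]]
```

View pics/s33.png

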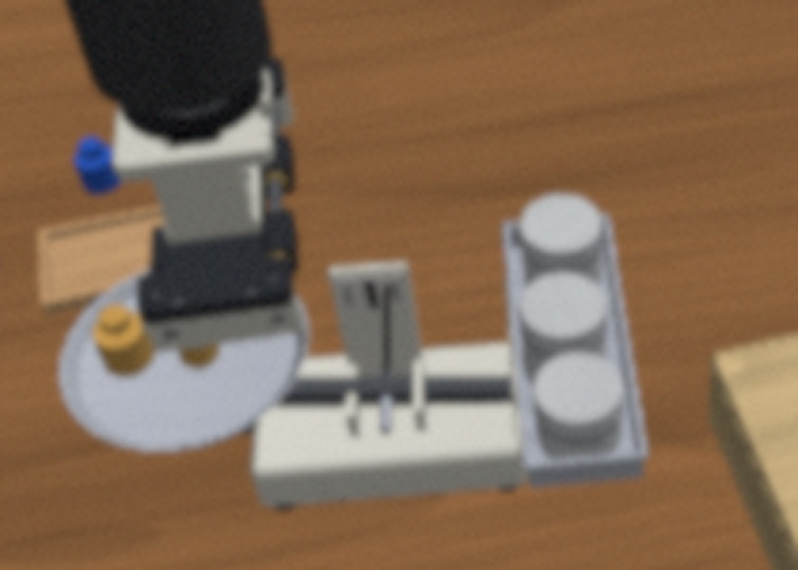

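Emit:
apply_moves:
  targets:
    - [[0.07, 0.1, 0.4], [0, 0, 0], 18]
    - [[0, 0.02, 0.3], [0, 0, 0], 18]
    - [[0, 0, 0.1], [0, 0, 0], 18]
    - [[0, 0, 0], [0, 0, 0], 18]

```text
time_s: 46.2
tcp_pos: [0.6142, -0.2525, 0.1444]
eef_rot: [179.8, 0.1, -91.9]
contact_force: [0.8, 0.0, -0.8]
gripper_width: 0.0254
```

```bash
python3 - <<'E'
from tins import *
st();wp([(.614,-.2555,.146,-92)],18)
E
```

```text
t 46.2 tcp [ 0.6142 -0.2525  0.1444] rot [ 1.7975e+02  5.0000e-02 -9.1920e+01] F [ 0.8  0.  -0.8] w 25.4
[[[0.07,0.0,-0.04],[0.03,0.01,0.01],18]]
```

Emit:
apply_moves:
  targets:
    - [[0, 0, 0.05], [0, 0, 0], 18]
    - [[0, 0, 0], [0, 0, 0], 30]
    - [[0, 0, 0], [0, 0, 0], 40]
    - [[0, 0, 0], [0, 0, 0], 42]
    - [[0, 0, 0], [0, 0, 0], 42]

```text
time_s: 46.7
tcp_pos: [0.6155, -0.2534, 0.1451]
eef_rot: [180.0, -0.0, -91.9]
contact_force: [-0.9, 0.6, 0.3]
gripper_width: 0.0416
```

Emit:
apply_moves:
  targets:
    - [[0, 0, -0.4], [0, 0, 0], 42]
    - [[0, 0, -0.8], [0, 0, 0], 42]
    - [[0, 0, -0.8], [0, 0, 0], 42]
    - [[0, 0.5, 0], [0, 0, 0], 42]
    - [[0, 0.9, 0], [0, 0, 0], 42]

```text
time_s: 47.2
tcp_pos: [0.5612, -0.2517, 0.2277]
eef_rot: [180.0, -0.1, -91.9]
contact_force: [-1.3, 0.2, -0.2]
gripper_width: 0.0416
```

Emit:
apply_moves:
  targets:
    - [[0.4, 0.8, 0], [0, 0, 0], 42]
    - [[0.9, 0, 0], [0, 0, 0], 42]
    - [[0.9, 0, 0], [0, 0, 0], 42]
    - [[0.9, 0, 0], [0, 0, 0], 42]
    - [[0.9, 0, 0], [0, 0, 0], 42]

```text
time_s: 47.7
tcp_pos: [0.5203, -0.4113, 0.2338]
eef_rot: [-179.6, -0.1, -91.5]
contact_force: [0.6, 0.5, 0.2]
gripper_width: 0.0421
```

Emit:
apply_moves:
  targets:
    - [[0, 0, 0], [0, 0, 0], 42]
    - [[0, 0, 0], [0, 0, 0], 42]
    - [[0, 0, 0], [0, 0, 0], 42]
    - [[0, 0, 0], [0, 0, 0], 42]
    - [[0, 0, 0], [0, 0, 0], 42]

```text
time_s: 48.2
tcp_pos: [0.5195, -0.4139, 0.2339]
eef_rot: [-179.5, -0.2, -91.7]
contact_force: [-0.1, -0.5, -0.4]
gripper_width: 0.0422
```

```bash
python3 - <<'E'
from tins import *
st()
c=cam("scene");crop(c,100,130,310,280,3.8,"s34")
c=cam("top");P=cloud(c); crop(c,220,110,400,290,4,"t34"); np.savez("t34.npz",**c)
X,Y,Z=[P[...,i] for i in range(3)]
for q in [(.645,-.30,.02),(.57,-.30,.015)]: print("pan",np.median(Z[np.hypot(X-q[0],Y-q[1])<q[2]]))
print("tray floor",np.median(Z[np.hypot(X-.605,Y+.055)<.006]))
E
```

```text
t 48.2 tcp [ 0.5195 -0.4139  0.2339] rot [-1.7953e+02 -1.6000e-01 -9.1710e+01] F [-0.1 -0.5 -0.4] w 42.2
pan nan
pan 0.6409645083414226
tray floor 0.16074426985305568
  return _methods._mean(a, axis=axis, dtype=dtype,
  ret = ret.dtype.type(ret / rcount)
```

View pics/s34.png

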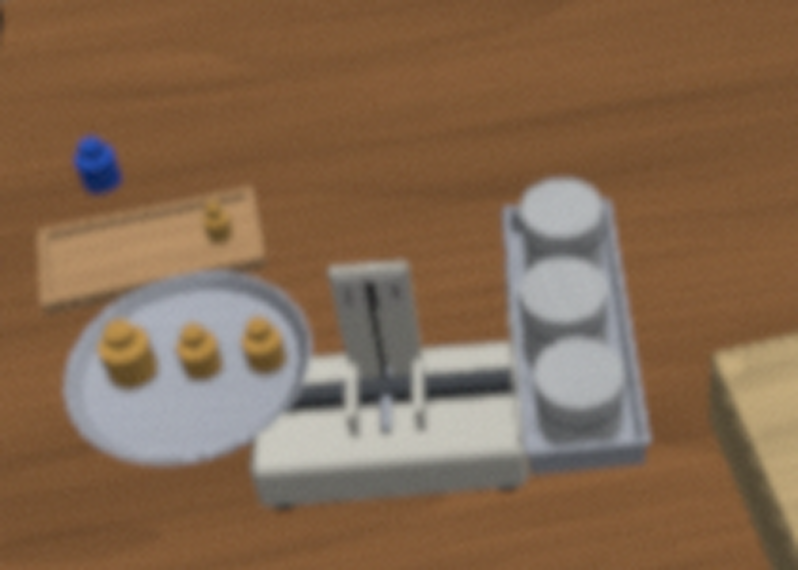

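View pics/t34.png

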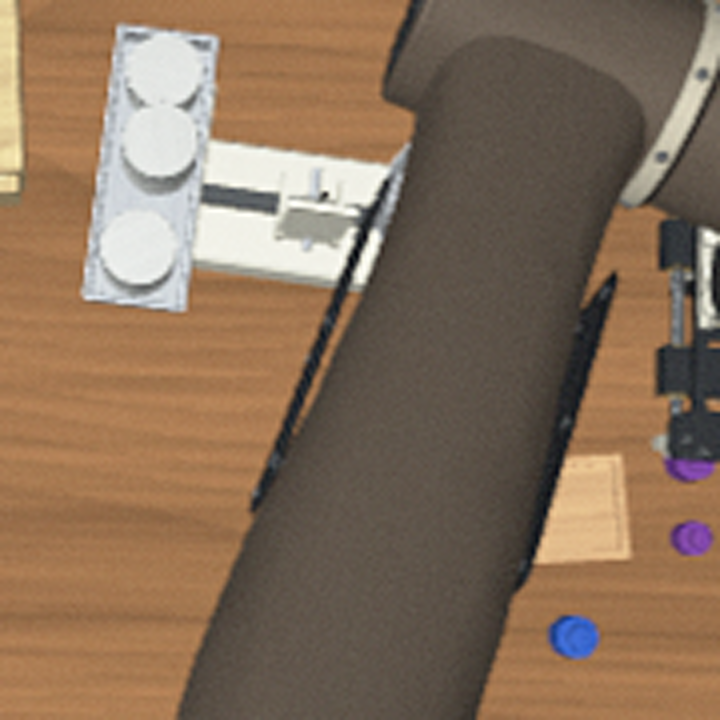

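Emit:
apply_moves:
  targets:
    - [[0.9, 0, -0.3], [0, 0, 0], 42]
    - [[0.9, 0.4, -0.3], [0, 0, 0], 42]
    - [[0.9, 0.9, 0], [0, 0, 0], 42]
    - [[0.3, 0.9, 0], [0, 0, 0], 42]
    - [[0, 0.9, 0], [0, 0, 0], 42]

```text
time_s: 48.8
tcp_pos: [0.3944, -0.5314, 0.257]
eef_rot: [-179.6, -0.2, -91.1]
contact_force: [0.1, 0.8, 0.6]
gripper_width: 0.0419
```

Emit:
apply_moves:
  targets:
    - [[0, 0.9, 0], [0, 0, 0], 42]
    - [[0, 0.9, 0], [0, 0, 0], 42]
    - [[0, 0, 0], [0, 0, 0], 42]
    - [[0, 0, 0], [0, 0, 0], 42]
    - [[0, 0, 0], [0, 0, 0], 42]

```text
time_s: 49.3
tcp_pos: [0.3164, -0.5293, 0.2578]
eef_rot: [-179.5, -0.2, -91.2]
contact_force: [0.2, -0.2, 0.9]
gripper_width: 0.042
```

```bash
python3 - <<'E'
from tins import *
st()
c=cam("scene");crop(c,170,180,310,260,5.5,"s35"); Ps=cloud(c)
X,Y,Z=[Ps[...,i] for i in range(3)]; print("scene pan (ref level ~.101)",np.median(Z[np.hypot(X-.645,Y+.30)<.02]),np.median(Z[np.hypot(X-.57,Y+.31)<.015]))
c=cam("top");P=cloud(c); crop(c,85,60,410,290,2.4,"t35"); np.savez("t35.npz",**c)
X,Y,Z=[P[...,i] for i in range(3)]
for q in [(.645,-.30,.015),(.575,-.30,.012)]: print("pan",np.median(Z[np.hypot(X-q[0],Y-q[1])<q[2]]))
print("tray floor",np.median(Z[np.hypot(X-.605,Y+.055)<.006]))
hsv=cv2.cvtColor(c["img"],cv2.COLOR_BGR2HSV).astype(int)
print("tray",rect(c,(hsv[...,1]<70)&(Z>.09)&(Z<.2)&(Y>-.12)&(Y<0.02)&(X>.5),.126))
E
```

```text
t 49.3 tcp [ 0.3164 -0.5293  0.2578] rot [-179.49   -0.23  -91.2 ] F [ 0.2 -0.2  0.9] w 42.0
scene pan (ref level ~.101) 0.09819247837568801 0.10047334271881225
pan 0.10165293065049397
pan 0.10032823770883281
tray floor 0.1609552636803928
tray (array([639.3, -58.1]), array([ 76.6, 205.8]), 83.82)
```

View pics/s35.png

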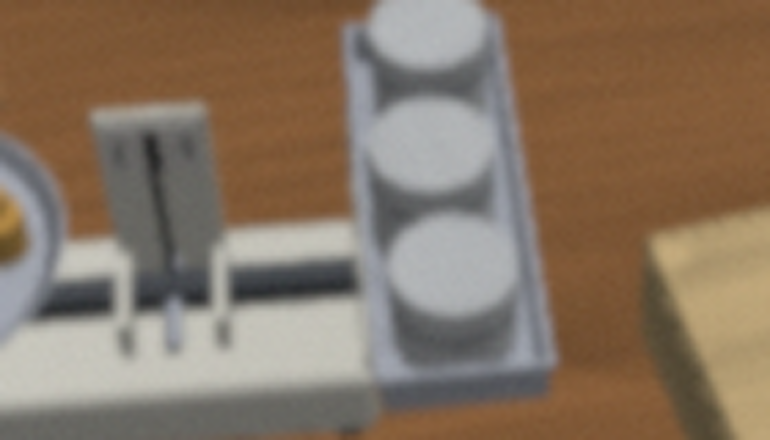

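View pics/t35.png

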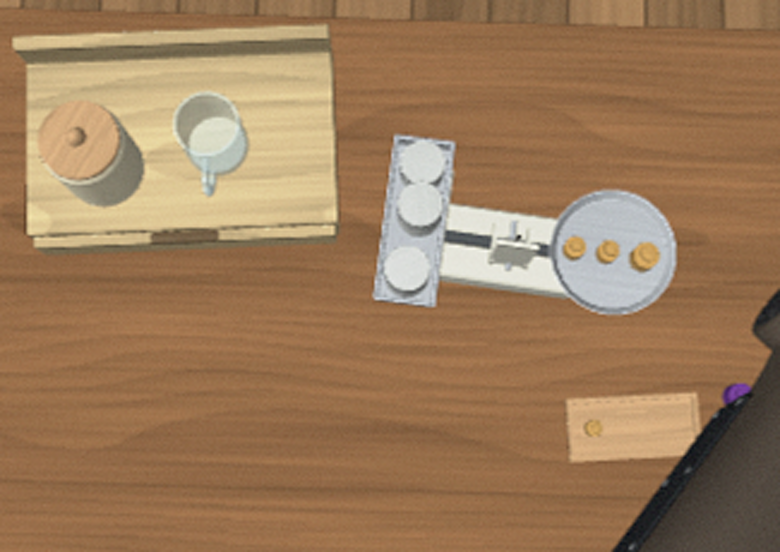

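```bash
python3 - <<'E'
from tins import *
c=dict(np.load("t35.npz"))
for k in("fx","fy","cx","cy"): c[k]=float(c[k])
P=cloud(c)
g=lambda x,y:P[int(y/2.4+60),int(x/2.4+85)].round(4)
for n,p in dict(tin_far=(422,160),tin_mid=(420,205),tin_near=(407,268),floor=(413,237),pan1=(610,220),pan2=(610,285),pan3=(590,228)).items(): print(n,g(*p))
a=plane(c,np.array([(335,239),(240,243)])/2.4+[85,60]-.3,.056)[:,:2]; print("drawer front outer shelf x",((a-ST)@SR)[:,0])
u,v=int(413/2.4+85),int(237/2.4+60); print("floor",np.median(P[v-2:v+3,u-4:u+5,2]))
u,v=int(610/2.4+85),int(222/2.4+60); print("pan",np.median(P[v-3:v+4,u-6:u+7,2]))
E
```

```text
tin_far [ 0.707  -0.0636  0.1553]
tin_mid [ 0.6478 -0.0645  0.1704]
tin_near [ 0.5752 -0.0497  0.1604]
floor [ 0.6226 -0.0581  0.1151]
pan1 [ 0.654  -0.3006  0.0994]
pan2 [ 0.5727 -0.3003  0.1008]
pan3 [ 0.641  -0.2738  0.1003]
drawer front outer shelf x [-0.01631965 -0.01710467]
floor 0.10875940086037295
pan 0.10174517650023107
```

```bash
python3 - <<'E'
from tins import *
c=cam("scene"); crop(c,180,190,220,245,12,"s36")
Z=[];
for i in range(3):
    c=cam("top");P=cloud(c);X,Y,z=[P[...,i] for i in range(3)]
    m=(np.hypot(X-.6101,Y+.3)<.06)&(z<.108)&(z>.09)&((np.abs((X-.61)*.993-(Y+.3)*.118))>.022)
    Z.append((m.sum(),np.median(z[m]),z[m].mean()))
print(Z); st()
for f in ["top0","t13"]:
    d=dict(np.load(f+".npz"))
    for k in("fx","fy","cx","cy"): d[k]=float(d[k])
    P=cloud(d);X,Y,z=[P[...,i] for i in range(3)]
    m=(np.hypot(X-.6101,Y+.3)<.06)&(z<.12)&(z>.07)&((np.abs((X-.61)*.993-(Y+.3)*.118))>.022)
    print(f,np.median(z[m]))
E
```

```text
[(np.int64(690), np.float64(0.10097579521803413), np.float64(0.10105990013419695)), (np.int64(694), np.float64(0.10134600172713237), np.float64(0.10132329103210776)), (np.int64(688), np.float64(0.1010035698919487), np.float64(0.10101823093555483))]
t 49.6 tcp [ 0.3166 -0.5292  0.2571] rot [-179.53   -0.19  -91.17] F [-0.5 -0.1 -0.2] w 41.8
top0 0.08508335640364706
t13 0.10186474260750189
```

View pics/s36.png

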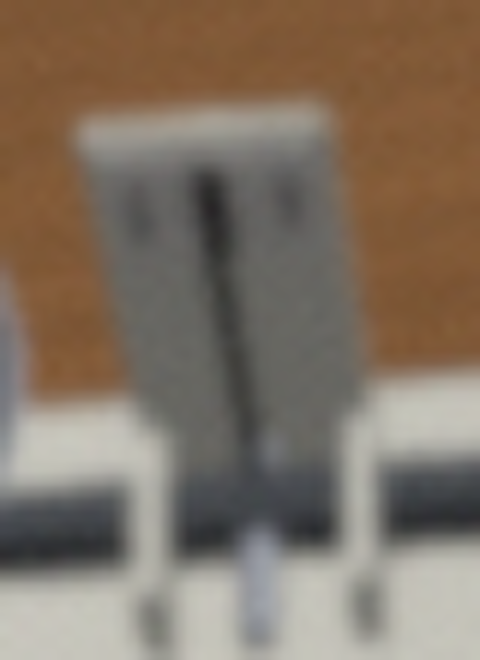

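```bash
python3 - <<'E'
from tins import *
c=dict(np.load("t35.npz")); crop(c,85,140,235,175,5.3,"d35")
d=dict(np.load("top0.npz")); crop(d,85,190,235,225,5.3,"d0")
# brightness profile along columns: outer edge location subpixel
def prof(c,u,v0,v1,z):
    g=cv2.cvtColor(c["img"],cv2.COLOR_BGR2GRAY).astype(float)[v0:v1,u-2:u+3].mean(1)
    return g
for k in("fx","fy","cx","cy"): c[k]=float(c[k]);d[k]=float(d[k])
print("now"); 
for u in (130,205): print(u,prof(c,u,148,168,0).round(0).tolist())
print("start")
for u in (130,205): print(u,prof(d,u,200,222,0).round(0).tolist())
E
```

```text
now
130 [205.0, 206.0, 201.0, 195.0, 195.0, 197.0, 201.0, 188.0, 147.0, 145.0, 199.0, 186.0, 189.0, 177.0, 93.0, 105.0, 107.0, 106.0, 111.0, 111.0]
205 [190.0, 196.0, 196.0, 194.0, 185.0, 130.0, 147.0, 197.0, 191.0, 195.0, 178.0, 90.0, 110.0, 110.0, 110.0, 112.0, 108.0, 112.0, 108.0, 110.0]
start
130 [151.0, 185.0, 174.0, 175.0, 182.0, 186.0, 176.0, 175.0, 181.0, 180.0, 177.0, 176.0, 178.0, 174.0, 138.0, 99.0, 111.0, 113.0, 116.0, 112.0, 109.0, 105.0]
205 [169.0, 174.0, 174.0, 172.0, 175.0, 174.0, 162.0, 182.0, 179.0, 183.0, 175.0, 105.0, 103.0, 112.0, 113.0, 108.0, 105.0, 106.0, 107.0, 109.0, 111.0, 116.0]
```

View pics/d35.png

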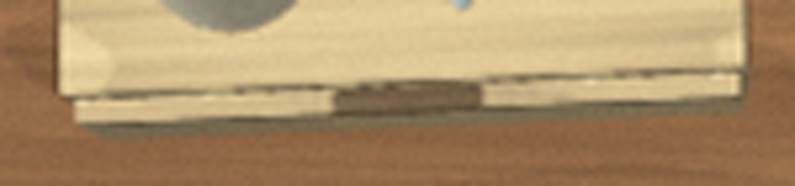

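View pics/d0.png

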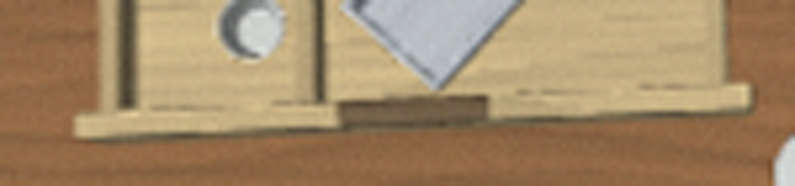

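```bash
python3 - <<'E'
from tins import *
c=dict(np.load("t35.npz"))
for k in("fx","fy","cx","cy"): c[k]=float(c[k])
a=plane(c,[(130,161.45),(205,158.4)],.056)[:,:2]; b=plane(c,[(130,213.95),(205,210.4)],.056)[:,:2]
A=(a-ST)@SR;B=(b-ST)@SR;print(A,B,A[:,0]-B[:,0])
# interpolate along lines at equal y
fa=np.polyfit(A[:,1],A[:,0],1);fb=np.polyfit(B[:,1],B[:,0],1)
print([np.polyval(fa,y)-np.polyval(fb,y) for y in(-.15,0,.15)])
E
```

```text
[[-0.01260755  0.09511425]
 [-0.01144455 -0.13245722]] [[-0.1726452   0.09572875]
 [-0.17035824 -0.12840228]] [0.16003765 0.15891369]
[np.float64(0.1587829685890189), np.float64(0.15954694737728883), np.float64(0.16031092616555873)]
```

```bash
python3 - <<'E'
from tins import *
print(r.close_job()); st()
E
```

```text
the job is handed in; nothing more can be done
None
the job is handed in; nothing more can be done
```

The tray is out of the drawer and on the goods plate, the drawer is shut, and the tins are weighed. All three tins sit in the tray, balanced by 400 g of brass (w200 plus both w100s). I handed the job in at about 50 s.

- **Tray:** I turned it square inside the drawer, lifted it out and set it across the plate. It is about 4 mm off centre and roughly in line with the balance.
- **Tins:** They are a (about 100 g by the beam), d, and one of b or c, which are the same size. The middle tin shifted a little along the tray during the work without the arm near it. It still stands upright inside, so I left it.
- **Beam:** The pointer is on the dark mark. The pan height gives a tilt of about -0.007 rad. One rougher reading of the tray floor gave about -0.018 rad, still within the 0.03 limit. That sample may have caught the side of a tin.
- **Drawer:** Comparing pictures from before and after, it moved 159.5 mm, give or take 1 mm. An earlier, coarser reading suggested about 155.5 mm, which also counts as shut.
- **The rest:** The w50 is still in its stand. In the pictures the mug and canister have not moved. I never took out the scoop or tamper, but I could not see them once the drawer was closed.

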